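# Pack the proofing-room instruments into their sprung-lid case

### The arm

A 6-joint arm with a two-finger parallel gripper is mounted at the origin on the work surface. World frame = base frame: x ahead of the robot, y to its left, z up, the work surface at z = 0. Lengths are in mm, angles in rad, forces in N, time in s.
With the tool pointing down it reaches from about 350 to 775 mm from the base axis. Payload 7.3 kg.
Tool frame: the origin (TCP) lies between the finger pads; the fingertips stand tcp_to_tips ahead of it and the grasp point (between the pads) lies 5 mm behind it (tcp_to_tips is the distance from the TCP to the fingertips, in mm); z points along the fingers, x is the direction in which the jaws open and shut, and the axes are right-handed (so a half turn about z gives the same grasp; the last joint's range is limited). The gripper opens to 92 mm and grips with 3 to 60 N. Pads are 19 mm wide; open, the fingers measure 130 mm over their backs; the gripper's body (75 mm by 190 mm) begins 47 mm behind the grasp point.
Start: joints at [-1.301, 0.342, 1.524, -0, 1.275, -0.146], TCP at [212.082, -480.276, 240.741] pointing down, gripper open.
Joint ranges: [-2.53, 2.53], [-0.77, 2.02], [0.04, 2.7], [-1, 4.14], [0.28, 2.66], [-3.11, 3.11]. Speed limits (rad/s): [2.57, 2.57, 3.14, 3.14, 3.14, 3.14].

### API

Orientations are given as [roll, pitch, yaw] about the fixed x, y, z axes, in that order (R = Rz(yaw) Ry(pitch) Rx(roll)).
In Python, from plant import * gives the robot as it stands.
- The arm moves only by the tool drive_tool, never from a script. Its argument "deltas" is a list of rows, each an object of numbers: "hand": the gripper's target within -1 to 1 (shut at 1, half-way at 0, fully open at -1); "tx", "ty", "tz": the shift along the tool's x, y, z each as a share of 4 cm, from -1 to 1; "wx", "wy", "wz": the turn, a rotation vector about the tool's x, y, z each as a share of 5 degrees, from -1 to 1. In form: [{"hand": .., "tx": .., "ty": .., "tz": .., "wx": .., "wy": .., "wz": ..}, ...]. A call has 1 to 20 rows; each row shifts and turns the commanded pose from where the row before left it, along the tool's axes as they then stand; what a row does not reach is not made up. A row lasts 1/12 s, in which the tool goes at most 41.7 mm and 7.16 degrees, less where a joint would pass 70% of its speed; a pose out of reach is approached as far as the arm can. A call with a number of a shift or a turn outside -1 to 1 is refused whole. A call with a gripper value outside its range is refused whole. The fingers move at their own pace and stop on an object; the grip force is fixed at half the most. Time passes only in rows, so rows that do not move let the fingers close. It gives the time, the measured TCP pose, the force and the opening at its end, in the units of the state.
- get_obs(): the state, without advancing time (a new reading comes with each control period).
- capture(name): name is "scene" or "top" or "wrist"; returns the picture (420x560x3 uint8, red, green, blue); there is no depth.
- camera_model(name): a dict with "fx", "fy", "cx", "cy" (pixels), "rvec" (rotation vector, rad) and "tvec" (3), from world to camera coordinates, as OpenCV has them. Camera axes: x right, y down, z forward; pixel columns grow to the right and rows downward; lengths in mm; the calibration is good to about 2 mm. The wrist camera is an equidistant fisheye: a pixel r from the principal point sees the ray r / f radians off the axis. A picture is of the moment at which its call begins: read the wrist's pose just before it. camera_model takes no time and is no camera call; for the wrist camera it gives the pose at the moment of the call.
- close_job(): hands the job in, once; it reports no verdict.
The state is a dict: "time": time; "joint_positions": joint angles; "dq": joint speeds; "tau": joint torques, N m; "tool_pos": TCP position; "tcp_rot": TCP orientation; "contact_force": force on the tool from outside, world axes, zero at the start; "moment": the same for the moment, N m; "grip_width": finger opening in mm.
Only numpy, scipy, OpenCV 4.12 (cv2) and the standard library are available. Lean on these libraries where they do the work, as an engineer would, in place of code of your own. Each camera call takes 0.05 s, during which the arm holds its last target.

### The job

Put the proofing room's instruments away in their case: press the release button so the lid springs up, then steady the lid and guide it right back until it rests still on its stop. Press every instrument that is lying on the table fully down into its own foam cutout while the lid is back, then close the lid until the catch holds it shut. Do not shove or knock over the other things on the table.

Things in the scene. Friction and masses are not known exactly. Their poses are not given: they have to be found in the camera images.
- release_top (a point): round steel push button, 32 mm across, in a black ring on the latch housing in front of the case; point: middle of its top face, 54 mm above the table. It sinks 6 mm straight down against a spring (4 to 6 N fully down, then a hard stop) and draws the lid's catch back; let go, it springs up.
- release (a joint): travel of that button, m: 0 = up, 0.006 = fully pressed. The lid is free from about 0.004; press it fully.
- case: the instrument case, fixed to the table: grey plastic base 218 mm deep (x) by 300 mm wide (y), rim 50 mm above the table. Origin: centre of the base, on the table. Its -x side is the front; there a latch housing 74 mm deep, 90 mm wide, 36 mm high carries the release button, 54 mm ahead of the front wall.
- foam_top (a point): middle of the dark foam insert's top face, 45 mm above the table; axes as the case. Four cutouts, 16 mm deep, each the outline of one instrument with 3 mm to spare all round; sprung foam ribs at both ends grip it: 5 to 16 N on its top pushes it down past them. Finger notches 36 mm wide, 20 mm out, 11 mm deep beside the middle of the long sides. The cutouts' length runs along the case's y.
- lid_hinge (a point): middle of the lid's hinge axis, 50 mm above the table on the case's back (+x) wall; the axis runs along the case's y. Axes as the case. The lid is a hollow shell 218 x 300 mm, 34 mm high, walls 5 mm; shut, its top face is 34 mm above the hinge and its front wall 218 mm ahead of it.
- lid_tab (a point): middle of the lid's black pull tab (70 mm wide, 14 mm long, 6 mm thick), midway along its front edge. It turns with the lid: lid angle = angle of this z axis from vertical. Shut (0 rad), its axes are the case's and it lies 225 mm ahead (-x) of the hinge and 26 mm above it.
- lid: the lid, 0.35 kg; origin on the hinge axis. Freed, a spring throws it up to 0.7 rad, where it bobs and rests on the spring; pushed on past upright it leans back on its stop at 1.8 rad and stays. From below 1.5 rad it drops forward to 0.7. It is shut by pressing the front of its top down against the spring (3 to 10 N) until the catch snaps over at 0 rad.
- scale_mid (a point): pocket scale, flat black box 120 x 58 x 26 mm with a steel weighing plate, 0.25 kg. Point: its middle, 13 mm above its underside. x along its length, z up. Lies upright on the table at the start; may be absent.
- scale_slot (a point): middle of the floor of the cutout for the pocket scale, 29 mm above the table and 16 mm below the foam's top; axes as the case, the instrument's length lies along its y (either way round).
- weight_mid (a point): steel check weight, block 80 x 40 x 18 mm with a bar handle on top (54 mm long, 14 mm thick, its top 42 mm above the underside, open under the bar), 0.5 kg. Point: its middle, 21 mm above its underside. x along its length, z up. Lies upright on the table at the start; may be absent.
- weight_slot (a point): middle of the floor of the cutout for the check weight, 29 mm above the table and 16 mm below the foam's top; axes as the case, the instrument's length lies along its y (either way round).
- thermo_mid (a point): thermometer, white plastic, paddle shaped: 140 mm long and 26 mm thick; a head 56 mm long and 52 mm wide at its +x end, and a stem 84 mm long and 28 mm wide at its -x end; 0.2 kg, balanced near the stem 8 mm to the -x side of the middle. Point: its middle, the middle of its length (so the head begins 14 mm to the +x side of it), 13 mm above its underside. x along its length, z up. Lies upright on the table at the start; may be absent.
- thermo_slot (a point): middle of the floor of the cutout for the thermometer, 29 mm above the table and 16 mm below the foam's top; axes as the case, the instrument's length lies along its y, the head towards -y; its finger notches are 8 mm to the +y side of this point, beside the stem.
- timer_mid (a point): timer, white plastic box 84 x 50 x 26 mm with a dark display, 0.15 kg. Point: its middle, 13 mm above its underside. x along its length, z up. Lies upright on the table at the start; may be absent.
- timer_slot (a point): middle of the floor of the cutout for the timer, 29 mm above the table and 16 mm below the foam's top; axes as the case, the instrument's length lies along its y (either way round).
- jar: amber glass jar with a steel cap, 48 mm across, 75 mm high; not part of the job. Origin: centre of its underside.
- brush: pastry brush with a flat wooden handle, about 175 mm long, lying; not part of the job. Origin: centre of its underside.
- mug: white mug, 80 mm across, 85 mm high; not part of the job. Origin: centre of its underside.
- bowl: steel bowl, 140 mm across, 55 mm high; not part of the job. Origin: centre of its underside.
- spray: white bottle, 64 mm across, 180 mm high; not part of the job. Origin: centre of its underside.
- scraper: dough scraper with a wooden handle, 120 x 90 mm, lying; not part of the job. Origin: centre of its underside.

How it is judged (in metres and radians):
On the way, in this order (a step that is already met when the one before it is completed fails the run):
1. the release button is pressed (value of joint release above 0.0025 m).
2. the lid is guided back and rests still on its stop (angle between lid_tab's own z axis and vertical above 1.65 rad and angular speed of lid below 0.3 rad/s), for 0.5 s.
3. every instrument is fully down in its own cutout, with the lid still back (angle between lid_tab's own z axis and vertical above 1.5 rad and z of scale_mid in the frame of scale_slot between 0.009 and 0.0165 m and horizontal distance between scale_mid and scale_slot below 0.007 m and angle between each of scale_mid, weight_mid, thermo_mid, timer_mid's own z axis and vertical below 0.08 rad and z of weight_mid in the frame of weight_slot between 0.017 and 0.0245 m and horizontal distance between weight_mid and weight_slot below 0.007 m and z of thermo_mid in the frame of thermo_slot between 0.009 and 0.0165 m and horizontal distance between thermo_mid and thermo_slot below 0.007 m and z of timer_mid in the frame of timer_slot between 0.009 and 0.0165 m and horizontal distance between timer_mid and timer_slot below 0.007 m), for 0.2 s.
At the end, for the whole second after the job is handed in: Every instrument present lies in its own cutout, its middle within 7 mm of the cutout's middle, level within 0.08 rad and its underside within 3.5 mm of the floor; the lid is shut within 0.04 rad, held by the catch and still (z of scale_mid in the frame of scale_slot between 0.009 and 0.0165 m and horizontal distance between scale_mid and scale_slot below 0.007 m and angle between each of scale_mid, weight_mid, thermo_mid, timer_mid's own z axis and vertical below 0.08 rad and z of weight_mid in the frame of weight_slot between 0.017 and 0.0245 m and horizontal distance between weight_mid and weight_slot below 0.007 m and z of thermo_mid in the frame of thermo_slot between 0.009 and 0.0165 m and horizontal distance between thermo_mid and thermo_slot below 0.007 m and z of timer_mid in the frame of timer_slot between 0.009 and 0.0165 m and horizontal distance between timer_mid and timer_slot below 0.007 m and angle between lid_tab's own z axis and vertical below 0.04 rad and angular speed of lid below 0.1 rad/s); the robot touches nothing.
It fails at once if a thing that is not part of the job is moved more than 60 mm (distance of any of jar, brush, mug, bowl, spray, scraper from where it was at the start of the episode above 0.06 m).
It fails at once if a thing that is not part of the job is knocked over (angle between any of jar, brush, mug, bowl, spray, scraper's own z axis and vertical above 0.6 rad).
Of scale, weight, thermo, timer only 3 to 4 are there at a start; the rules pass over those that are not, and their reading is None.
At some moment in a run one of scale, weight, thermo, timer may be knocked a few centimetres aside while the robot is not near it.
Once in a run the grip may slacken for a moment while it holds something.
It also fails if it takes over 210 s, if anything falls off the work surface, if the arm or the gripper's body presses on something with over 40 N, if the wrist force passes 120 N, or if a joint passes its speed limit or range.

## Working session

There is one attempt and no reset: what is moved stays moved. The work goes in short steps, Python scripts to look and compute and a tool call to move; the robot and the scene stay as the last step left them, time stands still between calls to the robot, and variables do not carry over. Pictures are saved under pics/ and viewed, and the job is handed in when it is done.

Besides the shell and the picture viewer there is one more tool, called after "Request:" by a JSON object that holds its "op" and its "data", one argument or row to a line. drive_tool: Moves the arm, as the interface text tells. Its arguments: {"type":"object","properties":{"deltas":{"type":"array","items":{"type":"object","properties":{"hand":{"type":"number"},"tx":{"type":"number"},"ty":{"type":"number"},"tz":{"type":"number"},"wx":{"type":"number"},"wy":{"type":"number"},"wz":{"type":"number"}}}}},"required":["deltas"]}

```bash
ls; mkdir -p pics; python3 - <<'E'
from plant import *
import cv2
o=get_obs();print(o)
for n in["scene","top","wrist"]:
    m=camera_model(n);print(n,m)
    cv2.imwrite(f"pics/{n}0.png",capture(n)[:,:,::-1])
E
```

```text
pics
{'time': 0.0, 'joint_positions': array([-1.30100936e+00,  3.42693088e-01,  1.52501011e+00,  6.95893354e-06,
        1.27538189e+00, -1.46043226e-01]), 'dq': array([ 0.00072664,  0.00142052, -0.0001744 ,  0.00208515, -0.00017739,
       -0.0020776 ]), 'tau': array([ 1.29920056e-03, -4.31239700e+01, -2.44216776e+01,  7.20106484e-02,
        5.58114436e-02, -1.31372199e-04]), 'tool_pos': array([ 211.97309075, -479.89110032,  240.06273373]), 'tcp_rot': array([-3.14136888e+00,  1.47557559e-03, -1.15496800e+00]), 'contact_force': array([0.16288012, 0.53312071, 0.10780541]), 'moment': array([0.00163047, 0.05124994, 0.01495731]), 'grip_width': 91.63625175585656}
scene {'fx': 453.142323350378, 'fy': 453.142323350378, 'cx': 279.392154809296, 'cy': 216.09921683212397, 'rvec': array([ 0.90061373,  2.62952401, -0.90103092]), 'tvec': array([ 552.73352874, -183.70227291, 1553.38109933])}
top {'fx': 440.0864553631117, 'fy': 440.0864553631117, 'cx': 283.92845186708905, 'cy': 200.17541265819338, 'rvec': array([ 2.15172501, -2.16759426,  0.12201138]), 'tvec': array([ -82.13909551,  610.70936673, 1312.88423077])}
wrist {'fx': 325.19226210127806, 'fy': 325.19226210127806, 'cx': 279.09013355912526, 'cy': 203.74125615610507, 'rvec': array([-2.41364519,  1.57171046,  0.23787716]), 'tvec': array([-525.1408597 ,  -37.20506994,  390.67177367])}
```

View pics/top0.png

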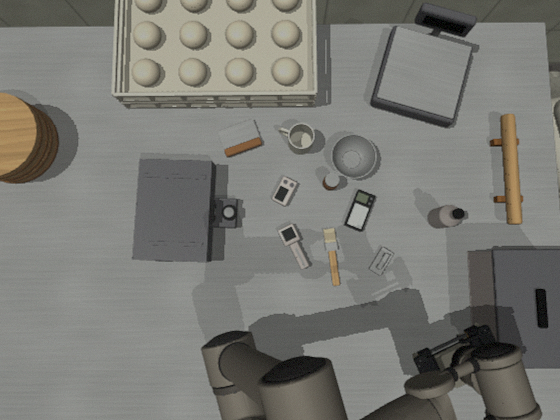

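View pics/scene0.png

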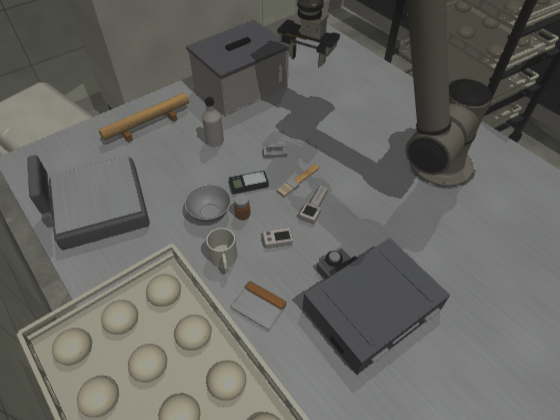

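View pics/wrist0.png

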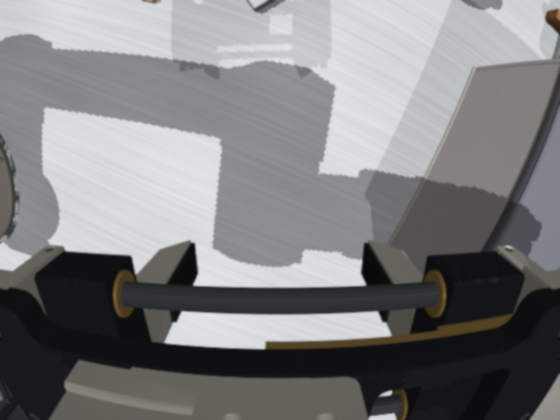

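The top view shows everything present: case at (175,208) with its front facing right and the button at (229,212), timer (285,190), scale (360,210), thermometer (293,245) and weight (382,262). The jar, brush, bowl, mug, spray and scraper lie around them.

```bash
cat > h.py <<'E'
import numpy as np, cv2
from scipy.spatial.transform import Rotation as Ro
from plant import *
def ray(m,uv,fish=False):
    R=Ro.from_rotvec(m['rvec']).as_matrix();C=-R.T@m['tvec']
    a=np.array([(uv[0]-m['cx'])/m['fx'],(uv[1]-m['cy'])/m['fy']])
    if fish:
        th=np.hypot(*a);d=np.r_[a/max(th,1e-9)*np.sin(th),np.cos(th)]
    else: d=np.r_[a,1]
    return C,R.T@d
def onplane(name,uv,z,m=None):
    m=m or camera_model(name)
    C,d=ray(m,uv,name=='wrist');return C+d*(z-C[2])/d[2]
def tri(l):
    A=0;b=0
    for n,uv in l:
        C,d=ray(camera_model(n),uv);d/=np.linalg.norm(d);P=np.eye(3)-np.outer(d,d);A=A+P;b=b+P@C
    return np.linalg.solve(A,b)
def proj(name,p,m=None):
    m=m or camera_model(name)
    R=Ro.from_rotvec(m['rvec']).as_matrix();c=R@np.array(p,float)+m['tvec']
    if name=='wrist':
        r=np.hypot(c[0],c[1]);th=np.arctan2(r,c[2]);a=c[:2]/max(r,1e-9)*th
    else: a=c[:2]/c[2]
    return np.array([a[0]*m['fx']+m['cx'],a[1]*m['fy']+m['cy']])
np.set_printoptions(suppress=True,precision=2)
E
python3 - <<'E'
import cv2
t=cv2.imread('pics/top0.png');s=cv2.imread('pics/scene0.png')
cv2.imwrite('pics/t_a.png',cv2.resize(t[145:270,125:255],None,fx=5,fy=4.8,interpolation=2)[:600])
cv2.imwrite('pics/t_b.png',cv2.resize(t[165:290,260:420],None,fx=5,fy=4.8,interpolation=2)[:600])
cv2.imwrite('pics/s_a.png',cv2.resize(s[235:370,295:455],None,fx=5,fy=4.4,interpolation=2)[:600])
E
```

```text
(no output)
```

View pics/t_a.png

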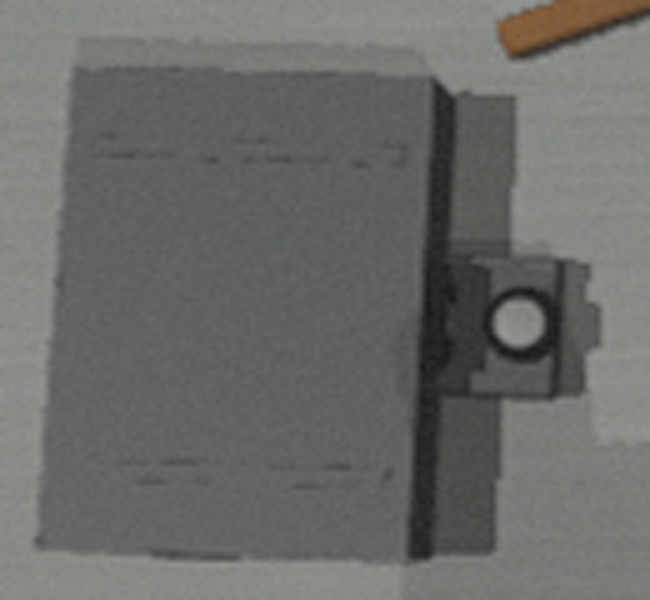

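View pics/t_b.png

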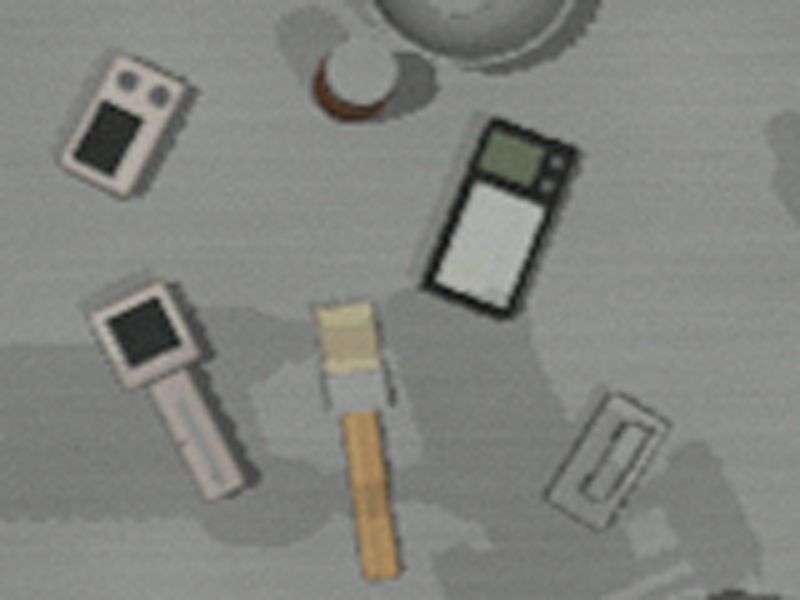

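View pics/s_a.png

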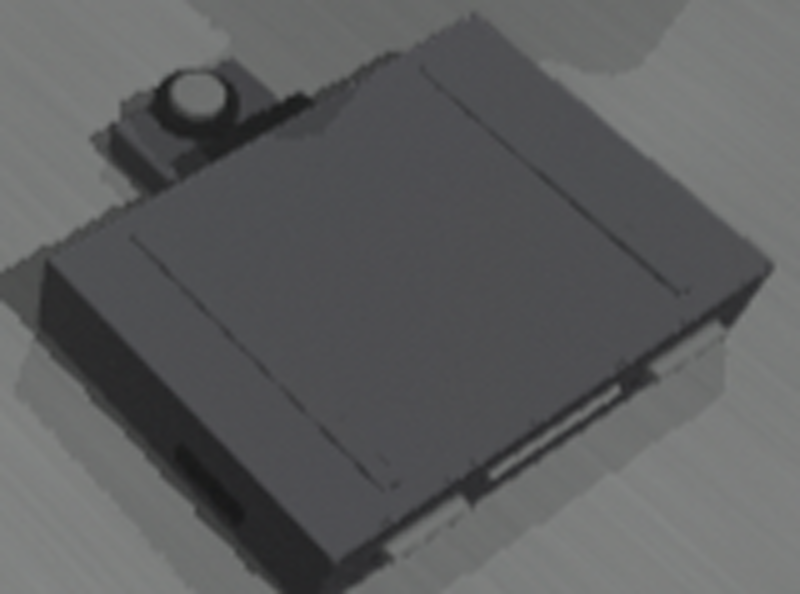

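The crops give the lid corners at (73,68), (433,77), (408,562), (38,549) in t_a, with the button at (519,324). In s_a the button is at (197,97). The four instruments are clear in t_b. I'll cast these to metric points.

```bash
cat > geo.py <<'E'
from h import *
def T(U,V,ox=125,oy=145,fx=5,fy=4.8): return ((U+.5)/fx-.5+ox,(V+.5)/fy-.5+oy)
def S(U,V): return ((U+.5)/5-.5+295,(V+.5)/4.4-.5+235)
E
python3 - <<'E'
from geo import *
tc=[onplane('top',T(*p),84) for p in[(73,68),(433,77),(408,562),(38,549)]]
sc=[onplane('scene',S(*p),84) for p in[(335,562),(47,262),(475,13),(772,267)]]
for n,c in(('top',tc),('scene',sc)):
    c=np.array(c)[:,:2];print(n,c.tolist(),'mean',c.mean(0))
    for i in range(4):
        d=c[(i+1)%4]-c[i];print(np.linalg.norm(d),np.degrees(np.arctan2(d[1],d[0])))
print('button top54',onplane('top',T(519,324),54),'scene',onplane('scene',S(197,97),54),tri([('top',T(519,324)),('scene',S(197,97))]))
B=lambda U,V:T(U,V,260,165)
import itertools
for n,z,ps in[('timer',26,[(122,52),(190,88),(128,198),(60,160)]),('scale',26,[(494,118),(579,150),(507,320),(424,287)]),('weight',18,[(612,388),(671,425),(603,531),(546,494)])]:
    c=np.array([onplane('top',B(*p),z)[:2] for p in ps]);print(n,c.mean(0))
    for i in range(4):
        d=c[(i+1)%4]-c[i];print('  ',np.linalg.norm(d),np.degrees(np.arctan2(d[1],d[0])))
h=[onplane('top',B(*p),26)[:2] for p in[(90,316),(165,282),(200,350),(130,389)]]
e=[onplane('top',B(*p),26)[:2] for p in[(214,500),(244,485)]]
print('thermo head',np.array(h),'end',np.array(e))
# other things
for n,uv,z in[('jar',B(362,72),75)]: print(n,onplane('top',uv,z))
for n,uv,z in[('mug',(301,132),85),('bowl',(354,156),55),('spraycap',(459,214),180),('brush head',(331,234),10),('brush end',(336,284),10),('scraper',(241,137),15),('sprayscene',(213,105),0)]: print(n,onplane('top' if 'scene' not in n else 'scene',uv,z))
E
```

```text
top [[732.3126076278303, 345.00392554226966], [724.894039703198, 129.54231193125065], [426.07542713712144, 140.4694447699192], [435.4007405459864, 356.15620712873533]] mean [579.67 242.79]
215.58929029503398 -91.97197439583067
299.01833630730556 177.90575376968073
215.88826028064145 87.52433323058685
297.1212382153291 -2.151070727146094
scene [[734.6391413205668, 347.6409497256917], [726.9569805400831, 132.79148783865674], [427.00224292235123, 143.323554145118], [438.89586952405045, 359.66053231294836]] mean [581.87 245.85]
214.98675974907314 -92.04779640440799
300.13958259450897 177.98904611750768
216.66367133538782 86.8531996294876
295.98742064229685 -2.327331235090175
button top54 [573.    80.89  54.  ] scene [575.69  83.21  54.  ] [573.42  81.43  49.66]
timer [641.3  -88.92]
   48.299791494975764 -119.6395790288412
   81.08197564890241 151.28152825511162
   48.65404806254509 59.23358204510161
   80.12041298258852 -28.954048439254226
scale [ 578.72 -319.76]
   56.029431645932526 -112.20624095624788
   118.68571425028291 156.45745749904276
   54.61475438424749 66.9294692632144
   117.83731819922951 -22.86117910193094
weight [ 425.13 -382.17]
   42.49502404511814 -123.89826628127545
   79.4551430486395 146.6229086933231
   41.241406545768875 55.40187886593254
   78.97292479606148 -32.46201953166189
thermo head [[ 518.08  -66.56]
 [ 539.44 -112.67]
 [ 495.98 -133.65]
 [ 471.6   -90.7 ]] end [[ 401.54 -141.07]
 [ 410.78 -159.37]]
jar [ 666.26 -230.84   75.  ]
mug [ 810.12 -139.54   85.  ]
bowl [ 741.96 -301.57   55.  ]
spraycap [ 551.72 -562.77  180.  ]
brush head [ 506.64 -231.37   10.  ]
brush end [ 354.25 -243.65   10.  ]
scraper [814.82  47.87  15.  ]
sprayscene [ 450.75 -733.59    0.  ]
```

```bash
python3 - <<'E'
import plant
print([n for n in dir(plant) if not n.startswith('_')])
print(getattr(plant,'tcp_to_tips',None))
E
```

```text
['Unreachable', 'camera_model', 'capture', 'close_job', 'get_obs', 'tcp_to_tips']
14.0
```

Request:
{"op": "drive_tool", "data": {
  "deltas": [
    {"hand": 1, "wz": -1},
    {"hand": 1, "wz": -1},
    {"hand": 1, "wz": -1},
    {"hand": 1, "wz": -1},
    {"hand": 1, "wz": -1},
    {"hand": 1, "wz": -1},
    {"hand": 1, "wz": -1},
    {"hand": 1, "wz": -1},
    {"hand": 1, "wz": -1},
    {"hand": 1, "wz": -1},
    {"hand": 1, "wz": -1},
    {"hand": 1, "wz": -1},
    {"hand": 1, "wz": -1},
    {"hand": 1, "wz": -0.24}
  ]
}}

```text
invalid input
```

Request:
{"op": "drive_tool", "data": {
  "deltas": [
    {"hand": 1, "tx": 0, "ty": 0, "tz": 0, "wx": 0, "wy": 0, "wz": -1},
    {"hand": 1, "tx": 0, "ty": 0, "tz": 0, "wx": 0, "wy": 0, "wz": -1}
  ]
}}

```text
time: 0.32
tool_pos: [212.0, -480.1, 240.4]
tcp_rot: [-3.141, 0.001, -0.977]
contact_force: [0.0, 0.0, -0.2]
grip_width: 83.1
```

Request:
{"op": "drive_tool", "data": {
  "deltas": [
    {"hand": 1, "tx": 0, "ty": 0, "tz": 0, "wx": 0, "wy": 0, "wz": -1},
    {"hand": 1, "tx": 0, "ty": 0, "tz": 0, "wx": 0, "wy": 0, "wz": -1},
    {"hand": 1, "tx": 0, "ty": 0, "tz": 0, "wx": 0, "wy": 0, "wz": -1},
    {"hand": 1, "tx": 0, "ty": 0, "tz": 0, "wx": 0, "wy": 0, "wz": -1},
    {"hand": 1, "tx": 0, "ty": 0, "tz": 0, "wx": 0, "wy": 0, "wz": -1},
    {"hand": 1, "tx": 0, "ty": 0, "tz": 0, "wx": 0, "wy": 0, "wz": -1},
    {"hand": 1, "tx": 0, "ty": 0, "tz": 0, "wx": 0, "wy": 0, "wz": -1},
    {"hand": 1, "tx": 0, "ty": 0, "tz": 0, "wx": 0, "wy": 0, "wz": -1},
    {"hand": 1, "tx": 0, "ty": 0, "tz": 0, "wx": 0, "wy": 0, "wz": -1},
    {"hand": 1, "tx": 0, "ty": 0, "tz": 0, "wx": 0, "wy": 0, "wz": -1},
    {"hand": 1, "tx": 0, "ty": 0, "tz": 0, "wx": 0, "wy": 0, "wz": -1},
    {"hand": 1, "tx": 0, "ty": 0, "tz": 0, "wx": 0, "wy": 0, "wz": -0.2}
  ]
}}

```text
time: 1.32
tool_pos: [212.0, -480.1, 240.4]
tcp_rot: [-3.141, 0.0, 0.0]
contact_force: [0.5, 0.1, -0.4]
grip_width: 3.5
```

Request:
{"op": "drive_tool", "data": {
  "deltas": [
    {"hand": 1, "tx": 0.25, "ty": -0.4, "tz": 0, "wx": 0, "wy": 0, "wz": 0},
    {"hand": 1, "tx": 0.5, "ty": -0.78, "tz": 0, "wx": 0, "wy": 0, "wz": 0},
    {"hand": 1, "tx": 0.5, "ty": -0.78, "tz": 0, "wx": 0, "wy": 0, "wz": 0},
    {"hand": 1, "tx": 0.5, "ty": -0.78, "tz": 0, "wx": 0, "wy": 0, "wz": 0},
    {"hand": 1, "tx": 0.5, "ty": -0.78, "tz": 0, "wx": 0, "wy": 0, "wz": 0},
    {"hand": 1, "tx": 0.5, "ty": -0.78, "tz": 0, "wx": 0, "wy": 0, "wz": 0},
    {"hand": 1, "tx": 0.5, "ty": -0.78, "tz": 0, "wx": 0, "wy": 0, "wz": 0},
    {"hand": 1, "tx": 0.5, "ty": -0.78, "tz": 0, "wx": 0, "wy": 0, "wz": 0},
    {"hand": 1, "tx": 0.5, "ty": -0.78, "tz": 0, "wx": 0, "wy": 0, "wz": 0},
    {"hand": 1, "tx": 0.5, "ty": -0.78, "tz": 0, "wx": 0, "wy": 0, "wz": 0},
    {"hand": 1, "tx": 0.5, "ty": -0.78, "tz": 0, "wx": 0, "wy": 0, "wz": 0},
    {"hand": 1, "tx": 0.5, "ty": -0.78, "tz": 0, "wx": 0, "wy": 0, "wz": 0},
    {"hand": 1, "tx": 0.5, "ty": -0.78, "tz": 0, "wx": 0, "wy": 0, "wz": 0},
    {"hand": 1, "tx": 0.5, "ty": -0.78, "tz": 0, "wx": 0, "wy": 0, "wz": 0},
    {"hand": 1, "tx": 0.5, "ty": -0.78, "tz": 0, "wx": 0, "wy": 0, "wz": 0},
    {"hand": 1, "tx": 0.5, "ty": -0.78, "tz": 0, "wx": 0, "wy": 0, "wz": 0},
    {"hand": 1, "tx": 0.5, "ty": -0.78, "tz": 0, "wx": 0, "wy": 0, "wz": 0},
    {"hand": 1, "tx": 0.5, "ty": -0.78, "tz": 0, "wx": 0, "wy": 0, "wz": 0},
    {"hand": 1, "tx": 0.25, "ty": -0.4, "tz": 0, "wx": 0, "wy": 0, "wz": 0}
  ]
}}

```text
time: 2.9
tool_pos: [575.1, 84.5, 240.2]
tcp_rot: [-3.141, -0.0, -0.003]
contact_force: [-0.1, -0.2, 0.0]
grip_width: 0.2
```

```bash
python3 - <<'E'
from h import *
m=camera_model('wrist');im=capture('wrist')
o=get_obs();print(o['tool_pos'],o['tcp_rot'])
print('btn exp',proj('wrist',[574.3,81.7,54],m), 'cam',-Ro.from_rotvec(m['rvec']).as_matrix().T@m['tvec'])
cv2.imwrite('pics/w1.png',im[:,:,::-1])
E
```

```text
[575.85  85.99 239.95] [-3.14 -0.   -0.  ]
btn exp [277.9  185.77] cam [575.21 164.69 384.36]
```

View pics/w1.png

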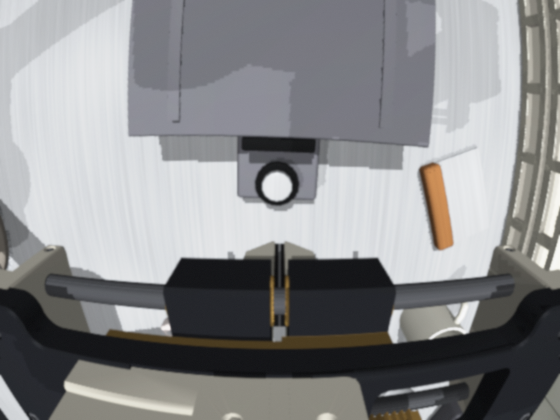

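Wrist view: button at (277,184), agreeing with the estimate to 2 mm; the gripper stands clear of the case.

Request:
{"op": "drive_tool", "data": {
  "deltas": [
    {"hand": 1, "tx": -0.03, "ty": 0.09, "tz": 0.5, "wx": 0, "wy": 0, "wz": 0},
    {"hand": 1, "tx": 0, "ty": 0, "tz": 0.9, "wx": 0, "wy": 0, "wz": 0},
    {"hand": 1, "tx": 0, "ty": 0, "tz": 0.9, "wx": 0, "wy": 0, "wz": 0},
    {"hand": 1, "tx": 0, "ty": 0, "tz": 0.9, "wx": 0, "wy": 0, "wz": 0},
    {"hand": 1, "tx": 0, "ty": 0, "tz": 0.5, "wx": 0, "wy": 0, "wz": 0},
    {"hand": 1, "tx": 0, "ty": 0, "tz": 0.3, "wx": 0, "wy": 0, "wz": 0},
    {"hand": 1, "tx": 0, "ty": 0, "tz": 0.2, "wx": 0, "wy": 0, "wz": 0},
    {"hand": 1, "tx": 0, "ty": 0, "tz": 0, "wx": 0, "wy": 0, "wz": 0}
  ]
}}

```text
time: 3.62
tool_pos: [571.5, 77.2, 71.0]
tcp_rot: [3.141, 0.003, -0.004]
contact_force: [-0.6, -0.5, 1.0]
grip_width: 0.3
```

Request:
{"op": "drive_tool", "data": {
  "deltas": [
    {"hand": 1, "tx": 0, "ty": 0, "tz": 0.06, "wx": 0, "wy": 0, "wz": 0},
    {"hand": 1, "tx": 0, "ty": 0, "tz": 0.06, "wx": 0, "wy": 0, "wz": 0},
    {"hand": 1, "tx": 0, "ty": 0, "tz": 0.04, "wx": 0, "wy": 0, "wz": 0},
    {"hand": 1, "tx": 0, "ty": 0, "tz": 0, "wx": 0, "wy": 0, "wz": 0}
  ]
}}

```text
time: 3.95
tool_pos: [573.2, 77.4, 67.2]
tcp_rot: [3.141, -0.002, -0.003]
contact_force: [-0.8, -1.0, 3.4]
grip_width: 0.6
```

Request:
{"op": "drive_tool", "data": {
  "deltas": [
    {"hand": 1, "tx": 0.04, "ty": -0.08, "tz": 0.05, "wx": 0, "wy": 0, "wz": 0},
    {"hand": 1, "tx": 0, "ty": 0, "tz": 0.05, "wx": 0, "wy": 0, "wz": 0},
    {"hand": 1, "tx": 0, "ty": 0, "tz": 0.05, "wx": 0, "wy": 0, "wz": 0},
    {"hand": 1, "tx": 0, "ty": 0, "tz": 0, "wx": 0, "wy": 0, "wz": 0},
    {"hand": 1, "tx": 0, "ty": 0, "tz": 0, "wx": 0, "wy": 0, "wz": 0}
  ]
}}

```text
time: 4.37
tool_pos: [574.5, 79.1, 65.7]
tcp_rot: [3.139, -0.003, -0.002]
contact_force: [-14.8, -8.7, 39.6]
grip_width: 0.3
```

```bash
python3 - <<'E'
from h import *
im=capture('scene')
o=get_obs();print(o['tool_pos'],o['contact_force'])
cv2.imwrite('pics/s1.png',im[:,:,::-1])
E
```

```text
[574.53  79.08  65.64] [-15.98  -9.03  39.89]
```

View pics/s1.png

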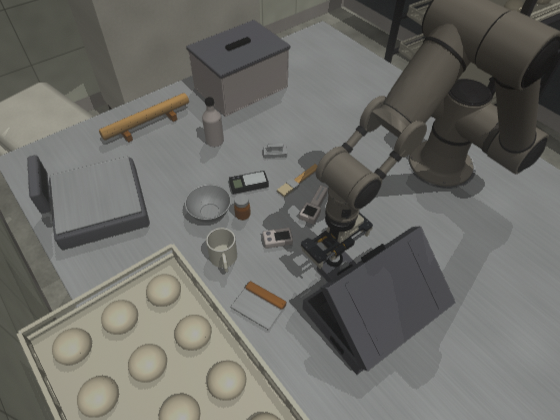

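The scene view shows that the lid has sprung up to about 0.7 rad. Now I'll withdraw upward, staying in front of the lid.

Request:
{"op": "drive_tool", "data": {
  "deltas": [
    {"hand": 1, "tx": 0, "ty": 0, "tz": -0.3, "wx": 0, "wy": 0, "wz": 0},
    {"hand": 1, "tx": 0, "ty": 0, "tz": -0.7, "wx": 0, "wy": 0, "wz": 0},
    {"hand": 1, "tx": 0, "ty": 0, "tz": -0.8, "wx": 0, "wy": 0, "wz": 0},
    {"hand": 1, "tx": 0, "ty": 0, "tz": -0.8, "wx": 0, "wy": 0, "wz": 0},
    {"hand": 1, "tx": 0, "ty": 0, "tz": -0.5, "wx": 0, "wy": 0, "wz": 0},
    {"hand": 1, "tx": 0, "ty": 0, "tz": -0.15, "wx": 0, "wy": 0, "wz": 0},
    {"hand": 1, "tx": 0, "ty": 0, "tz": 0, "wx": 0, "wy": 0, "wz": 0},
    {"hand": 1, "tx": 0, "ty": 0, "tz": 0, "wx": 0, "wy": 0, "wz": 0}
  ]
}}

```text
time: 5.08
tool_pos: [573.8, 80.7, 189.3]
tcp_rot: [3.142, 0.001, -0.003]
contact_force: [0.5, -0.4, -0.5]
grip_width: 0.8
```

```bash
python3 - <<'E'
from h import *
m=camera_model('wrist');im=capture('wrist')
o=get_obs();print(o['tool_pos'],o['contact_force'],o['joint_positions'])
H=np.array([584.9,353.2,50]);
for th in(.6,.7,.8):
  print(th,[proj('wrist',[x,353.2-218*np.cos(th),50+218*np.sin(th)],m) for x in(430,580,730)])
cv2.imwrite('pics/w2.png',im[:,:,::-1])
E
```

```text
[573.45  80.66 188.62] [ 0.32  0.22 -0.01] [ 0.01  0.49  1.45 -0.    1.21  0.01]
0.6 [array([ 36.5 , 104.29]), array([291.18,  80.59]), array([534.42, 105.71])]
0.7 [array([16.66, 82.66]), array([292.61,  48.15]), array([554.22,  84.98])]
0.8 [array([-2.91, 55.23]), array([294.1 ,   5.57]), array([573.61,  58.76])]
```

View pics/w2.png

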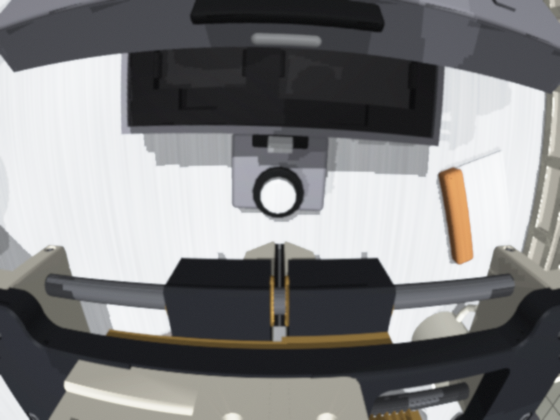

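Wrist view: the lip centre is at row ~48, so the lid stands near 0.7 rad. The foam and cutouts can be seen under it. I'll approach and push on the lip.

Request:
{"op": "drive_tool", "data": {
  "deltas": [
    {"hand": 1, "tx": 0.1, "ty": -0.5, "tz": 0, "wx": 0, "wy": 0, "wz": 0},
    {"hand": 1, "tx": 0, "ty": -0.6, "tz": 0, "wx": 0, "wy": 0, "wz": 0},
    {"hand": 1, "tx": 0, "ty": -0.5, "tz": 0, "wx": 0, "wy": 0, "wz": 0},
    {"hand": 1, "tx": 0, "ty": -0.3, "tz": 0, "wx": 0, "wy": 0, "wz": 0},
    {"hand": 1, "tx": 0, "ty": -0.2, "tz": 0, "wx": 0, "wy": 0, "wz": 0},
    {"hand": 1, "tx": 0, "ty": -0.15, "tz": 0, "wx": 0, "wy": 0, "wz": 0},
    {"hand": 1, "tx": 0, "ty": -0.15, "tz": -0.1, "wx": 0, "wy": 0, "wz": 0},
    {"hand": 1, "tx": 0, "ty": -0.15, "tz": -0.15, "wx": 0, "wy": 0, "wz": 0},
    {"hand": 1, "tx": 0, "ty": -0.18, "tz": -0.2, "wx": 0, "wy": 0, "wz": 0},
    {"hand": 1, "tx": 0, "ty": -0.2, "tz": -0.2, "wx": 0, "wy": 0, "wz": 0},
    {"hand": 1, "tx": 0, "ty": -0.2, "tz": -0.19, "wx": 0, "wy": 0, "wz": 0},
    {"hand": 1, "tx": 0, "ty": -0.22, "tz": -0.18, "wx": 0, "wy": 0, "wz": 0}
  ]
}}

```text
time: 6.13
tool_pos: [578.9, 215.2, 232.5]
tcp_rot: [-3.141, -0.001, -0.003]
contact_force: [-0.3, -1.2, 0.0]
grip_width: 0.6
```

```bash
python3 - <<'E'
from h import *
im=capture('scene')
o=get_obs();print(o['tool_pos'],o['contact_force'])
cv2.imwrite('pics/s2.png',im[:,:,::-1])
E
```

```text
[579.25 217.14 234.03] [-1.2   0.55  0.43]
```

View pics/s2.png

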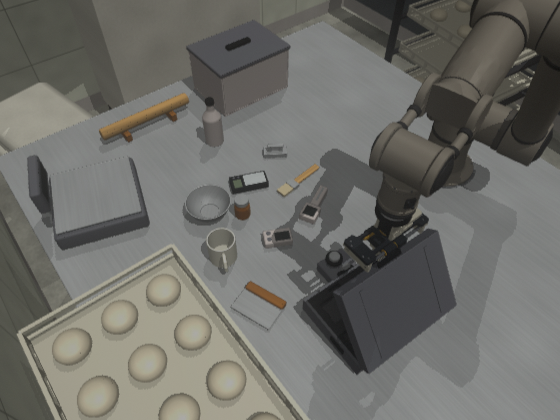

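The scene view shows the lid raised further, riding on the finger. Continuing along the arc.

Request:
{"op": "drive_tool", "data": {
  "deltas": [
    {"hand": 1, "tx": 0, "ty": -0.22, "tz": -0.12, "wx": 0, "wy": 0, "wz": 0},
    {"hand": 1, "tx": 0, "ty": -0.24, "tz": -0.14, "wx": 0, "wy": 0, "wz": 0},
    {"hand": 1, "tx": 0, "ty": -0.24, "tz": -0.13, "wx": 0, "wy": 0, "wz": 0},
    {"hand": 1, "tx": 0, "ty": -0.25, "tz": -0.11, "wx": 0, "wy": 0, "wz": 0},
    {"hand": 1, "tx": 0, "ty": -0.25, "tz": -0.1, "wx": 0, "wy": 0, "wz": 0},
    {"hand": 1, "tx": 0, "ty": -0.26, "tz": -0.08, "wx": 0, "wy": 0, "wz": 0},
    {"hand": 1, "tx": 0, "ty": -0.26, "tz": -0.07, "wx": 0, "wy": 0, "wz": 0},
    {"hand": 1, "tx": 0, "ty": -0.26, "tz": -0.06, "wx": 0, "wy": 0, "wz": 0},
    {"hand": 1, "tx": 0, "ty": -0.26, "tz": -0.04, "wx": 0, "wy": 0, "wz": 0},
    {"hand": 1, "tx": 0, "ty": -0.26, "tz": -0.03, "wx": 0, "wy": 0, "wz": 0},
    {"hand": 1, "tx": 0, "ty": -0.25, "tz": 0, "wx": 0, "wy": 0, "wz": 0},
    {"hand": 1, "tx": 0, "ty": -0.22, "tz": 0, "wx": 0, "wy": 0, "wz": 0},
    {"hand": 1, "tx": 0, "ty": -0.22, "tz": 0, "wx": 0, "wy": 0, "wz": 0}
  ]
}}

```text
time: 7.27
tool_pos: [578.9, 343.2, 266.0]
tcp_rot: [3.141, 0.001, -0.003]
contact_force: [0.1, -0.7, -0.1]
grip_width: 0.3
```

```bash
python3 - <<'E'
from h import *
im=capture('scene')
o=get_obs();print(o['tool_pos'],o['contact_force'])
cv2.imwrite('pics/s3.png',im[:,:,::-1])
E
```

```text
[578.57 344.67 265.79] [-2.24  0.4  -0.16]
```

View pics/s3.png

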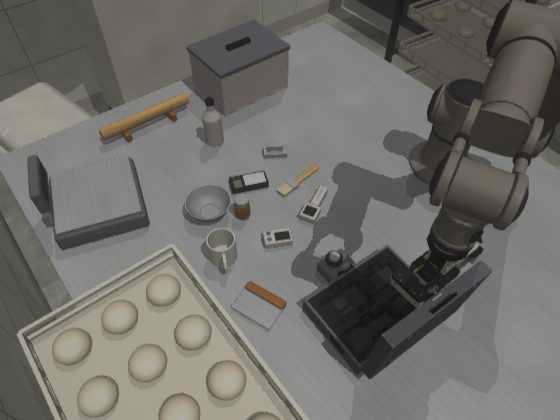

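The lid is near upright. Continuing slowly to the stop.

Request:
{"op": "drive_tool", "data": {
  "deltas": [
    {"hand": 1, "tx": 0, "ty": -0.15, "tz": 0.0, "wx": 0, "wy": 0, "wz": 0},
    {"hand": 1, "tx": 0, "ty": -0.15, "tz": 0.02, "wx": 0, "wy": 0, "wz": 0},
    {"hand": 1, "tx": 0, "ty": -0.12, "tz": 0.02, "wx": 0, "wy": 0, "wz": 0},
    {"hand": 1, "tx": 0, "ty": -0.12, "tz": 0.02, "wx": 0, "wy": 0, "wz": 0},
    {"hand": 1, "tx": 0, "ty": -0.12, "tz": 0.02, "wx": 0, "wy": 0, "wz": 0},
    {"hand": 1, "tx": 0, "ty": -0.12, "tz": 0.02, "wx": 0, "wy": 0, "wz": 0},
    {"hand": 1, "tx": 0, "ty": -0.12, "tz": 0.02, "wx": 0, "wy": 0, "wz": 0},
    {"hand": 1, "tx": 0, "ty": -0.1, "tz": 0.02, "wx": 0, "wy": 0, "wz": 0},
    {"hand": 1, "tx": 0, "ty": -0.1, "tz": 0.02, "wx": 0, "wy": 0, "wz": 0},
    {"hand": 1, "tx": 0, "ty": 0, "tz": 0, "wx": 0, "wy": 0, "wz": 0},
    {"hand": 1, "tx": 0, "ty": 0, "tz": 0, "wx": 0, "wy": 0, "wz": 0},
    {"hand": 1, "tx": 0, "ty": 0, "tz": 0, "wx": 0, "wy": 0, "wz": 0},
    {"hand": 1, "tx": 0, "ty": 0, "tz": 0, "wx": 0, "wy": 0, "wz": 0}
  ]
}}

```text
time: 8.4
tool_pos: [579.2, 386.0, 260.0]
tcp_rot: [3.141, -0.0, -0.003]
contact_force: [0.7, -0.1, -0.2]
grip_width: -0.0
```

```bash
python3 - <<'E'
from h import *
im=capture('scene');t=capture('top')
o=get_obs();print(o['tool_pos'],o['contact_force'])
cv2.imwrite('pics/s4.png',cv2.resize(im[200:400,280:520],None,fx=3.3,fy=3,interpolation=2)[:,:,::-1])
cv2.imwrite('pics/t4.png',t[:,:,::-1])
E
```

```text
[579.25 385.96 260.02] [-0.06 -0.09 -0.17]
```

View pics/s4.png

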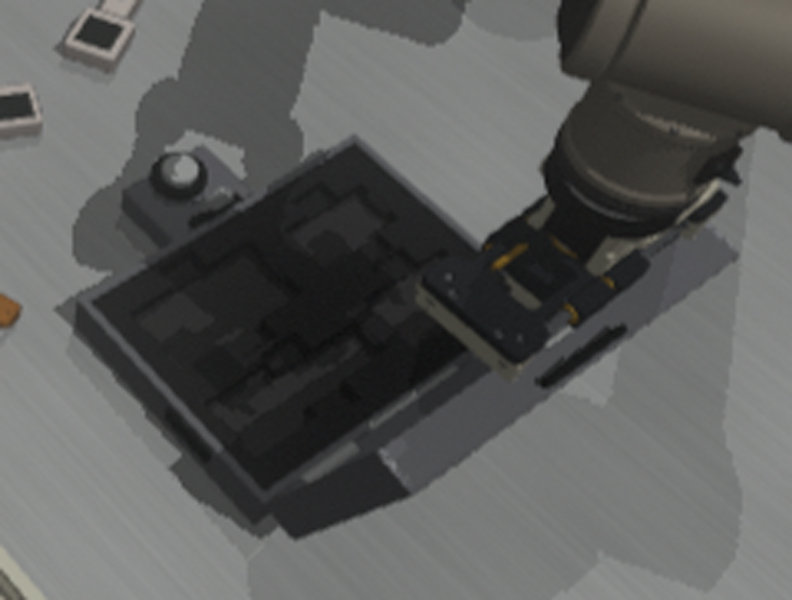

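The lid leans back past upright with no contact force. I'll retreat and look down into the case.

Request:
{"op": "drive_tool", "data": {
  "deltas": [
    {"hand": 1, "tx": 0, "ty": 0.4, "tz": 0, "wx": 0, "wy": 0, "wz": 0},
    {"hand": 1, "tx": 0, "ty": 0.9, "tz": 0, "wx": 0, "wy": 0, "wz": 0},
    {"hand": 1, "tx": 0, "ty": 0.9, "tz": -0.2, "wx": 0, "wy": 0, "wz": 0},
    {"hand": 1, "tx": 0, "ty": 0.9, "tz": -0.2, "wx": 0, "wy": 0, "wz": 0},
    {"hand": 1, "tx": 0, "ty": 0.9, "tz": -0.2, "wx": 0, "wy": 0, "wz": 0},
    {"hand": 1, "tx": 0, "ty": 0.9, "tz": -0.2, "wx": 0, "wy": 0, "wz": 0},
    {"hand": 1, "tx": 0, "ty": 0.4, "tz": -0.2, "wx": 0, "wy": 0, "wz": 0},
    {"hand": -1, "tx": 0, "ty": 0, "tz": 0, "wx": 0, "wy": 0, "wz": 0},
    {"hand": -1, "tx": 0, "ty": 0, "tz": 0, "wx": 0, "wy": 0, "wz": 0},
    {"hand": -1, "tx": 0, "ty": 0, "tz": 0, "wx": 0, "wy": 0, "wz": 0},
    {"hand": -1, "tx": 0, "ty": 0, "tz": 0, "wx": 0, "wy": 0, "wz": 0}
  ]
}}

```text
time: 9.42
tool_pos: [578.2, 175.4, 299.2]
tcp_rot: [-3.142, 0.001, -0.002]
contact_force: [-0.1, 0.6, -0.5]
grip_width: 22.3
```

```bash
python3 - <<'E'
from h import *
m=camera_model('wrist');im=capture('wrist')
o=get_obs();print(o['tool_pos'],o['joint_positions'])
np.save('m5.npy',m,allow_pickle=True)
cv2.imwrite('pics/w5.png',im[:,:,::-1])
# gamma-brightened
g=(255*(im/255.)**0.45).astype(np.uint8)
cv2.imwrite('pics/w5g.png',cv2.resize(g[:260,80:480],None,fx=2,fy=2,interpolation=2)[:,:,::-1])
t=capture('top');cv2.imwrite('pics/t5.png',t[:,:,::-1])
E
```

```text
[578.19 175.46 299.19] [0.17 0.46 1.18 0.   1.5  0.17]
```

View pics/w5g.png

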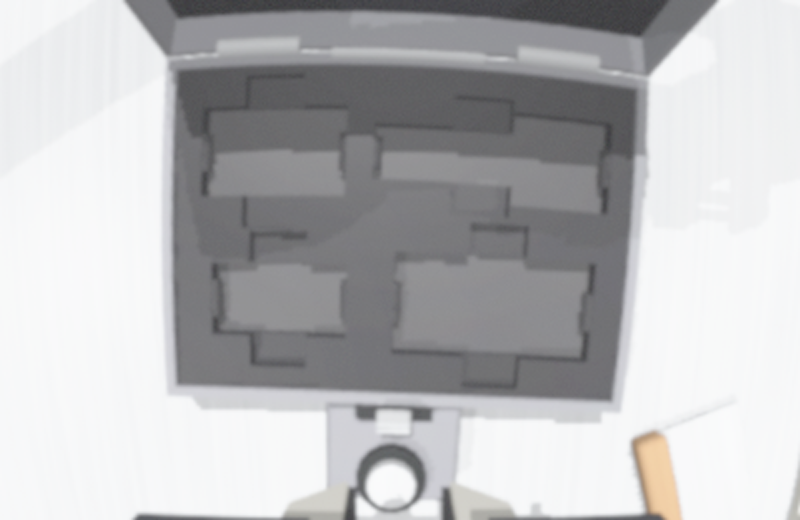

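View pics/t5.png

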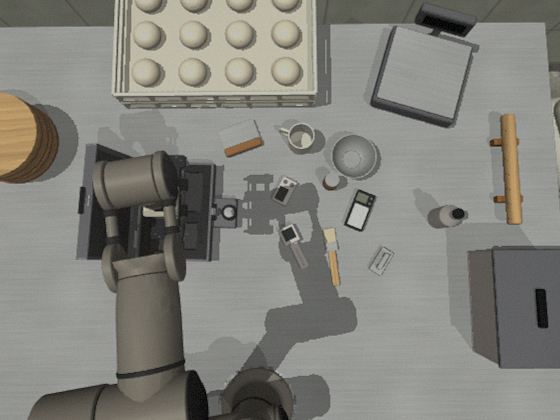

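The wrist view shows four cutouts (in w5g): timer back-left, about (207–347, 108–195); thermo back-right, (377–607, 127–212), with its head to the right; weight front-left, (216–346, 265–333); scale front-right, (395–592, 262–357).

```bash
python3 - <<'E'
from h import *
m=np.load('m5.npy',allow_pickle=True).item()
def W(U,V): return ((U+.5)/2-.5+80,(V+.5)/2-.5)
yaw=np.radians(87.8);xa=np.array([np.cos(yaw),np.sin(yaw)]);ya=np.array([-xa[1],xa[0]]);C=np.array([580.7,244.3])
def show(n,ps,z=45):
    for p in ps:
        q=onplane('wrist',W(*p),z,m)[:2];d=q-C;print(n,p,q,'case',d@xa,d@ya)
show('rim',[(172,395),(613,410),(647,77),(170,60)],50)
show('timer',[(207,108),(345,108),(345,195),(207,195)])
show('thermo',[(377,127),(513,127),(607,122),(603,212),(507,212),(380,183)])
show('weight',[(216,265),(346,272),(346,333),(216,333)])
show('scale',[(397,262),(591,267),(584,357),(394,350)])
show('btn',[(391,482)],54)
show('notch',[(248,75),(245,225),(456,97),(513,99),(252,234),(252,364),(472,226),(527,228),(463,384),(516,386)])
E
```

```text
rim (172, 395) [429.61 142.1 ] case -107.92255613363571 147.0599809709553
rim (613, 410) [719.38 131.44] case -107.45328809482332 -142.90928948044285
rim (647, 77) [732.8  348.14] case 109.60600143078415 -147.99765476473428
rim (170, 60) [437.46 358.11] case 108.23018523035111 147.501332177073
timer (207, 108) [460.55 325.03] case 76.05734340838603 123.16530909103273
timer (345, 108) [546.35 319.94] case 74.26378338233208 37.231546938358505
timer (345, 195) [546.11 266.01] case 20.361469870993744 35.395020264967386
timer (207, 195) [459.87 269.64] case 20.679093216111248 121.70895677067477
thermo (377, 127) [565.55 307.69] case 62.75870629810112 17.57576714154432
thermo (513, 127) [647.64 309.29] case 67.51534443560814 -64.39653736854629
thermo (607, 122) [707.48 316.71] case 77.2187451153465 -123.90587952596454
thermo (603, 212) [705.73 259.15] case 19.643531347844334 -124.37228270154331
thermo (507, 212) [644.39 256.29] case 14.429907129625079 -63.181799527362124
thermo (380, 183) [567.26 273.09] case 28.248520422153817 14.5325317720902
weight (216, 265) [464.21 225.23] case -23.52
[... 690 characters left out ...]
7348 97.76191984456084
notch (245, 225) [483.89 249.51] case 1.4879120539844433 96.93835144943331
notch (456, 97) [612.94 326.87] case 83.74926416339261 -29.050705966411858
notch (513, 99) [647.66 327.03] case 85.23755838944295 -63.73660379754501
notch (252, 234) [488.19 243.71] case -4.1434618370939145 92.4225565444364
notch (252, 364) [484.52 161.03] case -86.89986893006866 92.91604757737127
notch (472, 226) [622.97 247.11] case 4.428813678451114 -42.130088760293965
notch (527, 228) [657.05 246.81] case 5.436984059340768 -76.19332683488403
notch (463, 384) [619.29 147.38] case -95.36426315590683 -42.283198568098335
notch (516, 386) [653.66 146.13] case -95.29379139893213 -76.67798596020153
```

```bash
cat > go.py <<'E'
from h import *
import sys
yawC=np.radians(87.8);xa=np.array([np.cos(yawC),np.sin(yawC)]);ya=np.array([-xa[1],xa[0]]);CC=np.array([580.7,244.3])
SL={k:CC+v[0]*xa+v[1]*ya for k,v in dict(timer=(48,79.3),thermo=(47.6,-54.3),weight=(-45.5,74.6),scale=(-45.8,-59.1)).items()}
def plan(x,y,z,yawdeg,n):
    o=get_obs();p=o['tool_pos'];yw=np.degrees(o['tcp_rot'][2])
    r=-(yawdeg-yw);r=(r+180)%360-180
    a=np.radians(yawdeg);d=np.array([x,y,z])-p
    t=np.array([d[0]*np.cos(a)+d[1]*np.sin(a),d[0]*np.sin(a)-d[1]*np.cos(a),-d[2]])/40
    print('pos',p,'yaw',yw,'F',o['contact_force'],'w',o['grip_width'],'t',o['time'],'j6',o['joint_positions'][5],'j1',o['joint_positions'][0])
    print('wz total units',r/5,' then t total',t,'per row /%d'%n,t/n)
if __name__=='__main__': plan(*map(float,sys.argv[1:5]),int(sys.argv[5]) if len(sys.argv)>5 else 10)
E
python3 - <<'E'
from go import *
print(SL)
m=camera_model('wrist');R=Ro.from_rotvec(m['rvec']).as_matrix();o=get_obs()
print('cam axis',R[2], 'rows',R[0])
p=o['tool_pos']
for dz in(19,60,110,150,200):print(dz,proj('wrist',p-[0,0,dz],m))
plan(641.3,-88.9,170,61,12)
E
```

```text
{'timer': array([503.3 , 295.31]), 'thermo': array([636.79, 289.78]), 'weight': array([504.41, 201.7 ]), 'scale': array([638.  , 196.27])}
cam axis [-0.   -0.3  -0.95] rows [ 1. -0.  0.]
19 [278.88 254.21]
60 [278.9  227.31]
110 [278.92 204.94]
150 [278.93 192.07]
200 [278.94 179.94]
pos [578.2  175.4  299.22] yaw -0.07841156358222579 F [ 0.19 -0.69 -0.57] w 30.79194981280489 t 9.5167 j6 0.16908323576992826 j1 0.1677193377542951
wz total units -12.215682312716444  then t total [-5.01  4.58  3.23] per row /12 [-0.42  0.38  0.27]
```

Request:
{"op": "drive_tool", "data": {
  "deltas": [
    {"hand": -0.5, "tx": 0, "ty": 0, "tz": 0, "wx": 0, "wy": 0, "wz": -1},
    {"hand": -0.5, "tx": 0, "ty": 0, "tz": 0, "wx": 0, "wy": 0, "wz": -1},
    {"hand": -0.5, "tx": 0, "ty": 0, "tz": 0, "wx": 0, "wy": 0, "wz": -1},
    {"hand": -0.5, "tx": 0, "ty": 0, "tz": 0, "wx": 0, "wy": 0, "wz": -1},
    {"hand": -0.5, "tx": 0, "ty": 0, "tz": 0, "wx": 0, "wy": 0, "wz": -1},
    {"hand": -0.5, "tx": 0, "ty": 0, "tz": 0, "wx": 0, "wy": 0, "wz": -1},
    {"hand": -0.5, "tx": 0, "ty": 0, "tz": 0, "wx": 0, "wy": 0, "wz": -1},
    {"hand": -0.5, "tx": 0, "ty": 0, "tz": 0, "wx": 0, "wy": 0, "wz": -1},
    {"hand": -0.5, "tx": 0, "ty": 0, "tz": 0, "wx": 0, "wy": 0, "wz": -1},
    {"hand": -0.5, "tx": 0, "ty": 0, "tz": 0, "wx": 0, "wy": 0, "wz": -1},
    {"hand": -0.5, "tx": 0, "ty": 0, "tz": 0, "wx": 0, "wy": 0, "wz": -1},
    {"hand": -0.5, "tx": 0, "ty": 0, "tz": 0, "wx": 0, "wy": 0, "wz": -1},
    {"hand": -0.5, "tx": 0, "ty": 0, "tz": 0, "wx": 0, "wy": 0, "wz": -0.2}
  ]
}}

```text
time: 10.6
tool_pos: [578.3, 175.1, 299.4]
tcp_rot: [-3.141, 0.0, 1.066]
contact_force: [-0.1, -0.1, 1.0]
grip_width: 68.8
```

Request:
{"op": "drive_tool", "data": {
  "deltas": [
    {"hand": -0.6, "tx": -0.42, "ty": 0.38, "tz": 0.27, "wx": 0, "wy": 0, "wz": 0},
    {"hand": -0.6, "tx": -0.42, "ty": 0.38, "tz": 0.27, "wx": 0, "wy": 0, "wz": 0},
    {"hand": -0.6, "tx": -0.42, "ty": 0.38, "tz": 0.27, "wx": 0, "wy": 0, "wz": 0},
    {"hand": -0.6, "tx": -0.42, "ty": 0.38, "tz": 0.27, "wx": 0, "wy": 0, "wz": 0},
    {"hand": -0.6, "tx": -0.42, "ty": 0.38, "tz": 0.27, "wx": 0, "wy": 0, "wz": 0},
    {"hand": -0.6, "tx": -0.42, "ty": 0.38, "tz": 0.27, "wx": 0, "wy": 0, "wz": 0},
    {"hand": -0.6, "tx": -0.42, "ty": 0.38, "tz": 0.27, "wx": 0, "wy": 0, "wz": 0},
    {"hand": -0.6, "tx": -0.42, "ty": 0.38, "tz": 0.27, "wx": 0, "wy": 0, "wz": 0},
    {"hand": -0.6, "tx": -0.42, "ty": 0.38, "tz": 0.27, "wx": 0, "wy": 0, "wz": 0},
    {"hand": -0.6, "tx": -0.42, "ty": 0.38, "tz": 0.27, "wx": 0, "wy": 0, "wz": 0},
    {"hand": -0.6, "tx": -0.42, "ty": 0.38, "tz": 0.27, "wx": 0, "wy": 0, "wz": 0},
    {"hand": -0.6, "tx": -0.42, "ty": 0.38, "tz": 0.27, "wx": 0, "wy": 0, "wz": 0},
    {"hand": -0.6, "tx": 0, "ty": 0, "tz": 0, "wx": 0, "wy": 0, "wz": 0},
    {"hand": -0.6, "tx": 0, "ty": 0, "tz": 0, "wx": 0, "wy": 0, "wz": 0}
  ]
}}

```text
time: 11.77
tool_pos: [639.2, -91.2, 169.0]
tcp_rot: [-3.139, 0.0, 1.059]
contact_force: [0.2, 0.6, -1.1]
grip_width: 73.4
```

```bash
cat > look.py <<'E'
from go import *
import sys
m=camera_model('wrist');o=get_obs();im=capture('wrist')
np.save(f'm_{sys.argv[1]}.npy',m,allow_pickle=True)
print(o['tool_pos'],o['tcp_rot'],o['contact_force'],o['grip_width'],o['time'])
cv2.imwrite(f'pics/{sys.argv[1]}.png',im[:,:,::-1])
E
python3 look.py wt1
```

```text
[639.22 -91.15 169.02] [-3.14  0.    1.06] [ 0.2   0.65 -1.13] 73.36328444883466 11.7667
```

View pics/wt1.png

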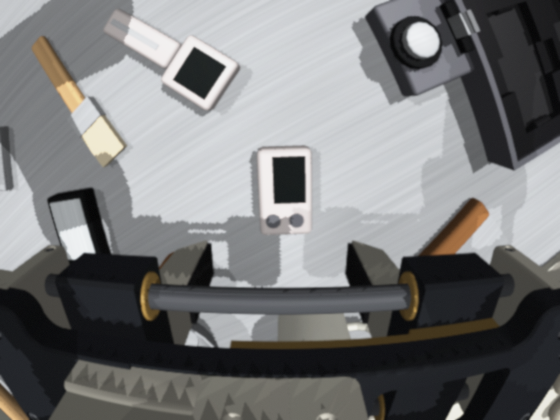

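Wrist view: timer at about (285,190), with top corners (258,149), (310,147), (313,232), (261,234). Its axis is nearly vertical in the image, as the tool expects.

```bash
cat > quad.py <<'E'
from go import *
import sys,json
# quad.py name z "[[u,v]..]"  corners in order
m=np.load(f'm_{sys.argv[1]}.npy',allow_pickle=True).item();z=float(sys.argv[2])
c=np.array([onplane('wrist',p,z,m)[:2] for p in json.loads(sys.argv[3])]);print('centre',c.mean(0))
for i in range(len(c)):
    d=c[(i+1)%len(c)]-c[i];print(c[i],np.linalg.norm(d),np.degrees(np.arctan2(d[1],d[0])))
E
python3 - <<'E'
import cv2,numpy as np
im=cv2.imread('pics/wt1.png');cv2.imwrite('pics/wt1z.png',cv2.resize(im[135:245,235:335],None,fx=5,fy=5,interpolation=2))
E
python3 quad.py wt1 26 "[[258,149],[310,147],[313,232],[261,234]]"
```

```text
centre [639.88 -85.14]
[593.23 -87.28] 46.23391204324479 63.02603122218642
[614.2  -46.07] 81.23904707702141 -25.800308927954006
[687.34 -81.43] 49.776378367046654 -117.0013227267039
[ 664.74 -125.78] 81.21996493187149 151.7007745322643
```

View pics/wt1z.png

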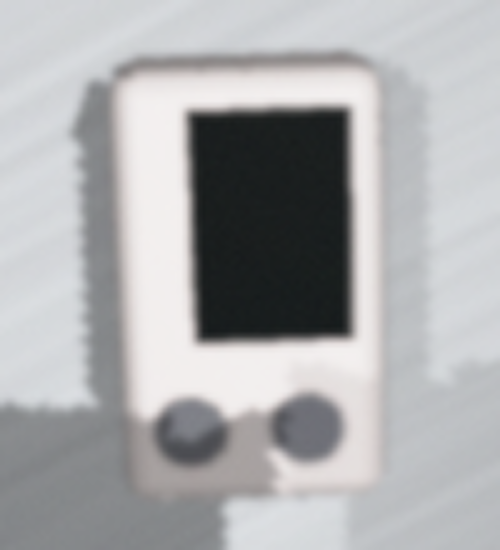

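```bash
python3 go.py 640.3 -86 24 62.5 6
```

```text
pos [639.46 -90.27 169.92] yaw 60.74220279234666 F [-0.75  0.   -0.17] w 73.20412894282384 t 11.8167 j6 -1.3192490967427217 j1 -0.25898560042427415
wz total units -0.351559441530668  then t total [ 0.1  -0.03  3.65] per row /6 [ 0.02 -0.01  0.61]
```

Request:
{"op": "drive_tool", "data": {
  "deltas": [
    {"hand": -0.8, "tx": 0, "ty": 0, "tz": 0, "wx": 0, "wy": 0, "wz": -0.35},
    {"hand": -0.8, "tx": 0.1, "ty": -0.03, "tz": 0.5, "wx": 0, "wy": 0, "wz": 0},
    {"hand": -0.8, "tx": 0, "ty": 0, "tz": 0.8, "wx": 0, "wy": 0, "wz": 0},
    {"hand": -0.8, "tx": 0, "ty": 0, "tz": 0.8, "wx": 0, "wy": 0, "wz": 0},
    {"hand": -0.8, "tx": 0, "ty": 0, "tz": 0.7, "wx": 0, "wy": 0, "wz": 0},
    {"hand": -0.8, "tx": 0, "ty": 0, "tz": 0.5, "wx": 0, "wy": 0, "wz": 0},
    {"hand": -0.8, "tx": 0, "ty": 0, "tz": 0.3, "wx": 0, "wy": 0, "wz": 0},
    {"hand": -0.8, "tx": 0, "ty": 0, "tz": 0.05, "wx": 0, "wy": 0, "wz": 0},
    {"hand": -0.8, "tx": 0, "ty": 0, "tz": 0, "wx": 0, "wy": 0, "wz": 0},
    {"hand": 1, "tx": 0, "ty": 0, "tz": 0, "wx": 0, "wy": 0, "wz": 0},
    {"hand": 1, "tx": 0, "ty": 0, "tz": 0, "wx": 0, "wy": 0, "wz": 0},
    {"hand": 1, "tx": 0, "ty": 0, "tz": 0, "wx": 0, "wy": 0, "wz": 0},
    {"hand": 1, "tx": 0, "ty": 0, "tz": 0, "wx": 0, "wy": 0, "wz": 0},
    {"hand": 1, "tx": 0, "ty": 0, "tz": 0, "wx": 0, "wy": 0, "wz": 0},
    {"hand": 1, "tx": 0, "ty": 0, "tz": 0, "wx": 0, "wy": 0, "wz": 0},
    {"hand": 1, "tx": 0, "ty": 0, "tz": 0, "wx": 0, "wy": 0, "wz": 0}
  ]
}}

```text
time: 13.15
tool_pos: [640.5, -86.7, 24.8]
tcp_rot: [3.141, -0.0, 1.092]
contact_force: [-0.5, 0.7, 2.7]
grip_width: 49.8
```

```bash
python3 look.py wt2
```

```text
[640.51 -86.7   24.84] [ 3.14 -0.    1.09] [-0.51  0.74  2.65] 49.80453216404904 13.15
```

View pics/wt2.png

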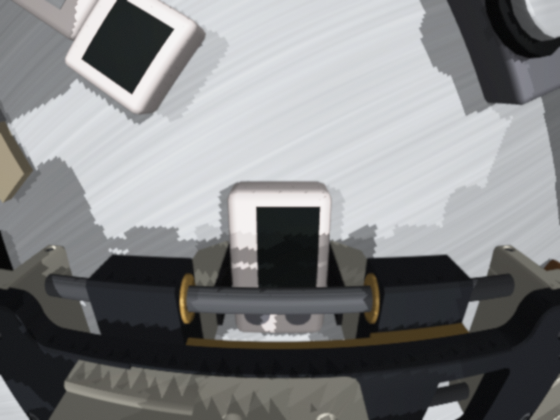

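```bash
cat > loc.py <<'E'
from go import *
import sys,json
# pixels -> tool-frame (x,y) offsets at given world z
m=np.load(f'm_{sys.argv[1]}.npy',allow_pickle=True).item();z=float(sys.argv[2])
o=get_obs();p=o['tool_pos'];a=o['tcp_rot'][2]
for q in json.loads(sys.argv[3]):
    w=onplane('wrist',q,z,m)[:2];d=w-p[:2];print(q,'world',w,'tool x %.1f y %.1f'%(d[0]*np.cos(a)+d[1]*np.sin(a),d[0]*np.sin(a)-d[1]*np.cos(a)))
E
python3 loc.py wt2 26 "[[280,189],[232,205],[330,205],[272,335]]"; python3 go.py 503.3 295.3 180 88 1
```

```text
[280, 189] world [602.47 -66.87] tool x 0.1 y -42.9
[232, 205] world [598.99 -90.15] tool x -22.2 y -35.3
[330, 205] world [619.94 -49.74] tool x 23.3 y -35.3
[272, 335] world [ 675.37 -109.61] tool x -4.3 y 41.5
pos [640.51 -86.71  24.84] yaw 62.56744453891499 F [-0.15 -0.22  4.06] w 49.90575587637144 t 13.2 j6 -1.3450575643253477 j1 -0.25304356649676907
wz total units -5.086511092217  then t total [ 9.42 -3.76 -3.88] per row /1 [ 9.42 -3.76 -3.88]
```

Timer is gripped, centred within 1 mm (end at row 189). Lifting, turning and carrying.

Request:
{"op": "drive_tool", "data": {
  "deltas": [
    {"hand": 1, "tx": 0, "ty": 0, "tz": -0.4, "wx": 0, "wy": 0, "wz": 0},
    {"hand": 1, "tx": 0, "ty": 0, "tz": -0.8, "wx": 0, "wy": 0, "wz": 0},
    {"hand": 1, "tx": 0, "ty": 0, "tz": -0.8, "wx": 0, "wy": 0, "wz": -1},
    {"hand": 1, "tx": 0, "ty": 0, "tz": -0.8, "wx": 0, "wy": 0, "wz": -1},
    {"hand": 1, "tx": 0, "ty": 0, "tz": -0.7, "wx": 0, "wy": 0, "wz": -1},
    {"hand": 1, "tx": 0, "ty": 0, "tz": -0.4, "wx": 0, "wy": 0, "wz": -1},
    {"hand": 1, "tx": 0, "ty": 0, "tz": 0, "wx": 0, "wy": 0, "wz": -1},
    {"hand": 1, "tx": 0, "ty": 0, "tz": 0, "wx": 0, "wy": 0, "wz": -0.1},
    {"hand": 1, "tx": 0.4, "ty": -0.15, "tz": 0, "wx": 0, "wy": 0, "wz": 0},
    {"hand": 1, "tx": 0.8, "ty": -0.32, "tz": 0, "wx": 0, "wy": 0, "wz": 0},
    {"hand": 1, "tx": 0.8, "ty": -0.32, "tz": 0, "wx": 0, "wy": 0, "wz": 0},
    {"hand": 1, "tx": 0.8, "ty": -0.32, "tz": 0, "wx": 0, "wy": 0, "wz": 0},
    {"hand": 1, "tx": 0.8, "ty": -0.32, "tz": 0, "wx": 0, "wy": 0, "wz": 0},
    {"hand": 1, "tx": 0.8, "ty": -0.32, "tz": 0, "wx": 0, "wy": 0, "wz": 0},
    {"hand": 1, "tx": 0.8, "ty": -0.32, "tz": 0, "wx": 0, "wy": 0, "wz": 0},
    {"hand": 1, "tx": 0.8, "ty": -0.32, "tz": 0, "wx": 0, "wy": 0, "wz": 0},
    {"hand": 1, "tx": 0.8, "ty": -0.32, "tz": 0, "wx": 0, "wy": 0, "wz": 0},
    {"hand": 1, "tx": 0.8, "ty": -0.32, "tz": 0, "wx": 0, "wy": 0, "wz": 0},
    {"hand": 1, "tx": 0.8, "ty": -0.32, "tz": 0, "wx": 0, "wy": 0, "wz": 0},
    {"hand": 1, "tx": 0.8, "ty": -0.32, "tz": 0, "wx": 0, "wy": 0, "wz": 0}
  ]
}}

```text
time: 14.87
tool_pos: [503.8, 287.7, 179.0]
tcp_rot: [-3.139, 0.001, 1.535]
contact_force: [0.8, -0.3, -2.2]
grip_width: 50.1
```

Request:
{"op": "drive_tool", "data": {
  "deltas": [
    {"hand": 1, "tx": 0.2, "ty": -0.1, "tz": 0, "wx": 0, "wy": 0, "wz": 0},
    {"hand": 1, "tx": 0, "ty": 0, "tz": 0, "wx": 0, "wy": 0, "wz": 0},
    {"hand": 1, "tx": 0, "ty": 0, "tz": 0, "wx": 0, "wy": 0, "wz": 0},
    {"hand": 1, "tx": 0, "ty": 0, "tz": 0, "wx": 0, "wy": 0, "wz": 0}
  ]
}}

```text
time: 15.2
tool_pos: [502.1, 293.2, 179.6]
tcp_rot: [-3.141, 0.001, 1.536]
contact_force: [0.2, -0.5, -1.3]
grip_width: 50.0
```

```bash
python3 look.py wt3; python3 go.py 503.3 295.3 110 88 1
```

```text
[502.15 293.2  179.63] [-3.14  0.    1.54] [ 0.2  -0.53 -1.3 ] 49.95488408363736 15.2
pos [502.46 292.96 179.86] yaw 87.95333744171964 F [-0.04  0.07 -1.34] w 49.57602227847603 t 15.25 j6 -1.138492930307908 j1 0.39638669147147465
wz total units -0.009332511656072028  then t total [0.06 0.02 1.75] per row /1 [0.06 0.02 1.75]
```

View pics/wt3.png

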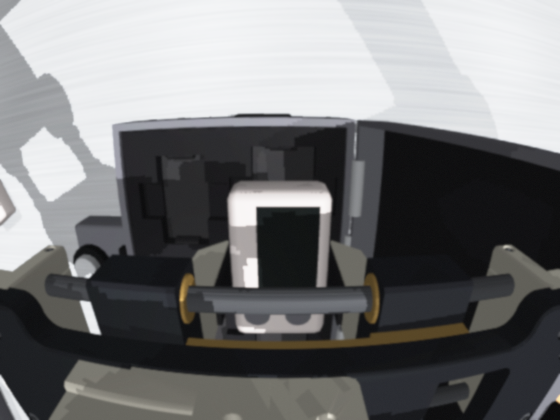

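Wrist view: timer held level above the back-left of the case, with the lid open on the right. Lowering to just above the foam.

Request:
{"op": "drive_tool", "data": {
  "deltas": [
    {"hand": 1, "tx": 0.06, "ty": 0.02, "tz": 0.5, "wx": 0, "wy": 0, "wz": 0},
    {"hand": 1, "tx": 0, "ty": 0, "tz": 0.7, "wx": 0, "wy": 0, "wz": 0},
    {"hand": 1, "tx": 0, "ty": 0, "tz": 0.7, "wx": 0, "wy": 0, "wz": 0},
    {"hand": 1, "tx": 0, "ty": 0, "tz": 0.4, "wx": 0, "wy": 0, "wz": 0},
    {"hand": 1, "tx": 0, "ty": 0, "tz": 0.2, "wx": 0, "wy": 0, "wz": 0},
    {"hand": 1, "tx": 0, "ty": 0, "tz": 0.1, "wx": 0, "wy": 0, "wz": 0},
    {"hand": 1, "tx": 0, "ty": 0, "tz": 0, "wx": 0, "wy": 0, "wz": 0},
    {"hand": 1, "tx": 0, "ty": 0, "tz": 0, "wx": 0, "wy": 0, "wz": 0}
  ]
}}

```text
time: 15.92
tool_pos: [504.0, 296.4, 77.3]
tcp_rot: [3.14, -0.001, 1.536]
contact_force: [0.1, -0.1, -1.8]
grip_width: 49.6
```

```bash
python3 look.py wt4; python3 go.py 503.3 295.3 60 88 1; python3 - <<'E'
import cv2
im=cv2.imread('pics/wt4.png');im=(255*(im/255.)**.5).astype('uint8')
cv2.imwrite('pics/wt4z.png',cv2.resize(im[60:350,130:430],None,fx=2.6,fy=2,interpolation=2))
E
```

```text
[503.96 296.4   77.28] [ 3.14 -0.    1.54] [ 0.08 -0.14 -1.82] 49.609468843103635 15.9167
pos [504.05 296.66  77.61] yaw 88.04519891675007 F [-0.33  0.16 -1.68] w 49.897230981251305 t 15.9667 j6 -1.1355704169265441 j1 0.40101961766642313
wz total units 0.009039783350010567  then t total [-0.03 -0.02  0.44] per row /1 [-0.03 -0.02  0.44]
```

View pics/wt4z.png

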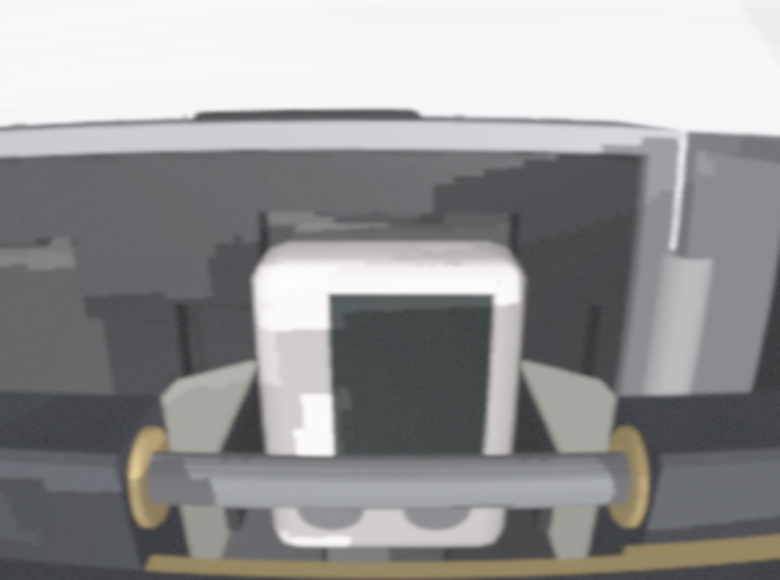

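```bash
python3 loc.py wt4 45 "[[231.5,166],[328.5,166],[200,210],[357.7,213]]";python3 loc.py wt4 77 "[[280,183]]"
```

```text
[231.5, 166] world [455.6  271.28] tool x -27.0 y -47.6
[328.5, 166] world [457.41 325.03] tool x 26.8 y -47.6
[200, 210] world [480.67 250.67] tool x -46.8 y -21.8
[357.7, 213] world [485.64 342.65] tool x 45.3 y -20.0
[280, 183] world [458.46 298.  ] tool x -0.2 y -45.6
```

Slot's far end is at y −47.6 and the notch centres near −3 in the tool frame, against −1 for the timer, so I'll shift 1.5 mm and lower.

Request:
{"op": "drive_tool", "data": {
  "deltas": [
    {"hand": 1, "tx": 0, "ty": -0.04, "tz": 0, "wx": 0, "wy": 0, "wz": 0},
    {"hand": 1, "tx": 0, "ty": 0, "tz": 0.1, "wx": 0, "wy": 0, "wz": 0},
    {"hand": 1, "tx": 0, "ty": 0, "tz": 0.1, "wx": 0, "wy": 0, "wz": 0},
    {"hand": 1, "tx": 0, "ty": 0, "tz": 0.1, "wx": 0, "wy": 0, "wz": 0},
    {"hand": 1, "tx": 0, "ty": 0, "tz": 0, "wx": 0, "wy": 0, "wz": 0},
    {"hand": 1, "tx": 0, "ty": 0, "tz": 0, "wx": 0, "wy": 0, "wz": 0}
  ]
}}

```text
time: 16.47
tool_pos: [501.4, 296.7, 63.9]
tcp_rot: [-3.141, 0.0, 1.537]
contact_force: [0.8, 1.0, -2.9]
grip_width: 49.7
```

Request:
{"op": "drive_tool", "data": {
  "deltas": [
    {"hand": 1, "tx": 0, "ty": 0, "tz": 0.08, "wx": 0, "wy": 0, "wz": 0},
    {"hand": 1, "tx": 0, "ty": 0, "tz": 0.08, "wx": 0, "wy": 0, "wz": 0},
    {"hand": 1, "tx": 0, "ty": 0, "tz": 0, "wx": 0, "wy": 0, "wz": 0},
    {"hand": 1, "tx": 0, "ty": 0, "tz": 0, "wx": 0, "wy": 0, "wz": 0}
  ]
}}

```text
time: 16.8
tool_pos: [501.5, 296.9, 58.1]
tcp_rot: [3.141, -0.0, 1.537]
contact_force: [-0.5, 1.3, 0.8]
grip_width: 49.7
```

Request:
{"op": "drive_tool", "data": {
  "deltas": [
    {"hand": 1, "tx": 0, "ty": 0, "tz": 0.08, "wx": 0, "wy": 0, "wz": 0},
    {"hand": 1, "tx": 0, "ty": 0, "tz": 0.06, "wx": 0, "wy": 0, "wz": 0},
    {"hand": 1, "tx": 0, "ty": 0, "tz": 0, "wx": 0, "wy": 0, "wz": 0},
    {"hand": 1, "tx": 0, "ty": 0, "tz": 0, "wx": 0, "wy": 0, "wz": 0}
  ]
}}

```text
time: 17.13
tool_pos: [501.6, 296.9, 53.7]
tcp_rot: [3.141, -0.0, 1.537]
contact_force: [-4.6, -0.3, 12.5]
grip_width: 49.5
```

Request:
{"op": "drive_tool", "data": {
  "deltas": [
    {"hand": 1, "tx": 0, "ty": 0, "tz": 0.05, "wx": 0, "wy": 0, "wz": 0},
    {"hand": 1, "tx": 0, "ty": 0, "tz": 0, "wx": 0, "wy": 0, "wz": 0},
    {"hand": 1, "tx": 0, "ty": 0, "tz": 0, "wx": 0, "wy": 0, "wz": 0}
  ]
}}

```text
time: 17.38
tool_pos: [501.7, 296.8, 53.7]
tcp_rot: [3.14, -0.001, 1.538]
contact_force: [-9.9, -2.1, 27.6]
grip_width: 49.6
```

Request:
{"op": "drive_tool", "data": {
  "deltas": [
    {"hand": 1, "tx": 0, "ty": 0, "tz": -0.05, "wx": 0, "wy": 0, "wz": 0},
    {"hand": -0.22, "tx": 0, "ty": 0, "tz": 0, "wx": 0, "wy": 0, "wz": 0},
    {"hand": -0.22, "tx": 0, "ty": 0, "tz": 0, "wx": 0, "wy": 0, "wz": 0},
    {"hand": -0.22, "tx": 0, "ty": 0, "tz": 0, "wx": 0, "wy": 0, "wz": 0},
    {"hand": -0.22, "tx": 0, "ty": 0, "tz": 0, "wx": 0, "wy": 0, "wz": 0},
    {"hand": -0.22, "tx": 0, "ty": 0, "tz": 0, "wx": 0, "wy": 0, "wz": 0}
  ]
}}

```text
time: 17.88
tool_pos: [501.4, 296.5, 51.8]
tcp_rot: [-3.141, 0.0, 1.537]
contact_force: [0.3, -0.1, -0.0]
grip_width: 56.3
```

Bottomed out firmly (27 N) and released at 56 mm. Lifting to check.

Request:
{"op": "drive_tool", "data": {
  "deltas": [
    {"hand": -0.22, "tx": 0, "ty": 0, "tz": -0.2, "wx": 0, "wy": 0, "wz": 0},
    {"hand": -0.22, "tx": 0, "ty": 0, "tz": -0.4, "wx": 0, "wy": 0, "wz": 0},
    {"hand": -0.22, "tx": 0, "ty": 0, "tz": -0.8, "wx": 0, "wy": 0, "wz": 0},
    {"hand": -0.22, "tx": 0, "ty": 0, "tz": -0.8, "wx": 0, "wy": 0, "wz": 0},
    {"hand": -0.6, "tx": 0, "ty": 0, "tz": -0.8, "wx": 0, "wy": 0, "wz": 0},
    {"hand": -0.6, "tx": 0, "ty": 0, "tz": -0.8, "wx": 0, "wy": 0, "wz": 0},
    {"hand": -0.6, "tx": 0, "ty": 0, "tz": -0.4, "wx": 0, "wy": 0, "wz": 0},
    {"hand": -0.6, "tx": 0, "ty": 0, "tz": 0, "wx": 0, "wy": 0, "wz": 0}
  ]
}}

```text
time: 18.55
tool_pos: [503.2, 297.4, 225.5]
tcp_rot: [3.133, -0.004, 1.537]
contact_force: [0.5, -0.0, -0.3]
grip_width: 72.9
```

```bash
python3 look.py wt5; python3 - <<'E'
from h import *
cv2.imwrite('pics/t6.png',capture('top')[:,:,::-1])
im=cv2.imread('pics/wt5.png');im=(255*(im/255.)**.5).astype('uint8')
cv2.imwrite('pics/wt5z.png',cv2.resize(im[60:350,130:430],None,fx=2.6,fy=2,interpolation=2))
E
```

```text
[503.21 297.43 225.53] [ 3.13 -0.    1.54] [ 0.51 -0.01 -0.33] 72.91732737027345 18.55
```

View pics/wt5z.png

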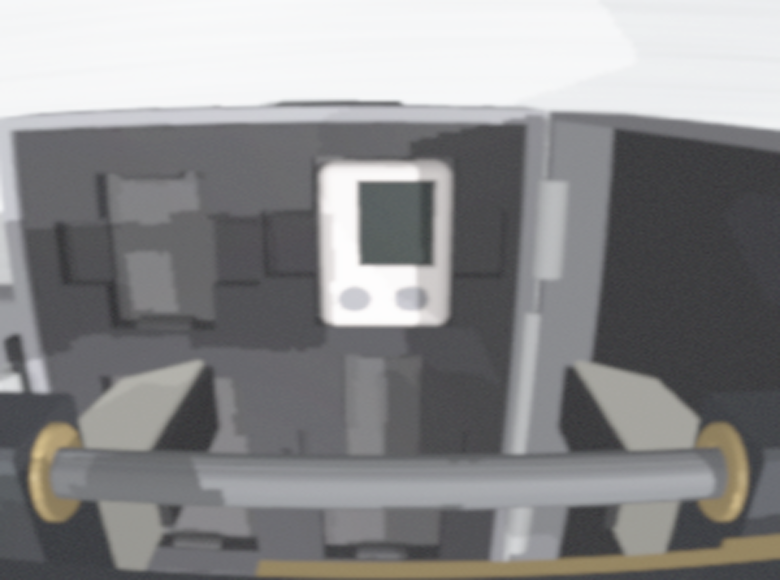

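View pics/t6.png

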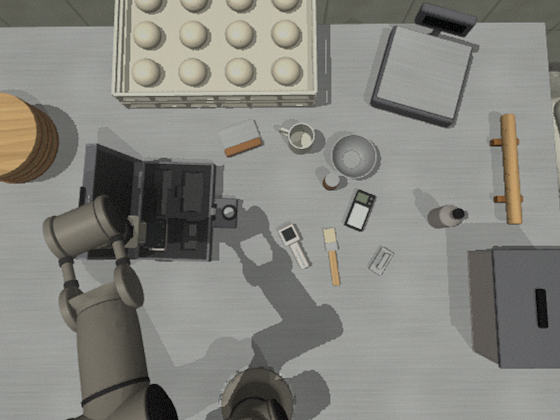

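Timer sits flush in its cutout (w: (385,240) in the crop). The top view shows the other three instruments unmoved. Next: thermometer.

```bash
python3 go.py 460.3 -123.4 170 116 12
```

```text
pos [501.44 296.62 220.81] yaw 88.07601286102192 F [-0.73  0.35 -0.61] w 73.2815115996363 t 18.65 j6 -1.1344580620734706 j1 0.40272522894914586
wz total units -5.584797427795616  then t total [-8.99 -5.53  1.27] per row /12 [-0.75 -0.46  0.11]
```

Request:
{"op": "drive_tool", "data": {
  "deltas": [
    {"hand": -0.2, "tx": 0, "ty": 0, "tz": -0.2, "wx": 0, "wy": 0, "wz": -0.8},
    {"hand": -0.2, "tx": 0, "ty": 0, "tz": -0.2, "wx": 0, "wy": 0, "wz": -0.8},
    {"hand": -0.2, "tx": 0, "ty": 0, "tz": -0.2, "wx": 0, "wy": 0, "wz": -1},
    {"hand": -0.2, "tx": 0, "ty": 0, "tz": 0, "wx": 0, "wy": 0, "wz": -1},
    {"hand": -0.2, "tx": 0, "ty": 0, "tz": 0, "wx": 0, "wy": 0, "wz": -1},
    {"hand": -0.2, "tx": 0, "ty": 0, "tz": 0, "wx": 0, "wy": 0, "wz": -1},
    {"hand": -0.2, "tx": -0.75, "ty": -0.46, "tz": 0, "wx": 0, "wy": 0, "wz": 0},
    {"hand": -0.2, "tx": -0.75, "ty": -0.46, "tz": 0, "wx": 0, "wy": 0, "wz": 0},
    {"hand": -0.2, "tx": -0.75, "ty": -0.46, "tz": 0, "wx": 0, "wy": 0, "wz": 0},
    {"hand": -0.2, "tx": -0.75, "ty": -0.46, "tz": 0, "wx": 0, "wy": 0, "wz": 0},
    {"hand": -0.2, "tx": -0.75, "ty": -0.46, "tz": 0.1, "wx": 0, "wy": 0, "wz": 0},
    {"hand": -0.2, "tx": -0.75, "ty": -0.46, "tz": 0.2, "wx": 0, "wy": 0, "wz": 0},
    {"hand": -0.2, "tx": -0.75, "ty": -0.46, "tz": 0.2, "wx": 0, "wy": 0, "wz": 0},
    {"hand": -0.2, "tx": -0.75, "ty": -0.46, "tz": 0.3, "wx": 0, "wy": 0, "wz": 0},
    {"hand": -0.2, "tx": -0.75, "ty": -0.46, "tz": 0.3, "wx": 0, "wy": 0, "wz": 0},
    {"hand": -0.2, "tx": -0.75, "ty": -0.46, "tz": 0.3, "wx": 0, "wy": 0, "wz": 0},
    {"hand": -0.2, "tx": -0.75, "ty": -0.46, "tz": 0.3, "wx": 0, "wy": 0, "wz": 0},
    {"hand": -0.2, "tx": -0.75, "ty": -0.46, "tz": 0.2, "wx": 0, "wy": 0, "wz": 0},
    {"hand": -0.2, "tx": 0, "ty": 0, "tz": 0, "wx": 0, "wy": 0, "wz": 0},
    {"hand": -0.2, "tx": 0, "ty": 0, "tz": 0, "wx": 0, "wy": 0, "wz": 0}
  ]
}}

```text
time: 20.32
tool_pos: [460.0, -124.8, 166.4]
tcp_rot: [-3.139, -0.003, 2.022]
contact_force: [0.1, 0.4, -0.4]
grip_width: 55.1
```

```bash
python3 look.py wh1
```

```text
[ 459.96 -124.77  166.44] [-3.14 -0.    2.02] [ 0.06  0.36 -0.39] 55.119690148012324 20.3167
```

View pics/wh1.png

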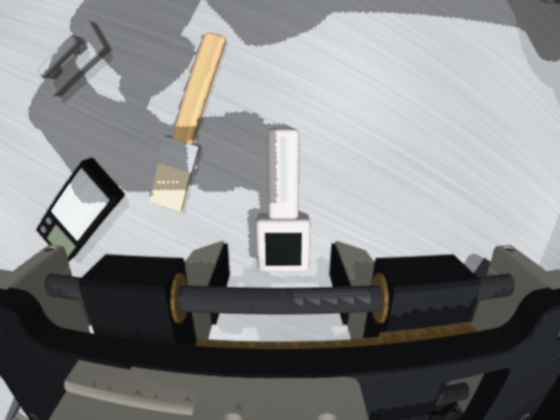

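```bash
python3 - <<'E'
import cv2
im=cv2.imread('pics/wh1.png');cv2.imwrite('pics/wh1z.png',cv2.resize(im[120:275,240:330],None,fx=4,fy=3.8,interpolation=2))
E
```

```text
(no output)
```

View pics/wh1z.png

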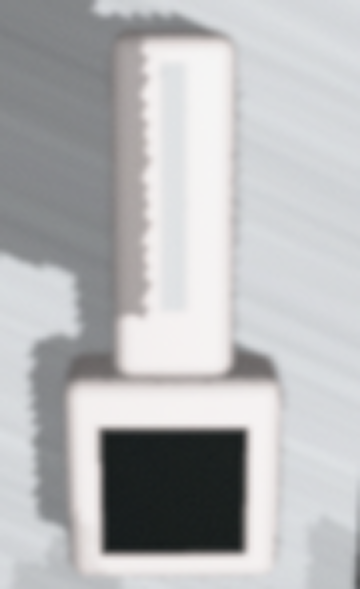

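```bash
python3 - <<'E'
from go import *
m=np.load('m_wh1.npy',allow_pickle=True).item()
W=lambda U,V:((U+.5)/4-.5+240,(V+.5)/3.8-.5+120)
P=lambda U,V:onplane('wrist',W(U,V),26,m)[:2]
a=P(177,40);h=P(176,575);j0=P(176,382)
d=h-a;print('len',np.linalg.norm(d),'ang',np.degrees(np.arctan2(d[1],d[0])));u=d/np.linalg.norm(d)
print('stemend',a,'head',h,'junction dist from end',np.linalg.norm(j0-a))
mid=(a+h)/2;print('mid',mid,'grasp',mid-8*u)
print('stem sides',[ (P(x,200)) for x in(117,236)], 'head sides',[P(70,450),P(279,450)])
g=mid-8*u;plan(*g,24,90+np.degrees(np.arctan2(d[1],d[0])),1)
E
```

```text
len 136.97564261403753 ang 26.02801143121231
stemend [ 404.66 -147.1 ] head [527.74 -86.99] junction dist from end 83.05686723155623
mid [ 466.2  -117.05] grasp [ 459.01 -120.56]
stem sides [array([ 444.31, -142.63]), array([ 432.7 , -118.72])] head sides [array([ 506.69, -125.47]), array([485.02, -80.62])]
pos [ 460.46 -123.65  167.07] yaw 115.96315244593808 F [-0.02  0.22  0.38] w 55.06730937630209 t 20.3667 j6 -2.4476075684809895 j1 -0.4234912950058816
wz total units -0.012971797054842683  then t total [0.09 0.   3.58] per row /1 [0.09 0.   3.58]
```

Wrist view: thermometer with its stem end at (284,130) and its head at about (284,245). Its axis is 26.0°, so the grasp is on the stem at (459,−120.6).

Request:
{"op": "drive_tool", "data": {
  "deltas": [
    {"hand": -0.2, "tx": 0.09, "ty": 0, "tz": 0.5, "wx": 0, "wy": 0, "wz": 0},
    {"hand": -0.2, "tx": 0, "ty": 0, "tz": 0.8, "wx": 0, "wy": 0, "wz": 0},
    {"hand": -0.2, "tx": 0, "ty": 0, "tz": 0.8, "wx": 0, "wy": 0, "wz": 0},
    {"hand": -0.2, "tx": 0, "ty": 0, "tz": 0.7, "wx": 0, "wy": 0, "wz": 0},
    {"hand": -0.2, "tx": 0, "ty": 0, "tz": 0.5, "wx": 0, "wy": 0, "wz": 0},
    {"hand": -0.2, "tx": 0, "ty": 0, "tz": 0.25, "wx": 0, "wy": 0, "wz": 0},
    {"hand": -0.2, "tx": 0, "ty": 0, "tz": 0.0, "wx": 0, "wy": 0, "wz": 0},
    {"hand": -0.2, "tx": 0, "ty": 0, "tz": 0, "wx": 0, "wy": 0, "wz": 0},
    {"hand": 1, "tx": 0, "ty": 0, "tz": 0, "wx": 0, "wy": 0, "wz": 0},
    {"hand": 1, "tx": 0, "ty": 0, "tz": 0, "wx": 0, "wy": 0, "wz": 0},
    {"hand": 1, "tx": 0, "ty": 0, "tz": 0, "wx": 0, "wy": 0, "wz": 0},
    {"hand": 1, "tx": 0, "ty": 0, "tz": 0, "wx": 0, "wy": 0, "wz": 0},
    {"hand": 1, "tx": 0, "ty": 0, "tz": 0, "wx": 0, "wy": 0, "wz": 0},
    {"hand": 1, "tx": 0, "ty": 0, "tz": 0, "wx": 0, "wy": 0, "wz": 0},
    {"hand": 1, "tx": 0, "ty": 0, "tz": 0, "wx": 0, "wy": 0, "wz": 0}
  ]
}}

```text
time: 21.62
tool_pos: [460.1, -120.7, 26.9]
tcp_rot: [3.141, 0.001, 2.026]
contact_force: [-1.5, 1.3, 7.5]
grip_width: 27.0
```

```bash
python3 go.py 634 290 180 87.8 1; python3 - <<'E'
from go import *
print(SL['thermo']+8*ya)
E
```

```text
pos [ 460.08 -120.7    26.92] yaw 116.0656714588366 F [-1.51  1.35  7.48] w 26.995753516333718 t 21.6167 j6 -2.443613186509674 j1 -0.41788904970253055
wz total units 5.653134291767321  then t total [10.43  3.95 -3.83] per row /1 [10.43  3.95 -3.83]
[628.79 290.09]
```

Request:
{"op": "drive_tool", "data": {
  "deltas": [
    {"hand": 1, "tx": 0, "ty": 0, "tz": -0.4, "wx": 0, "wy": 0, "wz": 0},
    {"hand": 1, "tx": 0, "ty": 0, "tz": -0.7, "wx": 0, "wy": 0, "wz": 0.8},
    {"hand": 1, "tx": 0, "ty": 0, "tz": -0.7, "wx": 0, "wy": 0, "wz": 1},
    {"hand": 1, "tx": 0, "ty": 0, "tz": -0.7, "wx": 0, "wy": 0, "wz": 1},
    {"hand": 1, "tx": 0, "ty": 0, "tz": -0.7, "wx": 0, "wy": 0, "wz": 1},
    {"hand": 1, "tx": 0, "ty": 0, "tz": -0.5, "wx": 0, "wy": 0, "wz": 1},
    {"hand": 1, "tx": 0, "ty": 0, "tz": -0.13, "wx": 0, "wy": 0, "wz": 0.85},
    {"hand": 1, "tx": 0.4, "ty": 0.15, "tz": 0, "wx": 0, "wy": 0, "wz": 0},
    {"hand": 1, "tx": 0.8, "ty": 0.29, "tz": 0, "wx": 0, "wy": 0, "wz": 0},
    {"hand": 1, "tx": 0.8, "ty": 0.29, "tz": 0, "wx": 0, "wy": 0, "wz": 0},
    {"hand": 1, "tx": 0.8, "ty": 0.29, "tz": 0, "wx": 0, "wy": 0, "wz": 0},
    {"hand": 1, "tx": 0.8, "ty": 0.29, "tz": 0, "wx": 0, "wy": 0, "wz": 0},
    {"hand": 1, "tx": 0.8, "ty": 0.29, "tz": 0, "wx": 0, "wy": 0, "wz": 0},
    {"hand": 1, "tx": 0.8, "ty": 0.29, "tz": 0, "wx": 0, "wy": 0, "wz": 0},
    {"hand": 1, "tx": 0.8, "ty": 0.29, "tz": 0, "wx": 0, "wy": 0, "wz": 0},
    {"hand": 1, "tx": 0.8, "ty": 0.29, "tz": 0, "wx": 0, "wy": 0, "wz": 0},
    {"hand": 1, "tx": 0.8, "ty": 0.29, "tz": 0, "wx": 0, "wy": 0, "wz": 0},
    {"hand": 1, "tx": 0.8, "ty": 0.29, "tz": 0, "wx": 0, "wy": 0, "wz": 0},
    {"hand": 1, "tx": 0.8, "ty": 0.29, "tz": 0, "wx": 0, "wy": 0, "wz": 0},
    {"hand": 1, "tx": 0.8, "ty": 0.29, "tz": 0, "wx": 0, "wy": 0, "wz": 0}
  ]
}}

```text
time: 23.28
tool_pos: [620.0, 275.1, 178.6]
tcp_rot: [-3.14, 0.001, 1.533]
contact_force: [1.9, 0.4, -2.0]
grip_width: 27.7
```

Request:
{"op": "drive_tool", "data": {
  "deltas": [
    {"hand": 1, "tx": 0.4, "ty": 0.15, "tz": 0.2, "wx": 0, "wy": 0, "wz": 0},
    {"hand": 1, "tx": 0, "ty": 0, "tz": 0.4, "wx": 0, "wy": 0, "wz": 0},
    {"hand": 1, "tx": 0, "ty": 0, "tz": 0.6, "wx": 0, "wy": 0, "wz": 0},
    {"hand": 1, "tx": 0, "ty": 0, "tz": 0.4, "wx": 0, "wy": 0, "wz": 0},
    {"hand": 1, "tx": 0, "ty": 0, "tz": 0.2, "wx": 0, "wy": 0, "wz": 0},
    {"hand": 1, "tx": 0, "ty": 0, "tz": 0, "wx": 0, "wy": 0, "wz": 0},
    {"hand": 1, "tx": 0, "ty": 0, "tz": 0, "wx": 0, "wy": 0, "wz": 0}
  ]
}}

```text
time: 23.87
tool_pos: [626.7, 289.3, 107.4]
tcp_rot: [-3.141, 0.0, 1.533]
contact_force: [-0.0, -0.2, -1.6]
grip_width: 27.6
```

```bash
python3 look.py wh2; python3 - <<'E'
import cv2
im=cv2.imread('pics/wh2.png');im=(255*(im/255.)**.5).astype('uint8')
cv2.imwrite('pics/wh2z.png',cv2.resize(im[60:350,130:430],None,fx=2.6,fy=2,interpolation=2))
E
```

```text
[626.69 289.28 107.42] [-3.14  0.    1.53] [-0.   -0.24 -1.65] 27.63260859899682 23.8667
```

View pics/wh2z.png

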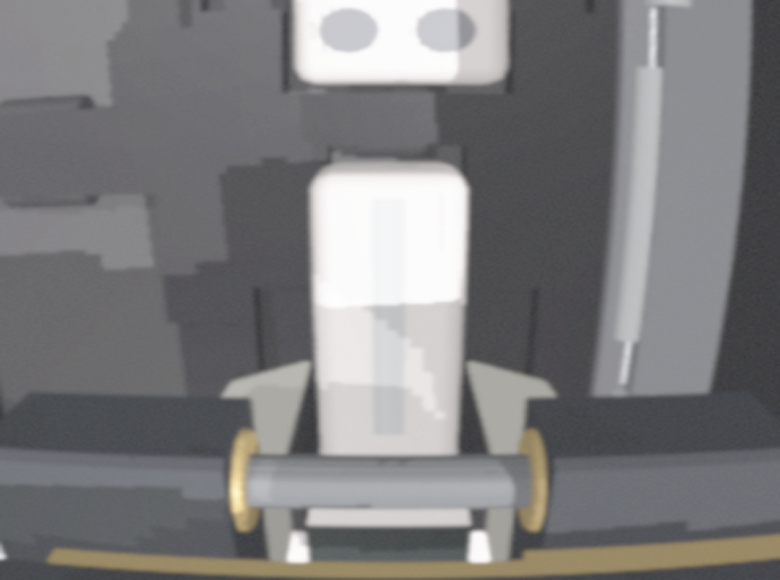

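```bash
cat > lz.py <<'E'
from go import *
import sys,json
m=np.load(f'm_{sys.argv[1]}.npy',allow_pickle=True).item();z=float(sys.argv[2])
o=get_obs();p=o['tool_pos'];a=o['tcp_rot'][2]
for q in json.loads(sys.argv[3]):
    w=onplane('wrist',((q[0]+.5)/2.6-.5+130,(q[1]+.5)/2-.5+60),z,m)[:2];d=w-p[:2];print(q,'world',w,'tool x %.1f y %.1f'%(d[0]*np.cos(a)+d[1]*np.sin(a),d[0]*np.sin(a)-d[1]*np.cos(a)))
E
echo slot; python3 lz.py wh2 45 "[[332,150],[461,150],[257,290],[536,290],[284,88],[512,88]]"; echo obj; python3 lz.py wh2 106 "[[390,183],[312,220],[469,220]]"
```

```text
slot
[332, 150] world [564.19 277.38] tool x -14.4 y -62.6
[461, 150] world [565.33 308.82] tool x 17.0 y -62.6
[257, 290] world [609.92 255.46] tool x -34.6 y -16.0
[536, 290] world [612.61 327.53] tool x 37.5 y -16.1
[284, 88] world [543.78 266.66] tool x -25.9 y -82.5
[512, 88] world [545.72 321.77] tool x 29.2 y -82.7
obj
[390, 183] world [566.75 291.4 ] tool x -0.3 y -60.5
[312, 220] world [574.72 277.38] tool x -14.0 y -52.0
[469, 220] world [575.74 304.95] tool x 13.5 y -52.1
```

Slot is offset from the thermometer by about +1.5 mm (x) and +2.5 mm (y) in the tool frame. Correcting and lowering.

Request:
{"op": "drive_tool", "data": {
  "deltas": [
    {"hand": 1, "tx": 0.04, "ty": 0.06, "tz": 0.2, "wx": 0, "wy": 0, "wz": 0},
    {"hand": 1, "tx": 0, "ty": 0, "tz": 0.3, "wx": 0, "wy": 0, "wz": 0},
    {"hand": 1, "tx": 0, "ty": 0, "tz": 0.2, "wx": 0, "wy": 0, "wz": 0},
    {"hand": 1, "tx": 0, "ty": 0, "tz": 0, "wx": 0, "wy": 0, "wz": 0},
    {"hand": 1, "tx": 0, "ty": 0, "tz": 0, "wx": 0, "wy": 0, "wz": 0},
    {"hand": 1, "tx": 0, "ty": 0, "tz": 0, "wx": 0, "wy": 0, "wz": 0}
  ]
}}

```text
time: 24.42
tool_pos: [629.2, 290.9, 79.5]
tcp_rot: [3.142, 0.0, 1.533]
contact_force: [-0.7, 0.2, -3.0]
grip_width: 27.9
```

```bash
python3 look.py wh3; python3 - <<'E'
import cv2
im=cv2.imread('pics/wh3.png');im=(255*(im/255.)**.5).astype('uint8')
cv2.imwrite('pics/wh3z.png',cv2.resize(im[60:350,130:430],None,fx=2.6,fy=2,interpolation=2))
E
```

```text
[629.21 290.94  79.49] [3.14 0.   1.53] [-0.74  0.21 -3.02] 27.893198562116797 24.4167
```

View pics/wh3z.png

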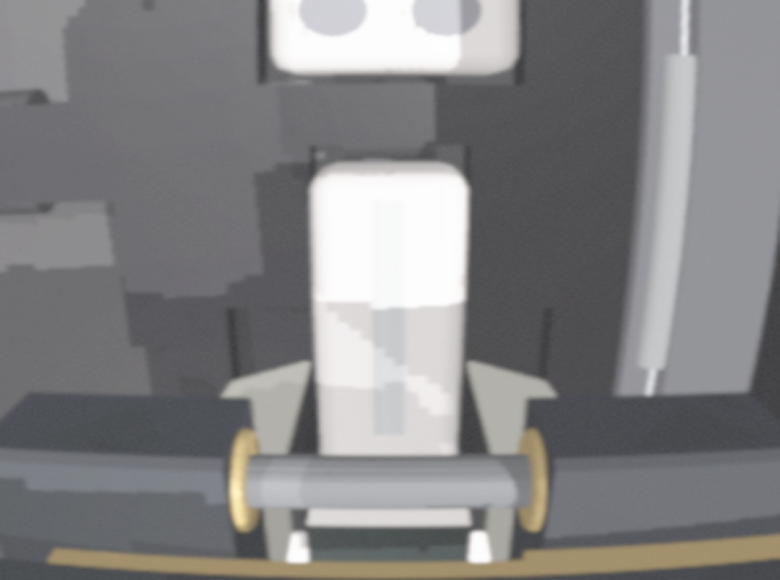

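```bash
python3 lz.py wh3 45 "[[313,147],[467,147],[233,310],[549,310]]"; python3 lz.py wh3 78 "[[390,183]]"
```

```text
[313, 147] world [563.25 277.07] tool x -16.4 y -65.6
[467, 147] world [564.45 309.52] tool x 16.0 y -65.6
[233, 310] world [609.78 256.04] tool x -35.7 y -18.3
[549, 310] world [612.43 327.53] tool x 35.9 y -18.3
[390, 183] world [569.27 293.07] tool x -0.2 y -60.1
```

Request:
{"op": "drive_tool", "data": {
  "deltas": [
    {"hand": 1, "tx": 0, "ty": 0, "tz": 0.1, "wx": 0, "wy": 0, "wz": 0},
    {"hand": 1, "tx": 0, "ty": 0, "tz": 0.1, "wx": 0, "wy": 0, "wz": 0},
    {"hand": 1, "tx": 0, "ty": 0, "tz": 0.1, "wx": 0, "wy": 0, "wz": 0},
    {"hand": 1, "tx": 0, "ty": 0, "tz": 0.0, "wx": 0, "wy": 0, "wz": 0},
    {"hand": 1, "tx": 0, "ty": 0, "tz": 0, "wx": 0, "wy": 0, "wz": 0}
  ]
}}

```text
time: 24.88
tool_pos: [628.9, 290.9, 67.3]
tcp_rot: [-3.141, 0.0, 1.533]
contact_force: [-1.3, 0.1, -0.8]
grip_width: 27.8
```

Request:
{"op": "drive_tool", "data": {
  "deltas": [
    {"hand": 1, "tx": 0, "ty": 0, "tz": 0.08, "wx": 0, "wy": 0, "wz": 0},
    {"hand": 1, "tx": 0, "ty": 0, "tz": 0.08, "wx": 0, "wy": 0, "wz": 0},
    {"hand": 1, "tx": 0, "ty": 0, "tz": 0.06, "wx": 0, "wy": 0, "wz": 0},
    {"hand": 1, "tx": 0, "ty": 0, "tz": 0, "wx": 0, "wy": 0, "wz": 0},
    {"hand": 1, "tx": 0, "ty": 0, "tz": 0, "wx": 0, "wy": 0, "wz": 0}
  ]
}}

```text
time: 25.3
tool_pos: [629.1, 291.1, 59.6]
tcp_rot: [3.141, -0.0, 1.533]
contact_force: [-4.1, -1.2, 6.6]
grip_width: 27.8
```

Request:
{"op": "drive_tool", "data": {
  "deltas": [
    {"hand": 1, "tx": 0, "ty": 0, "tz": 0.06, "wx": 0, "wy": 0, "wz": 0},
    {"hand": 1, "tx": 0, "ty": 0, "tz": 0.06, "wx": 0, "wy": 0, "wz": 0},
    {"hand": 1, "tx": 0, "ty": 0, "tz": 0, "wx": 0, "wy": 0, "wz": 0},
    {"hand": 1, "tx": 0, "ty": 0, "tz": 0, "wx": 0, "wy": 0, "wz": 0}
  ]
}}

```text
time: 25.63
tool_pos: [630.1, 291.3, 56.1]
tcp_rot: [3.138, -0.001, 1.533]
contact_force: [-3.1, -0.6, 12.0]
grip_width: 27.5
```

Request:
{"op": "drive_tool", "data": {
  "deltas": [
    {"hand": 1, "tx": 0, "ty": 0, "tz": 0.05, "wx": 0, "wy": 0, "wz": 0},
    {"hand": 1, "tx": 0, "ty": 0, "tz": 0.0, "wx": 0, "wy": 0, "wz": 0},
    {"hand": 1, "tx": 0, "ty": 0, "tz": 0, "wx": 0, "wy": 0, "wz": 0}
  ]
}}

```text
time: 25.88
tool_pos: [630.4, 291.3, 55.6]
tcp_rot: [3.137, -0.001, 1.533]
contact_force: [-5.6, -2.5, 18.7]
grip_width: 27.5
```

Request:
{"op": "drive_tool", "data": {
  "deltas": [
    {"hand": 1, "tx": 0, "ty": 0, "tz": -0.06, "wx": 0, "wy": 0, "wz": 0},
    {"hand": 0.2, "tx": 0, "ty": 0, "tz": 0, "wx": 0, "wy": 0, "wz": 0},
    {"hand": 0.2, "tx": 0, "ty": 0, "tz": 0, "wx": 0, "wy": 0, "wz": 0},
    {"hand": 0.2, "tx": 0, "ty": 0, "tz": 0, "wx": 0, "wy": 0, "wz": 0},
    {"hand": 0.2, "tx": 0, "ty": 0, "tz": 0, "wx": 0, "wy": 0, "wz": 0},
    {"hand": 0.2, "tx": 0, "ty": 0, "tz": -0.1, "wx": 0, "wy": 0, "wz": 0},
    {"hand": 0.2, "tx": 0, "ty": 0, "tz": -0.3, "wx": 0, "wy": 0, "wz": 0},
    {"hand": 0.2, "tx": 0, "ty": 0, "tz": -0.6, "wx": 0, "wy": 0, "wz": 0},
    {"hand": 0.2, "tx": 0, "ty": 0, "tz": -0.9, "wx": 0, "wy": 0, "wz": 0},
    {"hand": 0.2, "tx": 0, "ty": 0, "tz": -0.9, "wx": 0, "wy": 0, "wz": 0},
    {"hand": 1, "tx": -0.3, "ty": 0, "tz": -0.9, "wx": 0, "wy": 0, "wz": 0},
    {"hand": 1, "tx": -0.6, "ty": 0, "tz": -0.9, "wx": 0, "wy": 0, "wz": 0},
    {"hand": 1, "tx": -0.6, "ty": 0, "tz": -0.5, "wx": 0, "wy": 0, "wz": 0},
    {"hand": 1, "tx": 0, "ty": 0, "tz": 0, "wx": 0, "wy": 0, "wz": 0}
  ]
}}

```text
time: 27.05
tool_pos: [629.2, 228.5, 264.9]
tcp_rot: [3.13, -0.001, 1.53]
contact_force: [0.3, -0.2, 0.7]
grip_width: 14.4
```

```bash
python3 look.py wh4; python3 - <<'E'
import cv2
im=cv2.imread('pics/wh4.png');im=(255*(im/255.)**.5).astype('uint8')
cv2.imwrite('pics/wh4z.png',cv2.resize(im[60:350,130:430],None,fx=2.6,fy=2,interpolation=2))
E
```

```text
[629.16 228.5  264.91] [ 3.13 -0.    1.53] [ 0.34 -0.17  0.66] 14.393501804114777 27.05
```

View pics/wh4z.png

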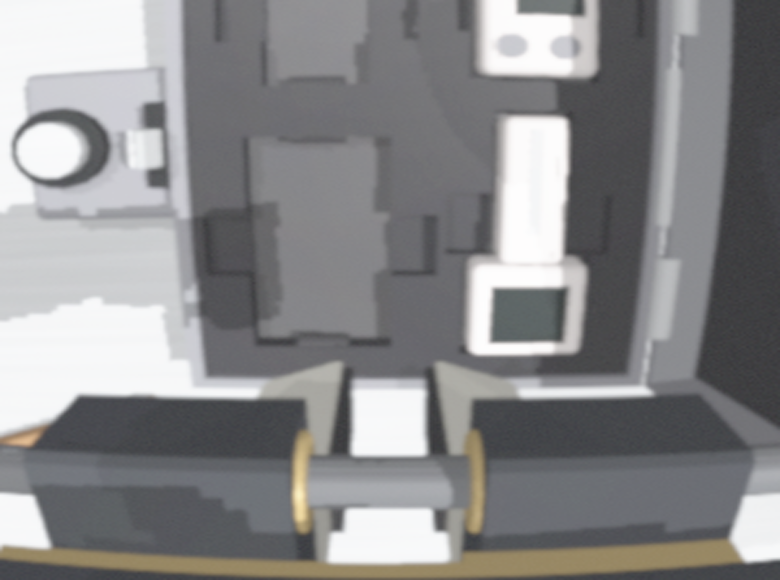

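The thermometer sits in its cutout, head at (527,305) in the crop. I'll press its head with closed fingers to make sure it is fully down.

```bash
python3 go.py 675 289.5 85 87.8 1
```

```text
pos [628.24 230.2  261.66] yaw 87.66966755222361 F [ 1.4   0.77 -0.32] w 10.546066792264519 t 27.1 j6 -1.2930748772878007 j1 0.23700809957637198
wz total units -0.02606648955527362  then t total [1.53 1.11 4.42] per row /1 [1.53 1.11 4.42]
```

Request:
{"op": "drive_tool", "data": {
  "deltas": [
    {"hand": 1, "tx": 0.5, "ty": 0.37, "tz": 0.2, "wx": 0, "wy": 0, "wz": 0},
    {"hand": 1, "tx": 0.5, "ty": 0.37, "tz": 0.5, "wx": 0, "wy": 0, "wz": 0},
    {"hand": 1, "tx": 0.53, "ty": 0.37, "tz": 0.7, "wx": 0, "wy": 0, "wz": 0},
    {"hand": 1, "tx": 0, "ty": 0, "tz": 0.8, "wx": 0, "wy": 0, "wz": 0},
    {"hand": 1, "tx": 0, "ty": 0, "tz": 0.8, "wx": 0, "wy": 0, "wz": 0},
    {"hand": 1, "tx": 0, "ty": 0, "tz": 0.7, "wx": 0, "wy": 0, "wz": 0},
    {"hand": 1, "tx": 0, "ty": 0, "tz": 0.5, "wx": 0, "wy": 0, "wz": 0},
    {"hand": 1, "tx": 0, "ty": 0, "tz": 0.2, "wx": 0, "wy": 0, "wz": 0},
    {"hand": 1, "tx": 0, "ty": 0, "tz": 0.1, "wx": 0, "wy": 0, "wz": 0},
    {"hand": 1, "tx": 0, "ty": 0, "tz": 0.1, "wx": 0, "wy": 0, "wz": 0},
    {"hand": 1, "tx": 0, "ty": 0, "tz": 0.1, "wx": 0, "wy": 0, "wz": 0},
    {"hand": 1, "tx": 0, "ty": 0, "tz": 0.0, "wx": 0, "wy": 0, "wz": 0}
  ]
}}

```text
time: 28.1
tool_pos: [673.9, 291.5, 69.6]
tcp_rot: [3.141, -0.0, 1.533]
contact_force: [0.5, -0.1, -0.1]
grip_width: 0.1
```

Request:
{"op": "drive_tool", "data": {
  "deltas": [
    {"hand": 1, "tx": 0, "ty": 0, "tz": 0.05, "wx": 0, "wy": 0, "wz": 0},
    {"hand": 1, "tx": 0, "ty": 0, "tz": 0.05, "wx": 0, "wy": 0, "wz": 0},
    {"hand": 1, "tx": 0, "ty": 0, "tz": 0, "wx": 0, "wy": 0, "wz": 0}
  ]
}}

```text
time: 28.35
tool_pos: [674.2, 291.6, 69.3]
tcp_rot: [3.139, -0.001, 1.533]
contact_force: [-7.0, -2.8, 14.1]
grip_width: 0.3
```

Contact at TCP 69.3, so the head top is at 55 mm: fully down. On to the pocket scale.

Request:
{"op": "drive_tool", "data": {
  "deltas": [
    {"hand": 1, "tx": 0, "ty": 0, "tz": -0.3, "wx": 0, "wy": 0, "wz": 0},
    {"hand": 1, "tx": 0, "ty": 0, "tz": -0.8, "wx": 0, "wy": 0, "wz": 0},
    {"hand": 1, "tx": 0, "ty": 0, "tz": -0.9, "wx": 0, "wy": 0, "wz": 1},
    {"hand": 1, "tx": 0, "ty": 0, "tz": -0.9, "wx": 0, "wy": 0, "wz": 1},
    {"hand": 1, "tx": 0, "ty": 0, "tz": -0.7, "wx": 0, "wy": 0, "wz": 1},
    {"hand": 1, "tx": 0, "ty": 0, "tz": -0.4, "wx": 0, "wy": 0, "wz": 1},
    {"hand": 1, "tx": 0, "ty": 0, "tz": 0, "wx": 0, "wy": 0, "wz": 0.05}
  ]
}}

```text
time: 28.93
tool_pos: [675.4, 291.9, 232.2]
tcp_rot: [3.133, -0.007, 1.176]
contact_force: [-0.1, 0.7, 0.7]
grip_width: 0.2
```

```bash
python3 - <<'E'
from h import *
im=capture('top');cv2.imwrite('pics/t7.png',cv2.resize(im[140:290,100:420],None,fx=2.5,fy=2.5,interpolation=2)[:,:,::-1])
E
python3 go.py 579 -320 190 67.5 18
```

```text
pos [674.62 291.62 228.78] yaw 67.58831573716196 F [-0.44  0.13 -0.6 ] w 0.4567566276202233 t 28.9833 j6 -0.8757325898507465 j1 0.3038939072498688
wz total units 0.017663147432392633  then t total [-15.04   3.64   0.97] per row /18 [-0.84  0.2   0.05]
```

View pics/t7.png

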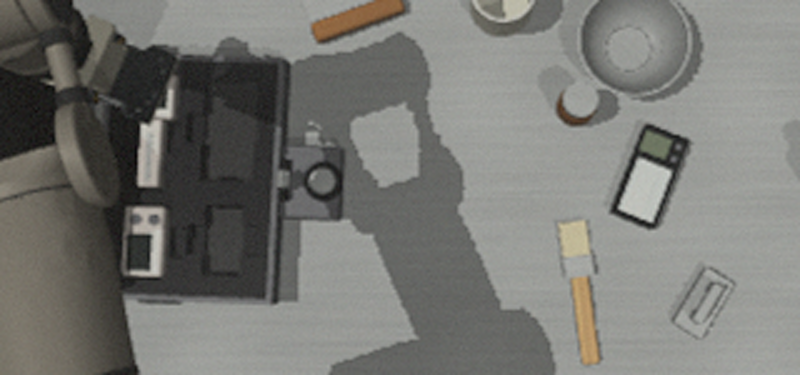

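Scale and weight are unmoved in the top view.

Request:
{"op": "drive_tool", "data": {
  "deltas": [
    {"hand": -0.8, "tx": -0.84, "ty": 0.2, "tz": 0, "wx": 0, "wy": 0, "wz": 0},
    {"hand": -0.8, "tx": -0.84, "ty": 0.2, "tz": 0, "wx": 0, "wy": 0, "wz": 0},
    {"hand": -0.8, "tx": -0.84, "ty": 0.2, "tz": 0, "wx": 0, "wy": 0, "wz": 0},
    {"hand": -0.8, "tx": -0.84, "ty": 0.2, "tz": 0, "wx": 0, "wy": 0, "wz": 0},
    {"hand": -0.8, "tx": -0.84, "ty": 0.2, "tz": 0, "wx": 0, "wy": 0, "wz": 0},
    {"hand": -0.8, "tx": -0.84, "ty": 0.2, "tz": 0, "wx": 0, "wy": 0, "wz": 0},
    {"hand": -0.8, "tx": -0.84, "ty": 0.2, "tz": 0, "wx": 0, "wy": 0, "wz": 0},
    {"hand": -0.8, "tx": -0.84, "ty": 0.2, "tz": 0, "wx": 0, "wy": 0, "wz": 0},
    {"hand": -0.8, "tx": -0.84, "ty": 0.2, "tz": 0, "wx": 0, "wy": 0, "wz": 0},
    {"hand": -0.8, "tx": -0.84, "ty": 0.2, "tz": 0, "wx": 0, "wy": 0, "wz": 0},
    {"hand": -0.8, "tx": -0.84, "ty": 0.2, "tz": 0, "wx": 0, "wy": 0, "wz": 0},
    {"hand": -0.8, "tx": -0.84, "ty": 0.2, "tz": 0, "wx": 0, "wy": 0, "wz": 0},
    {"hand": -0.8, "tx": -0.84, "ty": 0.2, "tz": 0.1, "wx": 0, "wy": 0, "wz": 0},
    {"hand": -0.8, "tx": -0.84, "ty": 0.2, "tz": 0.2, "wx": 0, "wy": 0, "wz": 0},
    {"hand": -0.8, "tx": -0.84, "ty": 0.2, "tz": 0.2, "wx": 0, "wy": 0, "wz": 0},
    {"hand": -0.8, "tx": -0.84, "ty": 0.2, "tz": 0.2, "wx": 0, "wy": 0, "wz": 0},
    {"hand": -0.8, "tx": -0.84, "ty": 0.2, "tz": 0.2, "wx": 0, "wy": 0, "wz": 0},
    {"hand": -0.8, "tx": -0.6, "ty": 0.2, "tz": 0.1, "wx": 0, "wy": 0, "wz": 0},
    {"hand": -0.8, "tx": -0.2, "ty": 0, "tz": 0, "wx": 0, "wy": 0, "wz": 0},
    {"hand": -0.8, "tx": 0, "ty": 0, "tz": 0, "wx": 0, "wy": 0, "wz": 0}
  ]
}}

```text
time: 30.65
tool_pos: [575.0, -323.0, 183.0]
tcp_rot: [-3.139, -0.0, 1.178]
contact_force: [-0.4, 0.0, 0.1]
grip_width: 82.8
```

Request:
{"op": "drive_tool", "data": {
  "deltas": [
    {"hand": -0.8, "tx": 0, "ty": 0, "tz": 0, "wx": 0, "wy": 0, "wz": 0}
  ]
}}

```text
time: 30.73
tool_pos: [576.2, -320.6, 184.2]
tcp_rot: [-3.14, -0.001, 1.18]
contact_force: [-0.4, -0.6, 0.1]
grip_width: 82.6
```

```bash
python3 look.py ws1;python3 - <<'E'
import cv2
im=cv2.imread('pics/ws1.png')
cv2.imwrite('pics/ws1z.png',cv2.resize(im[60:350,130:430],None,fx=2.6,fy=2,interpolation=2))
E
```

```text
[ 576.18 -320.58  184.15] [-3.14 -0.    1.18] [-0.37 -0.57  0.06] 82.62466718499671 30.7333
```

View pics/ws1z.png

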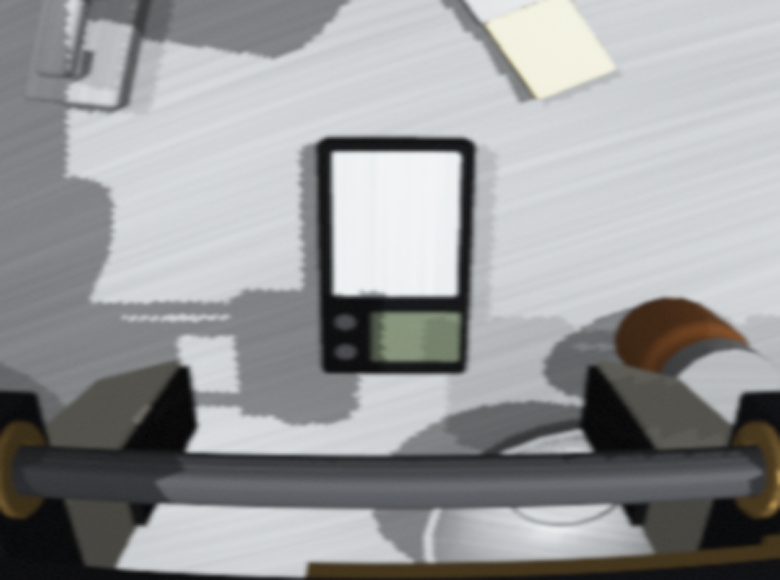

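View pics/ws1.png

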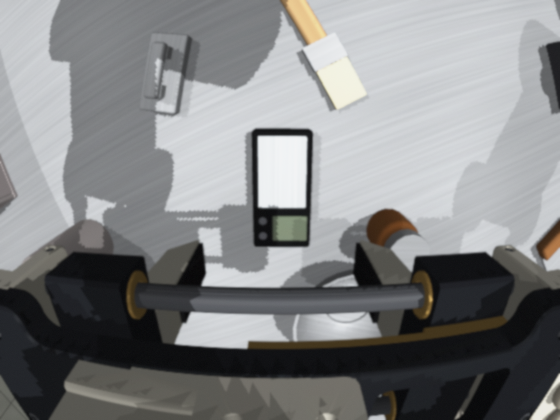

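```bash
python3 lz.py ws1 26 "[[319,144],[474,144],[466,371],[323,371]]"; python3 lz.py ws1 75 "[[720,350]]"; python3 lz.py ws1 0 "[[670,330]]"
```

```text
[319, 144] world [ 514.64 -322.28] tool x -25.8 y -56.4
[474, 144] world [ 535.62 -271.11] tool x 29.5 y -56.5
[466, 371] world [ 641.43 -314.69] tool x 29.5 y 58.0
[323, 371] world [ 619.98 -366.66] tool x -26.8 y 57.9
[720, 350] world [ 644.65 -226.11] tool x 112.6 y 27.3
[670, 330] world [ 665.37 -225.94] tool x 120.6 y 46.4
```

Wrist view: scale centred at (281,187) and aligned with the tool. The jar is at (395,230), just outside the gripper's reach, so I'll grasp 6 mm off centre, away from it.

Request:
{"op": "drive_tool", "data": {
  "deltas": [
    {"hand": -0.9, "tx": 0.04, "ty": -0.13, "tz": 0.4, "wx": 0, "wy": 0, "wz": 0},
    {"hand": -0.9, "tx": 0, "ty": 0, "tz": 0.8, "wx": 0, "wy": 0, "wz": 0},
    {"hand": -0.9, "tx": 0, "ty": 0, "tz": 0.8, "wx": 0, "wy": 0, "wz": 0},
    {"hand": -0.9, "tx": 0, "ty": 0, "tz": 0.7, "wx": 0, "wy": 0, "wz": 0},
    {"hand": -0.9, "tx": 0, "ty": 0, "tz": 0.6, "wx": 0, "wy": 0, "wz": 0},
    {"hand": -0.9, "tx": 0, "ty": 0, "tz": 0.4, "wx": 0, "wy": 0, "wz": 0},
    {"hand": -0.9, "tx": 0, "ty": 0, "tz": 0.2, "wx": 0, "wy": 0, "wz": 0},
    {"hand": -0.9, "tx": 0, "ty": 0, "tz": 0.05, "wx": 0, "wy": 0, "wz": 0},
    {"hand": -0.9, "tx": 0, "ty": 0, "tz": 0, "wx": 0, "wy": 0, "wz": 0},
    {"hand": 1, "tx": 0, "ty": 0, "tz": 0, "wx": 0, "wy": 0, "wz": 0},
    {"hand": 1, "tx": 0, "ty": 0, "tz": 0, "wx": 0, "wy": 0, "wz": 0},
    {"hand": 1, "tx": 0, "ty": 0, "tz": 0, "wx": 0, "wy": 0, "wz": 0},
    {"hand": 1, "tx": 0, "ty": 0, "tz": 0, "wx": 0, "wy": 0, "wz": 0},
    {"hand": 1, "tx": 0, "ty": 0, "tz": 0, "wx": 0, "wy": 0, "wz": 0},
    {"hand": 1, "tx": 0, "ty": 0, "tz": 0, "wx": 0, "wy": 0, "wz": 0},
    {"hand": 1, "tx": 0, "ty": 0, "tz": 0, "wx": 0, "wy": 0, "wz": 0}
  ]
}}

```text
time: 32.12
tool_pos: [572.7, -317.7, 27.6]
tcp_rot: [3.141, -0.0, 1.179]
contact_force: [-0.1, 2.0, 4.7]
grip_width: 57.7
```

```bash
python3 look.py ws2;python3 - <<'E'
import cv2
im=cv2.imread('pics/ws2.png')
cv2.imwrite('pics/ws2z.png',cv2.resize(im[60:350,130:430],None,fx=2.6,fy=2,interpolation=2))
E
python3 go.py 638 196.3 180 87.8 1
```

```text
[ 572.68 -317.67   27.63] [ 3.14 -0.    1.18] [-0.14  2.04  4.69] 57.73660421843969 32.1167
pos [ 572.65 -317.67   27.63] yaw 67.56959315799718 F [-0.65  1.92  5.75] w 57.6967749983696 t 32.1667 j6 -1.8030222584538556 j1 -0.6235296848594828
wz total units -4.046081368400564  then t total [12.9   1.14 -3.81] per row /1 [12.9   1.14 -3.81]
```

View pics/ws2z.png

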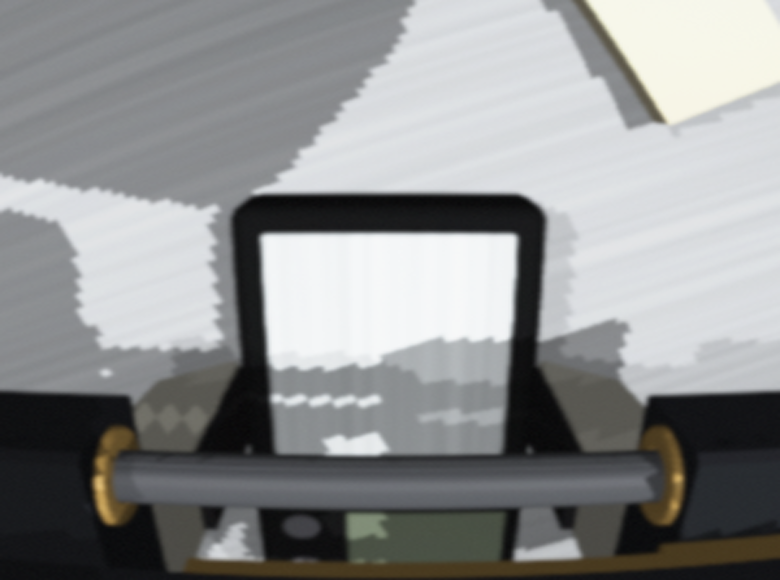

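```bash
python3 lz.py ws2 26 "[[390,202],[390,210]]"
```

```text
[390, 202] world [ 521.35 -296.6 ] tool x -0.1 y -55.5
[390, 210] world [ 523.06 -297.3 ] tool x -0.1 y -53.6
```

Request:
{"op": "drive_tool", "data": {
  "deltas": [
    {"hand": 1, "tx": 0, "ty": 0, "tz": -0.4, "wx": 0, "wy": 0, "wz": 0},
    {"hand": 1, "tx": 0, "ty": 0, "tz": -0.7, "wx": 0, "wy": 0, "wz": 0},
    {"hand": 1, "tx": 0, "ty": 0, "tz": -0.7, "wx": 0, "wy": 0, "wz": 0},
    {"hand": 1, "tx": 0, "ty": 0, "tz": -0.7, "wx": 0, "wy": 0, "wz": -0.8},
    {"hand": 1, "tx": 0, "ty": 0, "tz": -0.7, "wx": 0, "wy": 0, "wz": -1},
    {"hand": 1, "tx": 0, "ty": 0, "tz": -0.5, "wx": 0, "wy": 0, "wz": -1},
    {"hand": 1, "tx": 0, "ty": 0, "tz": -0.1, "wx": 0, "wy": 0, "wz": -1},
    {"hand": 1, "tx": 0, "ty": 0, "tz": 0, "wx": 0, "wy": 0, "wz": -0.25}
  ]
}}

```text
time: 32.83
tool_pos: [572.7, -318.3, 180.4]
tcp_rot: [3.14, 0.002, 1.536]
contact_force: [-0.0, 0.1, -4.1]
grip_width: 57.7
```

Request:
{"op": "drive_tool", "data": {
  "deltas": [
    {"hand": 1, "tx": 0.4, "ty": 0, "tz": 0, "wx": 0, "wy": 0, "wz": 0},
    {"hand": 1, "tx": 0.8, "ty": 0.06, "tz": 0, "wx": 0, "wy": 0, "wz": 0},
    {"hand": 1, "tx": 0.8, "ty": 0.06, "tz": 0, "wx": 0, "wy": 0, "wz": 0},
    {"hand": 1, "tx": 0.8, "ty": 0.06, "tz": 0, "wx": 0, "wy": 0, "wz": 0},
    {"hand": 1, "tx": 0.8, "ty": 0.06, "tz": 0, "wx": 0, "wy": 0, "wz": 0},
    {"hand": 1, "tx": 0.8, "ty": 0.06, "tz": 0, "wx": 0, "wy": 0, "wz": 0},
    {"hand": 1, "tx": 0.8, "ty": 0.06, "tz": 0, "wx": 0, "wy": 0, "wz": 0},
    {"hand": 1, "tx": 0.8, "ty": 0.06, "tz": 0, "wx": 0, "wy": 0, "wz": 0},
    {"hand": 1, "tx": 0.8, "ty": 0.06, "tz": 0, "wx": 0, "wy": 0, "wz": 0},
    {"hand": 1, "tx": 0.8, "ty": 0.06, "tz": 0, "wx": 0, "wy": 0, "wz": 0},
    {"hand": 1, "tx": 0.8, "ty": 0.06, "tz": 0, "wx": 0, "wy": 0, "wz": 0},
    {"hand": 1, "tx": 0.8, "ty": 0.06, "tz": 0, "wx": 0, "wy": 0, "wz": 0},
    {"hand": 1, "tx": 0.8, "ty": 0.06, "tz": 0, "wx": 0, "wy": 0, "wz": 0},
    {"hand": 1, "tx": 0.8, "ty": 0.06, "tz": 0, "wx": 0, "wy": 0, "wz": 0},
    {"hand": 1, "tx": 0.8, "ty": 0.06, "tz": 0, "wx": 0, "wy": 0, "wz": 0},
    {"hand": 1, "tx": 0.8, "ty": 0.1, "tz": 0, "wx": 0, "wy": 0, "wz": 0},
    {"hand": 1, "tx": 0.5, "ty": 0.08, "tz": 0.2, "wx": 0, "wy": 0, "wz": 0},
    {"hand": 1, "tx": 0, "ty": 0, "tz": 0.6, "wx": 0, "wy": 0, "wz": 0},
    {"hand": 1, "tx": 0, "ty": 0, "tz": 0.6, "wx": 0, "wy": 0, "wz": 0},
    {"hand": 1, "tx": 0, "ty": 0, "tz": 0.3, "wx": 0, "wy": 0, "wz": 0}
  ]
}}

```text
time: 34.5
tool_pos: [629.6, 196.9, 105.8]
tcp_rot: [-3.134, 0.002, 1.532]
contact_force: [-0.9, 0.1, -4.0]
grip_width: 57.7
```

Request:
{"op": "drive_tool", "data": {
  "deltas": [
    {"hand": 1, "tx": 0, "ty": 0, "tz": 0, "wx": 0, "wy": 0, "wz": 0},
    {"hand": 1, "tx": 0, "ty": 0, "tz": 0, "wx": 0, "wy": 0, "wz": 0}
  ]
}}

```text
time: 34.67
tool_pos: [632.0, 196.2, 109.8]
tcp_rot: [-3.139, 0.001, 1.532]
contact_force: [0.2, 0.0, -2.2]
grip_width: 57.9
```

```bash
python3 look.py ws3;python3 - <<'E'
import cv2
im=cv2.imread('pics/ws3.png');im=(255*(im/255.)**.5).astype('uint8')
cv2.imwrite('pics/ws3z.png',cv2.resize(im[60:350,130:430],None,fx=2.6,fy=2,interpolation=2))
E
python3 go.py 632 197 180 87.8 1
```

```text
[632.01 196.16 109.83] [-3.14  0.    1.53] [ 0.21  0.03 -2.17] 57.90425371989416 34.6667
pos [632.98 196.2  111.36] yaw 87.75873836011641 F [-0.47  0.18 -2.81] w 57.731450370691995 t 34.7167 j6 -1.3465915663657384 j1 0.18506090886177895
wz total units -0.008252327976720153  then t total [ 0.02 -0.03 -1.72] per row /1 [ 0.02 -0.03 -1.72]
```

View pics/ws3z.png

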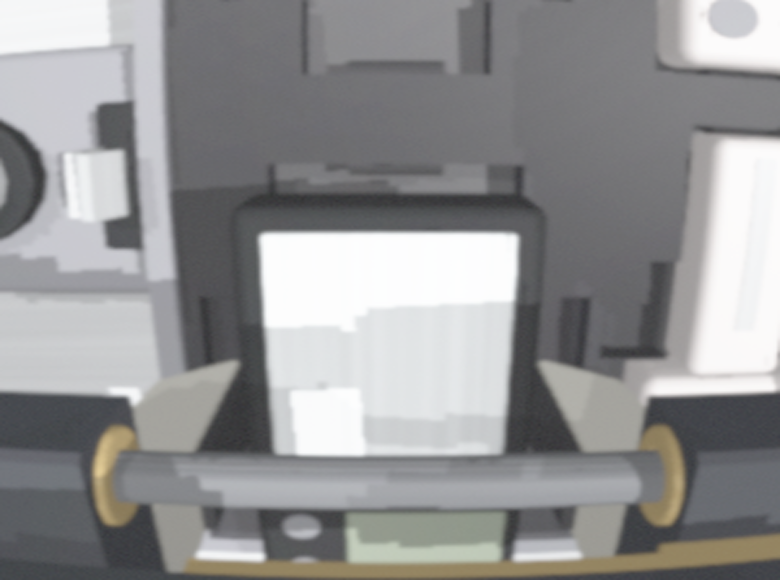

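```bash
python3 lz.py ws3 45 "[[273,165],[522,165],[203,298],[588,298]]";python3 lz.py ws3 108 "[[390,206]]"
```

```text
[273, 165] world [573.68 169.16] tool x -29.3 y -58.2
[522, 165] world [575.97 231.16] tool x 32.7 y -58.3
[203, 298] world [618.14 147.12] tool x -49.6 y -12.9
[588, 298] world [622.02 248.98] tool x 52.3 y -13.0
[390, 206] world [577.43 198.15] tool x -0.2 y -55.6
```

Slot ends are seen at (273,165) and (522,165): the scale needs +1.5 mm across and less than 1 mm along. Lowering.

Request:
{"op": "drive_tool", "data": {
  "deltas": [
    {"hand": 1, "tx": 0.04, "ty": -0.01, "tz": 0.3, "wx": 0, "wy": 0, "wz": 0},
    {"hand": 1, "tx": 0, "ty": 0, "tz": 0.4, "wx": 0, "wy": 0, "wz": 0},
    {"hand": 1, "tx": 0, "ty": 0, "tz": 0.2, "wx": 0, "wy": 0, "wz": 0},
    {"hand": 1, "tx": 0, "ty": 0, "tz": 0.1, "wx": 0, "wy": 0, "wz": 0},
    {"hand": 1, "tx": 0, "ty": 0, "tz": 0.05, "wx": 0, "wy": 0, "wz": 0},
    {"hand": 1, "tx": 0, "ty": 0, "tz": 0, "wx": 0, "wy": 0, "wz": 0},
    {"hand": 1, "tx": 0, "ty": 0, "tz": 0, "wx": 0, "wy": 0, "wz": 0}
  ]
}}

```text
time: 35.3
tool_pos: [632.6, 197.9, 69.6]
tcp_rot: [3.141, -0.0, 1.533]
contact_force: [-1.6, -0.7, -2.4]
grip_width: 57.6
```

Request:
{"op": "drive_tool", "data": {
  "deltas": [
    {"hand": 1, "tx": 0, "ty": 0, "tz": 0.08, "wx": 0, "wy": 0, "wz": 0},
    {"hand": 1, "tx": 0, "ty": 0, "tz": 0.08, "wx": 0, "wy": 0, "wz": 0},
    {"hand": 1, "tx": 0, "ty": 0, "tz": 0.08, "wx": 0, "wy": 0, "wz": 0},
    {"hand": 1, "tx": 0, "ty": 0, "tz": 0, "wx": 0, "wy": 0, "wz": 0},
    {"hand": 1, "tx": 0, "ty": 0, "tz": 0, "wx": 0, "wy": 0, "wz": 0}
  ]
}}

```text
time: 35.72
tool_pos: [632.4, 198.2, 61.5]
tcp_rot: [3.14, -0.0, 1.533]
contact_force: [-7.2, -0.7, 10.6]
grip_width: 57.7
```

Request:
{"op": "drive_tool", "data": {
  "deltas": [
    {"hand": 1, "tx": 0, "ty": 0, "tz": 0.06, "wx": 0, "wy": 0, "wz": 0},
    {"hand": 1, "tx": 0, "ty": 0, "tz": 0.05, "wx": 0, "wy": 0, "wz": 0},
    {"hand": 1, "tx": 0, "ty": 0, "tz": 0, "wx": 0, "wy": 0, "wz": 0},
    {"hand": 1, "tx": 0, "ty": 0, "tz": 0, "wx": 0, "wy": 0, "wz": 0}
  ]
}}

```text
time: 36.05
tool_pos: [633.1, 198.2, 60.0]
tcp_rot: [3.138, -0.001, 1.533]
contact_force: [-10.3, -2.8, 26.3]
grip_width: 57.4
```

Force is rising 3 mm early. I'll release and press from above with closed fingers instead.

Request:
{"op": "drive_tool", "data": {
  "deltas": [
    {"hand": 1, "tx": 0, "ty": 0, "tz": -0.1, "wx": 0, "wy": 0, "wz": 0},
    {"hand": -0.38, "tx": 0, "ty": 0, "tz": 0, "wx": 0, "wy": 0, "wz": 0},
    {"hand": -0.38, "tx": 0, "ty": 0, "tz": 0, "wx": 0, "wy": 0, "wz": 0},
    {"hand": -0.38, "tx": 0, "ty": 0, "tz": 0, "wx": 0, "wy": 0, "wz": 0},
    {"hand": -0.38, "tx": 0, "ty": 0, "tz": 0, "wx": 0, "wy": 0, "wz": 0},
    {"hand": -0.38, "tx": 0, "ty": 0, "tz": -0.2, "wx": 0, "wy": 0, "wz": 0},
    {"hand": -0.38, "tx": 0, "ty": 0, "tz": -0.5, "wx": 0, "wy": 0, "wz": 0},
    {"hand": -0.38, "tx": 0, "ty": 0, "tz": -0.9, "wx": 0, "wy": 0, "wz": 0},
    {"hand": 1, "tx": 0, "ty": 0, "tz": -0.9, "wx": 0, "wy": 0, "wz": 0},
    {"hand": 1, "tx": 0, "ty": 0, "tz": -0.9, "wx": 0, "wy": 0, "wz": 0},
    {"hand": 1, "tx": 0, "ty": 0, "tz": -0.5, "wx": 0, "wy": 0, "wz": 0},
    {"hand": 1, "tx": 0, "ty": 0, "tz": 0, "wx": 0, "wy": 0, "wz": 0},
    {"hand": 1, "tx": 0, "ty": 0, "tz": 0, "wx": 0, "wy": 0, "wz": 0}
  ]
}}

```text
time: 37.13
tool_pos: [633.0, 198.1, 216.8]
tcp_rot: [3.138, -0.001, 1.533]
contact_force: [-0.2, 1.0, -1.6]
grip_width: 34.5
```

```bash
python3 look.py ws4;python3 - <<'E'
import cv2
im=cv2.imread('pics/ws4.png');im=(255*(im/255.)**.5).astype('uint8')
cv2.imwrite('pics/ws4z.png',cv2.resize(im[60:350,130:430],None,fx=2.6,fy=2,interpolation=2))
E
python3 go.py 638 197.6 180 87.8 1
```

```text
[633.03 198.06 216.83] [ 3.14 -0.    1.53] [-0.18  1.   -1.58] 34.45798364662882 37.1333
pos [632.22 197.9  214.85] yaw 87.82089794166751 F [-0.15  0.24 -0.89] w 30.820514893664 t 37.1833 j6 -1.344920185227404 j1 0.1878232255772771
wz total units 0.004179588333499851  then t total [-0.    0.14  0.87] per row /1 [-0.    0.14  0.87]
```

View pics/ws4z.png

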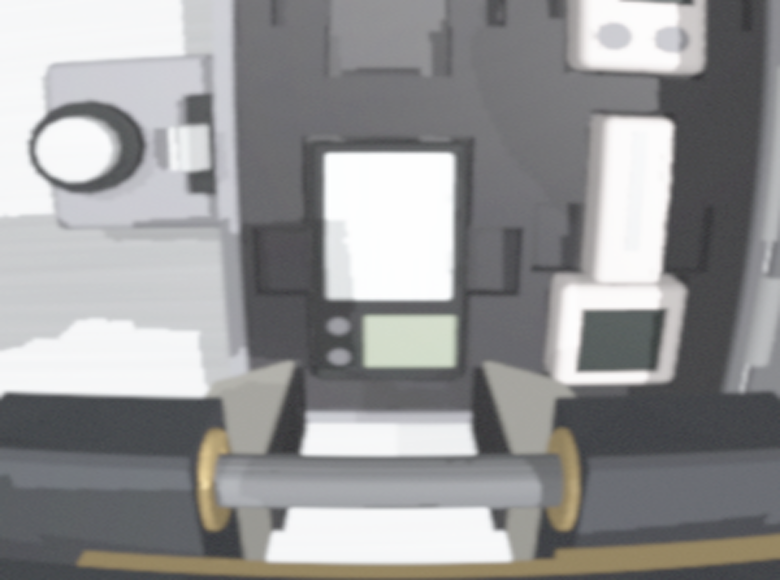

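Request:
{"op": "drive_tool", "data": {
  "deltas": [
    {"hand": 1, "tx": 0, "ty": 0.14, "tz": 0.5, "wx": 0, "wy": 0, "wz": 0},
    {"hand": 1, "tx": 0, "ty": 0, "tz": 0.8, "wx": 0, "wy": 0, "wz": 0},
    {"hand": 1, "tx": 0, "ty": 0, "tz": 0.8, "wx": 0, "wy": 0, "wz": 0},
    {"hand": 1, "tx": 0, "ty": 0, "tz": 0.7, "wx": 0, "wy": 0, "wz": 0},
    {"hand": 1, "tx": 0, "ty": 0, "tz": 0.4, "wx": 0, "wy": 0, "wz": 0},
    {"hand": 1, "tx": 0, "ty": 0, "tz": 0.2, "wx": 0, "wy": 0, "wz": 0},
    {"hand": 1, "tx": 0, "ty": 0, "tz": 0.1, "wx": 0, "wy": 0, "wz": 0},
    {"hand": 1, "tx": 0, "ty": 0, "tz": 0, "wx": 0, "wy": 0, "wz": 0},
    {"hand": 1, "tx": 0, "ty": 0, "tz": 0, "wx": 0, "wy": 0, "wz": 0}
  ]
}}

```text
time: 37.93
tool_pos: [638.6, 197.9, 75.6]
tcp_rot: [3.14, -0.0, 1.533]
contact_force: [0.0, -0.2, 1.1]
grip_width: 0.4
```

Request:
{"op": "drive_tool", "data": {
  "deltas": [
    {"hand": 1, "tx": 0, "ty": 0, "tz": 0.06, "wx": 0, "wy": 0, "wz": 0},
    {"hand": 1, "tx": 0, "ty": 0, "tz": 0.06, "wx": 0, "wy": 0, "wz": 0},
    {"hand": 1, "tx": 0, "ty": 0, "tz": 0, "wx": 0, "wy": 0, "wz": 0}
  ]
}}

```text
time: 38.18
tool_pos: [639.3, 197.9, 71.3]
tcp_rot: [3.138, -0.001, 1.533]
contact_force: [1.0, -0.6, 2.4]
grip_width: 0.2
```

Request:
{"op": "drive_tool", "data": {
  "deltas": [
    {"hand": 1, "tx": 0, "ty": 0, "tz": 0.06, "wx": 0, "wy": 0, "wz": 0},
    {"hand": 1, "tx": 0, "ty": 0, "tz": 0.06, "wx": 0, "wy": 0, "wz": 0},
    {"hand": 1, "tx": 0, "ty": 0, "tz": 0, "wx": 0, "wy": 0, "wz": 0}
  ]
}}

```text
time: 38.43
tool_pos: [640.1, 197.9, 69.2]
tcp_rot: [3.135, -0.001, 1.533]
contact_force: [-0.8, -0.3, 17.0]
grip_width: 0.4
```

Request:
{"op": "drive_tool", "data": {
  "deltas": [
    {"hand": 1, "tx": 0, "ty": 0, "tz": -0.25, "wx": 0, "wy": 0, "wz": 0},
    {"hand": 1, "tx": 0, "ty": -0.5, "tz": 0, "wx": 0, "wy": 0, "wz": 0},
    {"hand": 1, "tx": 0, "ty": -0.45, "tz": 0, "wx": 0, "wy": 0, "wz": 0},
    {"hand": 1, "tx": 0, "ty": 0, "tz": 0.1, "wx": 0, "wy": 0, "wz": 0},
    {"hand": 1, "tx": 0, "ty": 0, "tz": 0.1, "wx": 0, "wy": 0, "wz": 0},
    {"hand": 1, "tx": 0, "ty": 0, "tz": 0.03, "wx": 0, "wy": 0, "wz": 0},
    {"hand": 1, "tx": 0, "ty": 0, "tz": 0, "wx": 0, "wy": 0, "wz": 0}
  ]
}}

```text
time: 39.02
tool_pos: [599.0, 199.4, 69.1]
tcp_rot: [-3.139, 0.0, 1.533]
contact_force: [-14.9, -1.9, 26.4]
grip_width: 0.0
```

Request:
{"op": "drive_tool", "data": {
  "deltas": [
    {"hand": 1, "tx": 0, "ty": 0, "tz": -0.25, "wx": 0, "wy": 0, "wz": 0},
    {"hand": 1, "tx": 0, "ty": 0.9, "tz": 0, "wx": 0, "wy": 0, "wz": 0},
    {"hand": 1, "tx": 0, "ty": 0.9, "tz": 0, "wx": 0, "wy": 0, "wz": 0},
    {"hand": 1, "tx": 0, "ty": 0, "tz": 0.1, "wx": 0, "wy": 0, "wz": 0},
    {"hand": 1, "tx": 0, "ty": 0, "tz": 0.1, "wx": 0, "wy": 0, "wz": 0},
    {"hand": 1, "tx": 0, "ty": 0, "tz": 0.03, "wx": 0, "wy": 0, "wz": 0},
    {"hand": 1, "tx": 0, "ty": 0, "tz": 0, "wx": 0, "wy": 0, "wz": 0}
  ]
}}

```text
time: 39.6
tool_pos: [675.1, 195.8, 69.3]
tcp_rot: [3.133, -0.0, 1.532]
contact_force: [4.9, -2.0, 9.1]
grip_width: 0.7
```

Contact at 69.1 to 69.3 mm across the whole scale: level and fully down. Last instrument: the check weight.

Request:
{"op": "drive_tool", "data": {
  "deltas": [
    {"hand": 1, "tx": 0, "ty": 0, "tz": -0.3, "wx": 0, "wy": 0, "wz": 0},
    {"hand": 1, "tx": 0, "ty": 0, "tz": -0.8, "wx": 0, "wy": 0, "wz": 0.5},
    {"hand": 1, "tx": 0, "ty": 0, "tz": -0.9, "wx": 0, "wy": 0, "wz": 1},
    {"hand": 1, "tx": 0, "ty": 0, "tz": -0.9, "wx": 0, "wy": 0, "wz": 1},
    {"hand": 1, "tx": 0, "ty": 0, "tz": -0.6, "wx": 0, "wy": 0, "wz": 1},
    {"hand": 1, "tx": 0, "ty": 0, "tz": -0.2, "wx": 0, "wy": 0, "wz": 1},
    {"hand": 1, "tx": 0, "ty": 0, "tz": 0, "wx": 0, "wy": 0, "wz": 1},
    {"hand": 1, "tx": 0, "ty": 0, "tz": 0, "wx": 0, "wy": 0, "wz": 0.66},
    {"hand": 1, "tx": 0, "ty": 0, "tz": 0, "wx": 0, "wy": 0, "wz": 0}
  ]
}}

```text
time: 40.35
tool_pos: [671.3, 196.6, 215.0]
tcp_rot: [-3.141, 0.001, 0.994]
contact_force: [0.1, 0.3, 0.1]
grip_width: 0.4
```

```bash
python3 go.py 426 -381 190 57 18; python3 - <<'E'
from h import *
im=capture('top');cv2.imwrite('pics/t8.png',cv2.resize(im[140:290,100:420],None,fx=2.5,fy=2.5,interpolation=2)[:,:,::-1])
E
```

```text
pos [671.26 196.62 215.  ] yaw 56.92393501023034 F [0.08 0.34 0.08] w 0.37964486563693234 t 40.35 j6 -0.818071516439072 j1 0.17545078464365027
wz total units -0.015212997953932472  then t total [-15.45   2.72   0.63] per row /18 [-0.86  0.15  0.03]
```

View pics/t8.png

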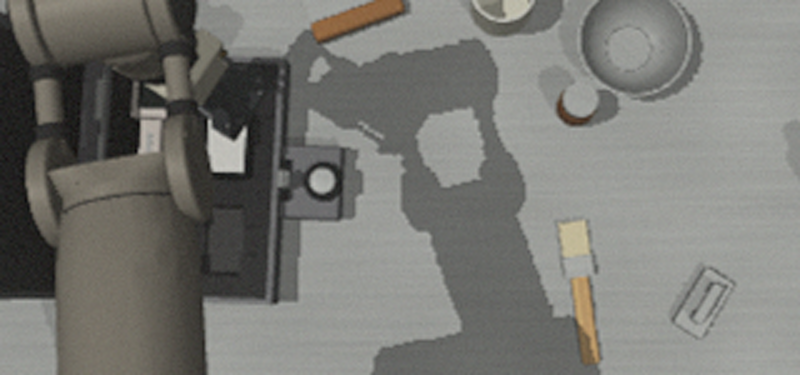

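The weight is unmoved, at (703,300) in the crop.

Request:
{"op": "drive_tool", "data": {
  "deltas": [
    {"hand": 0.1, "tx": -0.86, "ty": 0.15, "tz": 0, "wx": 0, "wy": 0, "wz": 0},
    {"hand": 0.1, "tx": -0.86, "ty": 0.15, "tz": 0, "wx": 0, "wy": 0, "wz": 0},
    {"hand": 0.1, "tx": -0.86, "ty": 0.15, "tz": 0, "wx": 0, "wy": 0, "wz": 0},
    {"hand": 0.1, "tx": -0.86, "ty": 0.15, "tz": 0, "wx": 0, "wy": 0, "wz": 0},
    {"hand": 0.1, "tx": -0.86, "ty": 0.15, "tz": 0, "wx": 0, "wy": 0, "wz": 0},
    {"hand": 0.1, "tx": -0.86, "ty": 0.15, "tz": 0, "wx": 0, "wy": 0, "wz": 0},
    {"hand": 0.1, "tx": -0.86, "ty": 0.15, "tz": 0, "wx": 0, "wy": 0, "wz": 0},
    {"hand": 0.1, "tx": -0.86, "ty": 0.15, "tz": 0, "wx": 0, "wy": 0, "wz": 0},
    {"hand": 0.1, "tx": -0.86, "ty": 0.15, "tz": 0, "wx": 0, "wy": 0, "wz": 0},
    {"hand": 0.1, "tx": -0.86, "ty": 0.15, "tz": 0, "wx": 0, "wy": 0, "wz": 0},
    {"hand": 0.1, "tx": -0.86, "ty": 0.15, "tz": 0, "wx": 0, "wy": 0, "wz": 0},
    {"hand": 0.1, "tx": -0.86, "ty": 0.15, "tz": 0, "wx": 0, "wy": 0, "wz": 0},
    {"hand": 0.1, "tx": -0.86, "ty": 0.15, "tz": 0, "wx": 0, "wy": 0, "wz": 0},
    {"hand": 0.1, "tx": -0.86, "ty": 0.15, "tz": 0, "wx": 0, "wy": 0, "wz": 0},
    {"hand": 0.1, "tx": -0.86, "ty": 0.15, "tz": 0.1, "wx": 0, "wy": 0, "wz": 0},
    {"hand": 0.1, "tx": -0.86, "ty": 0.15, "tz": 0.2, "wx": 0, "wy": 0, "wz": 0},
    {"hand": 0.1, "tx": -0.86, "ty": 0.15, "tz": 0.2, "wx": 0, "wy": 0, "wz": 0},
    {"hand": 0.1, "tx": -0.6, "ty": 0.15, "tz": 0.2, "wx": 0, "wy": 0, "wz": 0},
    {"hand": 0.1, "tx": -0.25, "ty": 0, "tz": 0, "wx": 0, "wy": 0, "wz": 0},
    {"hand": 0.1, "tx": 0, "ty": 0, "tz": 0, "wx": 0, "wy": 0, "wz": 0}
  ]
}}

```text
time: 42.07
tool_pos: [424.3, -382.7, 186.3]
tcp_rot: [-3.14, -0.0, 0.994]
contact_force: [-0.3, 0.9, 0.3]
grip_width: 41.4
```

Request:
{"op": "drive_tool", "data": {
  "deltas": [
    {"hand": 0.1, "tx": 0, "ty": 0, "tz": 0, "wx": 0, "wy": 0, "wz": 0},
    {"hand": 0.1, "tx": 0, "ty": 0, "tz": 0, "wx": 0, "wy": 0, "wz": 0}
  ]
}}

```text
time: 42.23
tool_pos: [426.4, -380.1, 187.5]
tcp_rot: [3.141, -0.0, 0.997]
contact_force: [-0.1, 0.5, 0.8]
grip_width: 41.7
```

```bash
python3 look.py ww1;python3 - <<'E'
import cv2
im=cv2.imread('pics/ww1.png')
cv2.imwrite('pics/ww1z.png',cv2.resize(im[60:350,130:430],None,fx=2.6,fy=2,interpolation=2))
E
```

```text
[ 426.44 -380.13  187.48] [ 3.14 -0.    1.  ] [-0.09  0.53  0.79] 41.710409291661996 42.2333
```

View pics/ww1z.png

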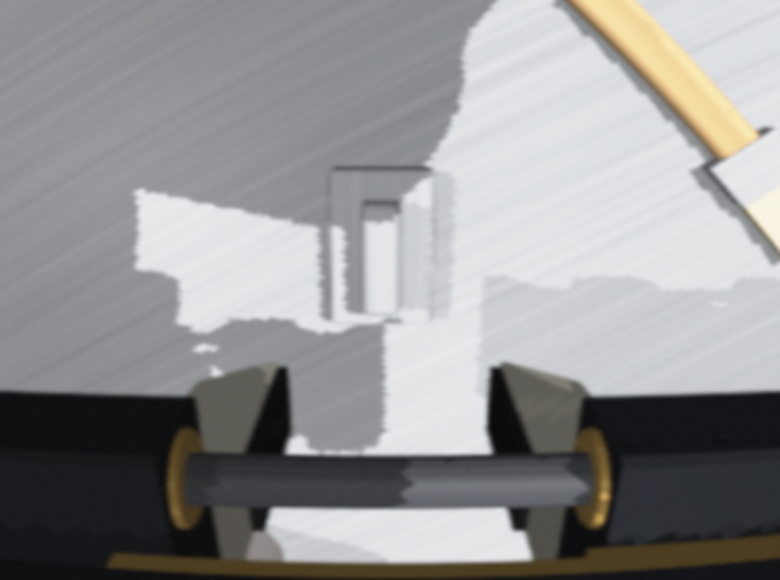

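```bash
python3 lz.py ww1 18 "[[331,169],[434,169],[432,321],[327,321]]";echo bar;python3 lz.py ww1 42 "[[363,206],[400,206],[364,315],[399,315]]"
```

```text
[331, 169] world [ 378.82 -375.09] tool x -21.7 y -42.8
[434, 169] world [ 399.62 -342.93] tool x 16.6 y -42.8
[432, 321] world [ 465.35 -385.01] tool x 16.9 y 35.3
[327, 321] world [ 442.82 -419.92] tool x -24.7 y 35.3
bar
[363, 206] world [ 397.39 -372.17] tool x -9.2 y -28.8
[400, 206] world [ 404.37 -361.38] tool x 3.6 y -28.8
[364, 315] world [ 441.17 -400.5 ] tool x -9.3 y 23.4
[399, 315] world [ 448.07 -389.8 ] tool x 3.5 y 23.3
```

Wrist view: block centre is about 3.5 mm off the tool axis. The bar spans (363–400, 206–315) in the crop, and I'll grip it 21 mm above the table.

Request:
{"op": "drive_tool", "data": {
  "deltas": [
    {"hand": 0.1, "tx": -0.07, "ty": -0.08, "tz": 0.4, "wx": 0, "wy": 0, "wz": 0},
    {"hand": 0.1, "tx": 0, "ty": 0, "tz": 0.8, "wx": 0, "wy": 0, "wz": 0},
    {"hand": 0.1, "tx": 0, "ty": 0, "tz": 0.8, "wx": 0, "wy": 0, "wz": 0},
    {"hand": 0.1, "tx": 0, "ty": 0, "tz": 0.8, "wx": 0, "wy": 0, "wz": 0},
    {"hand": 0.1, "tx": 0, "ty": 0, "tz": 0.5, "wx": 0, "wy": 0, "wz": 0},
    {"hand": 0.1, "tx": 0, "ty": 0, "tz": 0.3, "wx": 0, "wy": 0, "wz": 0},
    {"hand": 0.1, "tx": 0, "ty": 0, "tz": 0.18, "wx": 0, "wy": 0, "wz": 0},
    {"hand": 0.1, "tx": 0, "ty": 0, "tz": 0, "wx": 0, "wy": 0, "wz": 0},
    {"hand": 0.1, "tx": 0, "ty": 0, "tz": 0, "wx": 0, "wy": 0, "wz": 0},
    {"hand": 1, "tx": 0, "ty": 0, "tz": 0, "wx": 0, "wy": 0, "wz": 0},
    {"hand": 1, "tx": 0, "ty": 0, "tz": 0, "wx": 0, "wy": 0, "wz": 0},
    {"hand": 1, "tx": 0, "ty": 0, "tz": 0, "wx": 0, "wy": 0, "wz": 0},
    {"hand": 1, "tx": 0, "ty": 0, "tz": 0, "wx": 0, "wy": 0, "wz": 0},
    {"hand": 1, "tx": 0, "ty": 0, "tz": 0, "wx": 0, "wy": 0, "wz": 0},
    {"hand": 1, "tx": 0, "ty": 0, "tz": 0, "wx": 0, "wy": 0, "wz": 0}
  ]
}}

```text
time: 43.53
tool_pos: [421.8, -382.0, 36.3]
tcp_rot: [3.141, -0.0, 0.995]
contact_force: [0.5, 3.4, 3.3]
grip_width: 13.5
```

```bash
python3 look.py ww2;python3 - <<'E'
import cv2
im=cv2.imread('pics/ww2.png')
cv2.imwrite('pics/ww2z.png',cv2.resize(im[60:350,130:430],None,fx=2.6,fy=2,interpolation=2))
E
python3 go.py 504 202.5 190 87.8 1
```

```text
[ 421.83 -381.97   36.25] [ 3.14 -0.    1.  ] [0.54 3.41 3.26] 13.455273317461844 43.5333
pos [ 421.85 -382.01   36.26] yaw 57.021671316965666 F [1.21 2.75 4.75] w 13.345510246450027 t 43.5833 j6 -1.8661772550868516 j1 -0.8706871937146071
wz total units -6.1556657366068634  then t total [14.68  1.49 -3.84] per row /1 [14.68  1.49 -3.84]
```

View pics/ww2z.png

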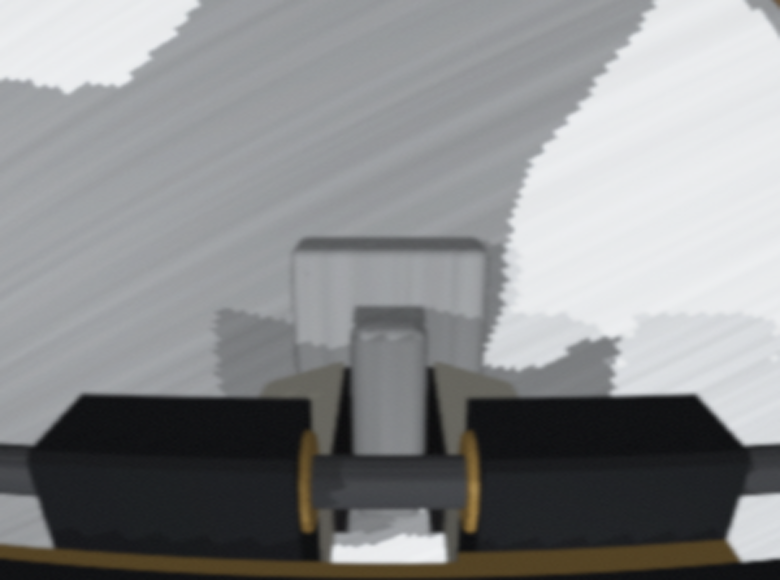

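```bash
python3 lz.py ww2 18 "[[294,251],[486,251]]"
```

```text
[294, 251] world [ 378.11 -376.33] tool x -19.0 y -39.8
[486, 251] world [ 398.85 -344.32] tool x 19.1 y -39.8
```

Request:
{"op": "drive_tool", "data": {
  "deltas": [
    {"hand": 1, "tx": 0, "ty": 0, "tz": -0.3, "wx": 0, "wy": 0, "wz": 0},
    {"hand": 1, "tx": 0, "ty": 0, "tz": -0.7, "wx": 0, "wy": 0, "wz": 0},
    {"hand": 1, "tx": 0, "ty": 0, "tz": -0.7, "wx": 0, "wy": 0, "wz": -1},
    {"hand": 1, "tx": 0, "ty": 0, "tz": -0.7, "wx": 0, "wy": 0, "wz": -1},
    {"hand": 1, "tx": 0, "ty": 0, "tz": -0.7, "wx": 0, "wy": 0, "wz": -1},
    {"hand": 1, "tx": 0, "ty": 0, "tz": -0.5, "wx": 0, "wy": 0, "wz": -1},
    {"hand": 1, "tx": 0, "ty": 0, "tz": -0.24, "wx": 0, "wy": 0, "wz": -1},
    {"hand": 1, "tx": 0, "ty": 0, "tz": 0, "wx": 0, "wy": 0, "wz": -0.9},
    {"hand": 1, "tx": 0, "ty": 0, "tz": 0, "wx": 0, "wy": 0, "wz": -0.25}
  ]
}}

```text
time: 44.33
tool_pos: [421.3, -382.1, 189.5]
tcp_rot: [-3.141, 0.0, 1.535]
contact_force: [0.0, -0.0, -4.0]
grip_width: 13.5
```

Request:
{"op": "drive_tool", "data": {
  "deltas": [
    {"hand": 1, "tx": 0.4, "ty": 0.05, "tz": 0, "wx": 0, "wy": 0, "wz": 0},
    {"hand": 1, "tx": 0.8, "ty": 0.08, "tz": 0, "wx": 0, "wy": 0, "wz": 0},
    {"hand": 1, "tx": 0.8, "ty": 0.08, "tz": 0, "wx": 0, "wy": 0, "wz": 0},
    {"hand": 1, "tx": 0.8, "ty": 0.08, "tz": 0, "wx": 0, "wy": 0, "wz": 0},
    {"hand": 1, "tx": 0.8, "ty": 0.08, "tz": 0, "wx": 0, "wy": 0, "wz": 0},
    {"hand": 1, "tx": 0.8, "ty": 0.08, "tz": 0, "wx": 0, "wy": 0, "wz": 0},
    {"hand": 1, "tx": 0.8, "ty": 0.08, "tz": 0, "wx": 0, "wy": 0, "wz": 0},
    {"hand": 1, "tx": 0.8, "ty": 0.08, "tz": 0, "wx": 0, "wy": 0, "wz": 0},
    {"hand": 1, "tx": 0.8, "ty": 0.08, "tz": 0, "wx": 0, "wy": 0, "wz": 0},
    {"hand": 1, "tx": 0.8, "ty": 0.08, "tz": 0, "wx": 0, "wy": 0, "wz": 0},
    {"hand": 1, "tx": 0.8, "ty": 0.08, "tz": 0, "wx": 0, "wy": 0, "wz": 0},
    {"hand": 1, "tx": 0.8, "ty": 0.08, "tz": 0, "wx": 0, "wy": 0, "wz": 0},
    {"hand": 1, "tx": 0.8, "ty": 0.08, "tz": 0, "wx": 0, "wy": 0, "wz": 0},
    {"hand": 1, "tx": 0.8, "ty": 0.08, "tz": 0, "wx": 0, "wy": 0, "wz": 0},
    {"hand": 1, "tx": 0.8, "ty": 0.08, "tz": 0, "wx": 0, "wy": 0, "wz": 0},
    {"hand": 1, "tx": 0.8, "ty": 0.08, "tz": 0, "wx": 0, "wy": 0, "wz": 0},
    {"hand": 1, "tx": 0.8, "ty": 0.08, "tz": 0, "wx": 0, "wy": 0, "wz": 0},
    {"hand": 1, "tx": 0.8, "ty": 0.08, "tz": 0, "wx": 0, "wy": 0, "wz": 0},
    {"hand": 1, "tx": 0.5, "ty": 0.08, "tz": 0, "wx": 0, "wy": 0, "wz": 0},
    {"hand": 1, "tx": 0.2, "ty": 0, "tz": 0, "wx": 0, "wy": 0, "wz": 0}
  ]
}}

```text
time: 46.0
tool_pos: [503.6, 205.8, 188.1]
tcp_rot: [-3.14, -0.0, 1.533]
contact_force: [-0.4, -0.7, -4.1]
grip_width: 13.4
```

Request:
{"op": "drive_tool", "data": {
  "deltas": [
    {"hand": 1, "tx": 0, "ty": 0, "tz": 0.5, "wx": 0, "wy": 0, "wz": 0},
    {"hand": 1, "tx": 0, "ty": 0, "tz": 0.7, "wx": 0, "wy": 0, "wz": 0},
    {"hand": 1, "tx": 0, "ty": 0, "tz": 0.5, "wx": 0, "wy": 0, "wz": 0},
    {"hand": 1, "tx": 0, "ty": 0, "tz": 0.2, "wx": 0, "wy": 0, "wz": 0},
    {"hand": 1, "tx": 0, "ty": 0, "tz": 0, "wx": 0, "wy": 0, "wz": 0},
    {"hand": 1, "tx": 0, "ty": 0, "tz": 0, "wx": 0, "wy": 0, "wz": 0},
    {"hand": 1, "tx": 0, "ty": 0, "tz": 0, "wx": 0, "wy": 0, "wz": 0}
  ]
}}

```text
time: 46.58
tool_pos: [504.8, 203.1, 114.6]
tcp_rot: [3.14, -0.0, 1.531]
contact_force: [0.1, -0.1, -3.6]
grip_width: 13.5
```

```bash
python3 look.py ww3;python3 - <<'E'
import cv2
im=cv2.imread('pics/ww3.png');im=(255*(im/255.)**.5).astype('uint8')
cv2.imwrite('pics/ww3z.png',cv2.resize(im[60:350,130:430],None,fx=2.6,fy=2,interpolation=2))
E
python3 go.py 504 202.5 110 87.8 1
```

```text
[504.83 203.06 114.56] [ 3.14 -0.    1.53] [ 0.08 -0.14 -3.58] 13.450161791684556 46.5833
pos [504.88 203.16 114.73] yaw 87.74220484637225 F [ 1.15  0.34 -2.34] w 13.435312721500214 t 46.6333 j6 -1.2894791086197048 j1 0.2418058032523132
wz total units -0.011559030725550201  then t total [-0.02 -0.02  0.12] per row /1 [-0.02 -0.02  0.12]
```

View pics/ww3z.png

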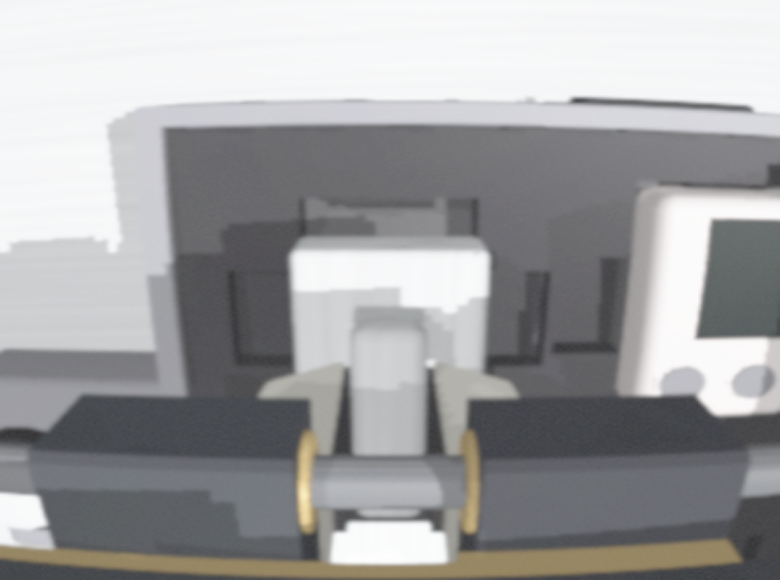

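```bash
python3 lz.py ww3 45 "[[303,200],[477,200],[231,275],[547,273],[238,360],[541,360]]"; python3 lz.py ww3 96 "[[294,252],[487,252]]"
```

```text
[303, 200] world [459.46 182.51] tool x -22.4 y -44.6
[477, 200] world [461.18 227.06] tool x 22.2 y -44.6
[231, 275] world [484.67 161.5 ] tool x -42.4 y -18.5
[547, 273] world [487.21 245.53] tool x 41.6 y -19.3
[238, 360] world [516.69 160.26] tool x -42.4 y 13.5
[541, 360] world [519.97 244.58] tool x 42.0 y 13.4
[294, 252] world [464.49 185.44] tool x -19.3 y -39.7
[487, 252] world [465.97 223.82] tool x 19.1 y -39.7
```

Slot is centred across and about 1.7 mm toward −y of the tool. Correcting and lowering.

Request:
{"op": "drive_tool", "data": {
  "deltas": [
    {"hand": 1, "tx": 0, "ty": -0.04, "tz": 0.3, "wx": 0, "wy": 0, "wz": 0},
    {"hand": 1, "tx": 0, "ty": 0, "tz": 0.3, "wx": 0, "wy": 0, "wz": 0},
    {"hand": 1, "tx": 0, "ty": 0, "tz": 0.2, "wx": 0, "wy": 0, "wz": 0},
    {"hand": 1, "tx": 0, "ty": 0, "tz": 0.1, "wx": 0, "wy": 0, "wz": 0},
    {"hand": 1, "tx": 0, "ty": 0, "tz": 0, "wx": 0, "wy": 0, "wz": 0},
    {"hand": 1, "tx": 0, "ty": 0, "tz": 0, "wx": 0, "wy": 0, "wz": 0}
  ]
}}

```text
time: 47.13
tool_pos: [502.8, 203.3, 77.9]
tcp_rot: [3.141, -0.0, 1.532]
contact_force: [0.7, 0.4, -4.0]
grip_width: 13.3
```

Request:
{"op": "drive_tool", "data": {
  "deltas": [
    {"hand": 1, "tx": 0, "ty": 0, "tz": 0.08, "wx": 0, "wy": 0, "wz": 0},
    {"hand": 1, "tx": 0, "ty": 0, "tz": 0.08, "wx": 0, "wy": 0, "wz": 0},
    {"hand": 1, "tx": 0, "ty": 0, "tz": 0.08, "wx": 0, "wy": 0, "wz": 0},
    {"hand": 1, "tx": 0, "ty": 0, "tz": 0, "wx": 0, "wy": 0, "wz": 0},
    {"hand": 1, "tx": 0, "ty": 0, "tz": 0, "wx": 0, "wy": 0, "wz": 0}
  ]
}}

```text
time: 47.55
tool_pos: [502.8, 203.6, 68.6]
tcp_rot: [3.14, -0.001, 1.532]
contact_force: [-1.1, 1.3, 3.3]
grip_width: 13.5
```

Request:
{"op": "drive_tool", "data": {
  "deltas": [
    {"hand": 1, "tx": 0, "ty": 0, "tz": 0.08, "wx": 0, "wy": 0, "wz": 0},
    {"hand": 1, "tx": 0, "ty": 0, "tz": 0.05, "wx": 0, "wy": 0, "wz": 0},
    {"hand": 1, "tx": 0, "ty": 0, "tz": 0, "wx": 0, "wy": 0, "wz": 0},
    {"hand": 1, "tx": 0, "ty": 0, "tz": 0, "wx": 0, "wy": 0, "wz": 0}
  ]
}}

```text
time: 47.88
tool_pos: [503.0, 203.9, 65.0]
tcp_rot: [3.139, -0.001, 1.532]
contact_force: [-6.6, 1.0, 17.4]
grip_width: 13.6
```

Underside at about 29 mm. Releasing, then checking with a press on top of the bar.

Request:
{"op": "drive_tool", "data": {
  "deltas": [
    {"hand": 1, "tx": 0, "ty": 0, "tz": -0.08, "wx": 0, "wy": 0, "wz": 0},
    {"hand": 0.3, "tx": 0, "ty": 0, "tz": 0, "wx": 0, "wy": 0, "wz": 0},
    {"hand": 0.3, "tx": 0, "ty": 0, "tz": 0, "wx": 0, "wy": 0, "wz": 0},
    {"hand": 0.3, "tx": 0, "ty": 0, "tz": 0, "wx": 0, "wy": 0, "wz": 0},
    {"hand": 0.3, "tx": 0, "ty": 0, "tz": 0, "wx": 0, "wy": 0, "wz": 0},
    {"hand": 0.3, "tx": 0, "ty": 0, "tz": -0.3, "wx": 0, "wy": 0, "wz": 0},
    {"hand": 0.3, "tx": 0, "ty": 0, "tz": -0.5, "wx": 0, "wy": 0, "wz": 0},
    {"hand": 1, "tx": 0, "ty": 0, "tz": -0.4, "wx": 0, "wy": 0, "wz": 0},
    {"hand": 1, "tx": 0, "ty": 0, "tz": 0, "wx": 0, "wy": 0, "wz": 0},
    {"hand": 1, "tx": 0, "ty": 0, "tz": 0, "wx": 0, "wy": 0, "wz": 0},
    {"hand": 1, "tx": 0, "ty": 0, "tz": 0, "wx": 0, "wy": 0, "wz": 0},
    {"hand": 1, "tx": 0, "ty": 0, "tz": 0, "wx": 0, "wy": 0, "wz": 0},
    {"hand": 1, "tx": 0, "ty": 0, "tz": 0.2, "wx": 0, "wy": 0, "wz": 0},
    {"hand": 1, "tx": 0, "ty": 0, "tz": 0.2, "wx": 0, "wy": 0, "wz": 0},
    {"hand": 1, "tx": 0, "ty": 0, "tz": 0.1, "wx": 0, "wy": 0, "wz": 0},
    {"hand": 1, "tx": 0, "ty": 0, "tz": 0, "wx": 0, "wy": 0, "wz": 0}
  ]
}}

```text
time: 49.22
tool_pos: [501.3, 203.0, 91.8]
tcp_rot: [-3.138, 0.001, 1.532]
contact_force: [-1.1, -0.2, 0.1]
grip_width: 0.4
```

Request:
{"op": "drive_tool", "data": {
  "deltas": [
    {"hand": 1, "tx": 0, "ty": 0, "tz": 0.1, "wx": 0, "wy": 0, "wz": 0},
    {"hand": 1, "tx": 0, "ty": 0, "tz": 0.08, "wx": 0, "wy": 0, "wz": 0},
    {"hand": 1, "tx": 0, "ty": 0, "tz": 0.05, "wx": 0, "wy": 0, "wz": 0},
    {"hand": 1, "tx": 0, "ty": 0, "tz": 0, "wx": 0, "wy": 0, "wz": 0},
    {"hand": 1, "tx": 0, "ty": 0, "tz": 0, "wx": 0, "wy": 0, "wz": 0}
  ]
}}

```text
time: 49.63
tool_pos: [502.7, 203.5, 85.3]
tcp_rot: [3.14, -0.0, 1.532]
contact_force: [-0.8, 0.6, 5.2]
grip_width: 0.5
```

The bar top reads 71.3 mm, so the weight is seated. Final look before closing.

Request:
{"op": "drive_tool", "data": {
  "deltas": [
    {"hand": 1, "tx": 0, "ty": 0, "tz": -0.4, "wx": 0, "wy": 0, "wz": 0},
    {"hand": 1, "tx": 0, "ty": 0.3, "tz": -0.8, "wx": 0, "wy": 0, "wz": 1},
    {"hand": 1, "tx": 0, "ty": 0.6, "tz": -0.8, "wx": 0, "wy": 0, "wz": 1},
    {"hand": 1, "tx": 0, "ty": 0.8, "tz": -0.8, "wx": 0, "wy": 0, "wz": 1},
    {"hand": 1, "tx": 0, "ty": 0.4, "tz": -0.8, "wx": 0, "wy": 0, "wz": 1},
    {"hand": 1, "tx": 0, "ty": 0, "tz": -0.8, "wx": 0, "wy": 0, "wz": 1},
    {"hand": 1, "tx": 0, "ty": 0, "tz": -0.4, "wx": 0, "wy": 0, "wz": 1},
    {"hand": 1, "tx": 0, "ty": 0, "tz": 0, "wx": 0, "wy": 0, "wz": 1},
    {"hand": 1, "tx": 0, "ty": 0, "tz": 0, "wx": 0, "wy": 0, "wz": 1},
    {"hand": 1, "tx": 0, "ty": 0, "tz": 0, "wx": 0, "wy": 0, "wz": 1},
    {"hand": 1, "tx": 0, "ty": 0, "tz": 0, "wx": 0, "wy": 0, "wz": 1},
    {"hand": 1, "tx": 0, "ty": 0, "tz": 0, "wx": 0, "wy": 0, "wz": 1},
    {"hand": 1, "tx": 0, "ty": 0, "tz": 0, "wx": 0, "wy": 0, "wz": 1},
    {"hand": 1, "tx": 0, "ty": 0, "tz": 0, "wx": 0, "wy": 0, "wz": 1},
    {"hand": 1, "tx": 0, "ty": 0, "tz": 0, "wx": 0, "wy": 0, "wz": 1},
    {"hand": 1, "tx": 0, "ty": 0, "tz": 0, "wx": 0, "wy": 0, "wz": 1},
    {"hand": 1, "tx": 0, "ty": 0, "tz": 0, "wx": 0, "wy": 0, "wz": 1},
    {"hand": 1, "tx": 0, "ty": 0, "tz": 0, "wx": 0, "wy": 0, "wz": 0.1},
    {"hand": 1, "tx": 0, "ty": 0, "tz": 0, "wx": 0, "wy": 0, "wz": 0}
  ]
}}

```text
time: 51.22
tool_pos: [582.2, 188.8, 273.9]
tcp_rot: [3.141, 0.0, 0.129]
contact_force: [0.8, -0.4, -0.2]
grip_width: 0.7
```

```bash
python3 go.py 580 165 300 -2.2 4
```

```text
pos [582.18 188.81 273.91] yaw 7.387404531559374 F [ 0.76 -0.43 -0.25] w 0.6588233261550511 t 51.2167 j6 0.059602428353068185 j1 0.1885221637276977
wz total units 1.9174809063118743  then t total [-0.03  0.6  -0.65] per row /4 [-0.01  0.15 -0.16]
```

Request:
{"op": "drive_tool", "data": {
  "deltas": [
    {"hand": 1, "tx": 0, "ty": 0, "tz": 0, "wx": 0, "wy": 0, "wz": 1},
    {"hand": 1, "tx": 0, "ty": 0, "tz": 0, "wx": 0, "wy": 0, "wz": 0.92},
    {"hand": 1, "tx": 0, "ty": 0.3, "tz": -0.3, "wx": 0, "wy": 0, "wz": 0},
    {"hand": 1, "tx": 0, "ty": 0.3, "tz": -0.35, "wx": 0, "wy": 0, "wz": 0},
    {"hand": 1, "tx": 0, "ty": 0, "tz": 0, "wx": 0, "wy": 0, "wz": 0},
    {"hand": 1, "tx": 0, "ty": 0, "tz": 0, "wx": 0, "wy": 0, "wz": 0}
  ]
}}

```text
time: 51.72
tool_pos: [581.7, 164.0, 301.4]
tcp_rot: [-3.141, -0.003, -0.039]
contact_force: [0.2, -1.1, -0.8]
grip_width: 0.3
```

```bash
python3 look.py wf1;python3 - <<'E'
from h import *
im=cv2.imread('pics/wf1.png');im=(255*(im/255.)**.5).astype('uint8')
cv2.imwrite('pics/wf1z.png',cv2.resize(im[:260,80:480],None,fx=2,fy=2,interpolation=2))
cv2.imwrite('pics/s9.png',capture('scene')[:,:,::-1])
E
```

```text
[581.75 164.04 301.36] [-3.14 -0.   -0.04] [ 0.16 -1.08 -0.84] 0.34017038556606477 51.7167
```

View pics/wf1z.png

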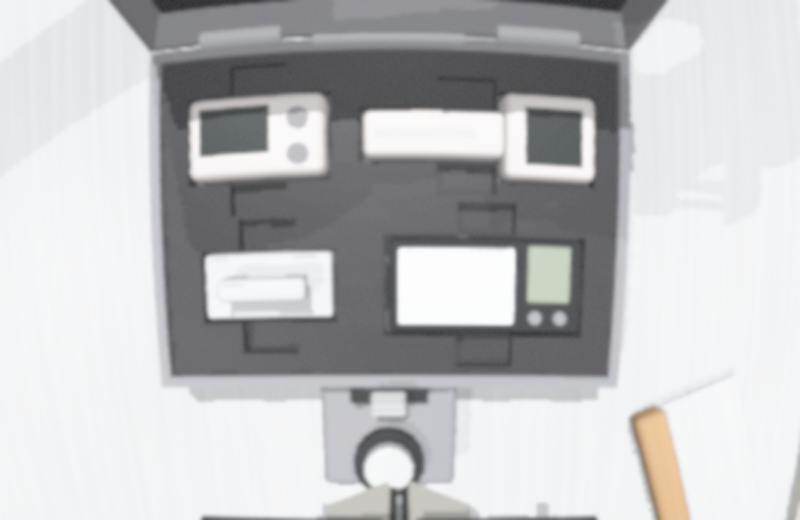

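View pics/s9.png

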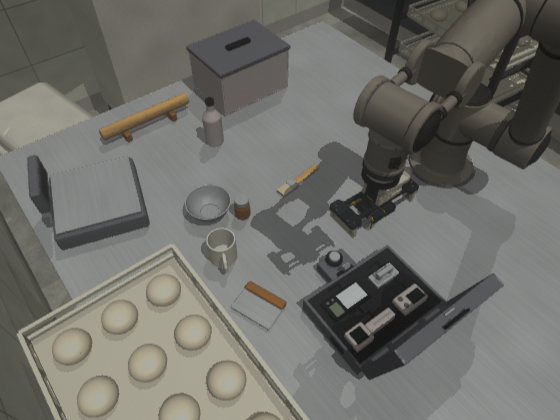

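All four instruments sit in their cutouts and the lid is still back. I'll make one press check on the timer, which I have not yet touched from above.

```bash
python3 go.py 502 296.5 78 -2.2 5
```

```text
pos [581.08 164.81 299.76] yaw -2.2497980080818047 F [-0.33 -0.4  -0.35] w 0.455113099744846 t 51.8167 j6 0.18870524719008527 j1 0.14945079913028678
wz total units -0.009959601616361623  then t total [-2.1  -3.21  5.54] per row /5 [-0.42 -0.64  1.11]
```

Request:
{"op": "drive_tool", "data": {
  "deltas": [
    {"hand": 1, "tx": -0.42, "ty": -0.64, "tz": 0.2, "wx": 0, "wy": 0, "wz": 0},
    {"hand": 1, "tx": -0.42, "ty": -0.64, "tz": 0.2, "wx": 0, "wy": 0, "wz": 0},
    {"hand": 1, "tx": -0.42, "ty": -0.64, "tz": 0.2, "wx": 0, "wy": 0, "wz": 0},
    {"hand": 1, "tx": -0.42, "ty": -0.64, "tz": 0.2, "wx": 0, "wy": 0, "wz": 0},
    {"hand": 1, "tx": -0.42, "ty": -0.65, "tz": 0.4, "wx": 0, "wy": 0, "wz": 0},
    {"hand": 1, "tx": 0, "ty": 0, "tz": 0.8, "wx": 0, "wy": 0, "wz": 0},
    {"hand": 1, "tx": 0, "ty": 0, "tz": 0.8, "wx": 0, "wy": 0, "wz": 0},
    {"hand": 1, "tx": 0, "ty": 0, "tz": 0.8, "wx": 0, "wy": 0, "wz": 0},
    {"hand": 1, "tx": 0, "ty": 0, "tz": 0.8, "wx": 0, "wy": 0, "wz": 0},
    {"hand": 1, "tx": 0, "ty": 0, "tz": 0.6, "wx": 0, "wy": 0, "wz": 0},
    {"hand": 1, "tx": 0, "ty": 0, "tz": 0.4, "wx": 0, "wy": 0, "wz": 0},
    {"hand": 1, "tx": 0, "ty": 0, "tz": 0.14, "wx": 0, "wy": 0, "wz": 0},
    {"hand": 1, "tx": 0, "ty": 0, "tz": 0.1, "wx": 0, "wy": 0, "wz": 0},
    {"hand": 1, "tx": 0, "ty": 0, "tz": 0.1, "wx": 0, "wy": 0, "wz": 0},
    {"hand": 1, "tx": 0, "ty": 0, "tz": 0.06, "wx": 0, "wy": 0, "wz": 0},
    {"hand": 1, "tx": 0, "ty": 0, "tz": 0, "wx": 0, "wy": 0, "wz": 0},
    {"hand": 1, "tx": 0, "ty": 0, "tz": 0, "wx": 0, "wy": 0, "wz": 0}
  ]
}}

```text
time: 53.23
tool_pos: [503.2, 296.9, 69.3]
tcp_rot: [-3.141, -0.002, -0.04]
contact_force: [-0.5, 0.2, 4.7]
grip_width: 0.5
```

Timer top also reads 69.3: seated. Now I'll go up over the lid's edge and behind it to bring it forward.

Request:
{"op": "drive_tool", "data": {
  "deltas": [
    {"hand": 1, "tx": 0, "ty": 0, "tz": -0.4, "wx": 0, "wy": 0, "wz": 0},
    {"hand": 1, "tx": 0, "ty": 0.3, "tz": -0.8, "wx": 0, "wy": 0, "wz": 0},
    {"hand": 1, "tx": 0, "ty": 0.3, "tz": -0.9, "wx": 0, "wy": 0, "wz": 0},
    {"hand": 1, "tx": 0, "ty": 0, "tz": -0.9, "wx": 0, "wy": 0, "wz": 0},
    {"hand": 1, "tx": 0, "ty": 0, "tz": -0.9, "wx": 0, "wy": 0, "wz": 0},
    {"hand": 1, "tx": 0, "ty": 0, "tz": -0.9, "wx": 0, "wy": 0, "wz": 0},
    {"hand": 1, "tx": 0, "ty": 0, "tz": -0.9, "wx": 0, "wy": 0, "wz": 0},
    {"hand": 1, "tx": 0, "ty": 0, "tz": -0.4, "wx": 0, "wy": 0, "wz": 0},
    {"hand": 1, "tx": 0, "ty": -0.4, "tz": 0, "wx": 0, "wy": 0, "wz": 0},
    {"hand": 1, "tx": 0, "ty": -0.7, "tz": 0, "wx": 0, "wy": 0, "wz": 0},
    {"hand": 1, "tx": 0, "ty": -0.8, "tz": 0, "wx": 0, "wy": 0, "wz": 0},
    {"hand": 1, "tx": 0, "ty": -0.8, "tz": 0, "wx": 0, "wy": 0, "wz": 0},
    {"hand": 1, "tx": 0, "ty": -0.8, "tz": 0, "wx": 0, "wy": 0, "wz": 0},
    {"hand": 1, "tx": 0, "ty": -0.8, "tz": 0, "wx": 0, "wy": 0, "wz": 0},
    {"hand": 1, "tx": 0, "ty": -0.6, "tz": 0, "wx": 0, "wy": 0, "wz": 0},
    {"hand": 1, "tx": 0, "ty": 0, "tz": 0, "wx": 0, "wy": 0, "wz": 0},
    {"hand": 1, "tx": 0, "ty": 0, "tz": 0, "wx": 0, "wy": 0, "wz": 0}
  ]
}}

```text
time: 54.65
tool_pos: [509.1, 469.4, 311.5]
tcp_rot: [3.141, 0.0, -0.039]
contact_force: [0.5, -0.7, 0.0]
grip_width: -0.1
```

```bash
python3 go.py 505 466 245 -2.2 5; python3 - <<'E'
from h import *
im=capture('scene')
cv2.imwrite('pics/s10.png',im[:,:,::-1]);cv2.imwrite('pics/t10.png',capture('top')[:,:,::-1])
E
```

```text
pos [509.07 469.36 311.51] yaw -2.210217512755243 F [ 0.48 -0.68  0.04] w -0.07294671945264032 t 54.65 j6 0.6729672917540181 j1 0.634423468051911
wz total units -0.0020435025510494144  then t total [-0.1   0.09  1.66] per row /5 [-0.02  0.02  0.33]
```

View pics/s10.png

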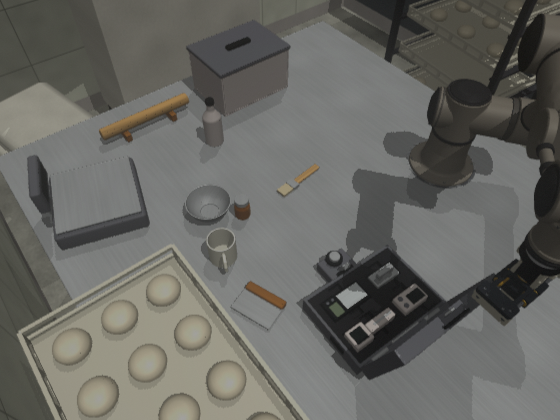

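View pics/t10.png

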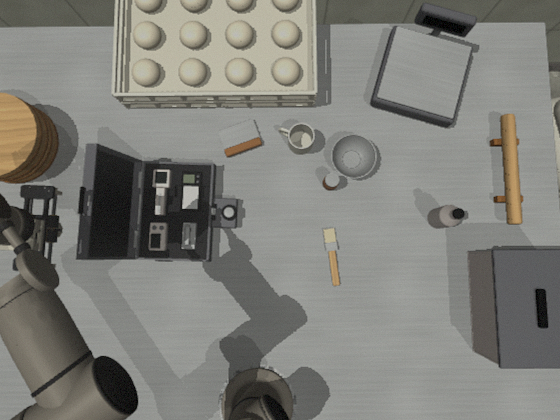

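The gripper is behind the lid. The top view shows the lid's edge at column ~82 and the gripper at ~40, with all instruments visible in place. Lowering and pulling forward.

Request:
{"op": "drive_tool", "data": {
  "deltas": [
    {"hand": 1, "tx": -0.1, "ty": 0, "tz": 0.4, "wx": 0, "wy": 0, "wz": 0},
    {"hand": 1, "tx": 0, "ty": 0, "tz": 0.6, "wx": 0, "wy": 0, "wz": 0},
    {"hand": 1, "tx": 0, "ty": 0, "tz": 0.5, "wx": 0, "wy": 0, "wz": 0},
    {"hand": 1, "tx": 0, "ty": 0, "tz": 0.2, "wx": 0, "wy": 0, "wz": 0},
    {"hand": 1, "tx": 0, "ty": 0, "tz": 0, "wx": 0, "wy": 0, "wz": 0},
    {"hand": 1, "tx": 0, "ty": 0, "tz": 0, "wx": 0, "wy": 0, "wz": 0}
  ]
}}

```text
time: 55.25
tool_pos: [506.0, 467.9, 245.1]
tcp_rot: [-3.141, -0.001, -0.042]
contact_force: [0.2, 0.0, 0.2]
grip_width: 0.6
```

Request:
{"op": "drive_tool", "data": {
  "deltas": [
    {"hand": 1, "tx": 0, "ty": 0.2, "tz": 0, "wx": 0, "wy": 0, "wz": 0},
    {"hand": 1, "tx": 0, "ty": 0.2, "tz": 0, "wx": 0, "wy": 0, "wz": 0},
    {"hand": 1, "tx": 0, "ty": 0.2, "tz": -0.03, "wx": 0, "wy": 0, "wz": 0},
    {"hand": 1, "tx": 0, "ty": 0.2, "tz": -0.03, "wx": 0, "wy": 0, "wz": 0},
    {"hand": 1, "tx": 0, "ty": 0.2, "tz": -0.03, "wx": 0, "wy": 0, "wz": 0},
    {"hand": 1, "tx": 0, "ty": 0.2, "tz": -0.03, "wx": 0, "wy": 0, "wz": 0},
    {"hand": 1, "tx": 0, "ty": 0.2, "tz": -0.03, "wx": 0, "wy": 0, "wz": 0},
    {"hand": 1, "tx": 0, "ty": 0.2, "tz": -0.03, "wx": 0, "wy": 0, "wz": 0}
  ]
}}

```text
time: 55.92
tool_pos: [502.9, 403.6, 251.4]
tcp_rot: [3.141, -0.0, -0.041]
contact_force: [-0.5, 0.5, 0.4]
grip_width: 0.3
```

Request:
{"op": "drive_tool", "data": {
  "deltas": [
    {"hand": 1, "tx": 0, "ty": 0.2, "tz": 0, "wx": 0, "wy": 0, "wz": 0},
    {"hand": 1, "tx": 0, "ty": 0.2, "tz": 0, "wx": 0, "wy": 0, "wz": 0},
    {"hand": 1, "tx": 0, "ty": 0.2, "tz": 0, "wx": 0, "wy": 0, "wz": 0},
    {"hand": 1, "tx": 0, "ty": 0.2, "tz": 0, "wx": 0, "wy": 0, "wz": 0},
    {"hand": 1, "tx": 0, "ty": 0.2, "tz": 0, "wx": 0, "wy": 0, "wz": 0},
    {"hand": 1, "tx": 0, "ty": 0.2, "tz": 0, "wx": 0, "wy": 0, "wz": 0},
    {"hand": 1, "tx": 0, "ty": 0.2, "tz": 0, "wx": 0, "wy": 0, "wz": 0},
    {"hand": 1, "tx": 0, "ty": 0.2, "tz": 0, "wx": 0, "wy": 0, "wz": 0},
    {"hand": 1, "tx": 0, "ty": 0, "tz": 0, "wx": 0, "wy": 0, "wz": 0},
    {"hand": 1, "tx": 0, "ty": 0, "tz": 0, "wx": 0, "wy": 0, "wz": 0}
  ]
}}

```text
time: 56.75
tool_pos: [500.4, 340.2, 251.3]
tcp_rot: [-3.142, -0.0, -0.041]
contact_force: [1.0, 0.3, 0.1]
grip_width: 0.3
```

```bash
python3 - <<'E'
from h import *
im=capture('scene');o=get_obs();print(o['tool_pos'],o['contact_force'])
cv2.imwrite('pics/s11.png',cv2.resize(im[150:400,260:560],None,fx=2.4,fy=2.4)[:,:,::-1])
E
```

```text
[500.42 340.61 251.31] [-0.09 -0.55 -0.02]
```

View pics/s11.png

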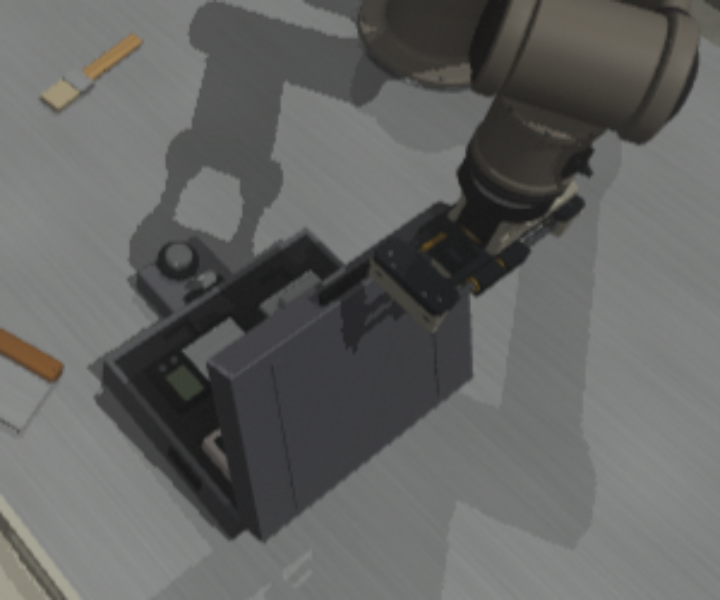

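The lid is past upright, near 1.3 rad. Pushing on.

Request:
{"op": "drive_tool", "data": {
  "deltas": [
    {"hand": 1, "tx": 0, "ty": 0.2, "tz": 0, "wx": 0, "wy": 0, "wz": 0},
    {"hand": 1, "tx": 0, "ty": 0.2, "tz": 0, "wx": 0, "wy": 0, "wz": 0},
    {"hand": 1, "tx": 0, "ty": 0.2, "tz": 0, "wx": 0, "wy": 0, "wz": 0},
    {"hand": 1, "tx": 0, "ty": 0.2, "tz": 0, "wx": 0, "wy": 0, "wz": 0},
    {"hand": 1, "tx": 0, "ty": 0.2, "tz": 0, "wx": 0, "wy": 0, "wz": 0},
    {"hand": 1, "tx": 0, "ty": 0, "tz": 0, "wx": 0, "wy": 0, "wz": 0},
    {"hand": 1, "tx": 0, "ty": 0, "tz": 0, "wx": 0, "wy": 0, "wz": 0}
  ]
}}

```text
time: 57.38
tool_pos: [498.9, 300.1, 251.4]
tcp_rot: [-3.141, -0.0, -0.042]
contact_force: [0.2, 0.3, -0.3]
grip_width: 0.0
```

```bash
python3 - <<'E'
from h import *
im=capture('scene');o=get_obs();print(o['tool_pos'],o['contact_force'])
cv2.imwrite('pics/s12.png',cv2.resize(im[150:400,260:560],None,fx=2.4,fy=2.4)[:,:,::-1])
E
```

```text
[498.81 300.52 251.36] [ 0.27  0.27 -0.28]
```

View pics/s12.png

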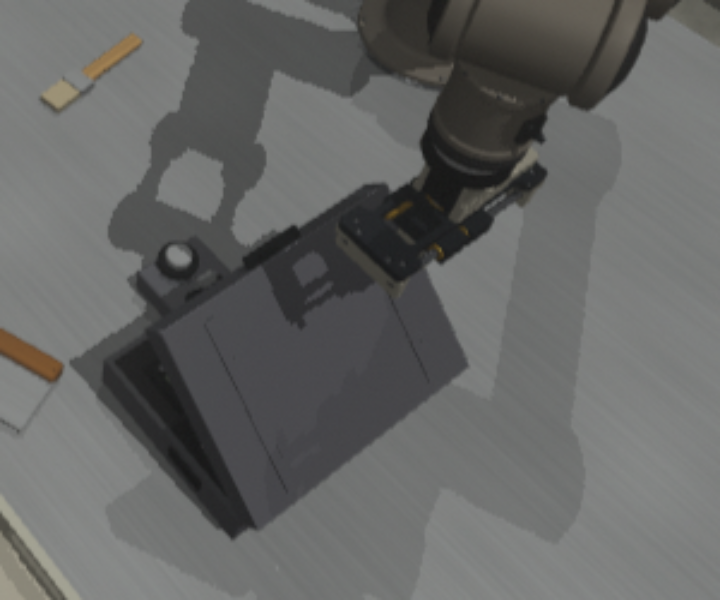

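The lid has dropped to about 0.7 rad. Moving above its front edge.

```bash
python3 go.py 577 214 255 -2.2 5
```

```text
pos [498.81 300.52 251.36] yaw -2.3598565999607097 F [ 0.27  0.27 -0.28] w 0.5218630904000331 t 57.4333 j6 0.4517728056416101 j1 0.4106097052493403
wz total units -0.03197131999214094  then t total [ 2.04  2.09 -0.09] per row /5 [ 0.41  0.42 -0.02]
```

Request:
{"op": "drive_tool", "data": {
  "deltas": [
    {"hand": 1, "tx": 0.2, "ty": 0.2, "tz": -0.2, "wx": 0, "wy": 0, "wz": 0},
    {"hand": 1, "tx": 0.4, "ty": 0.4, "tz": 0, "wx": 0, "wy": 0, "wz": 0},
    {"hand": 1, "tx": 0.4, "ty": 0.4, "tz": 0, "wx": 0, "wy": 0, "wz": 0},
    {"hand": 1, "tx": 0.4, "ty": 0.4, "tz": 0, "wx": 0, "wy": 0, "wz": 0},
    {"hand": 1, "tx": 0.4, "ty": 0.4, "tz": 0, "wx": 0, "wy": 0, "wz": 0},
    {"hand": 1, "tx": 0.24, "ty": 0.29, "tz": 0, "wx": 0, "wy": 0, "wz": 0},
    {"hand": 1, "tx": 0, "ty": 0, "tz": 0, "wx": 0, "wy": 0, "wz": 0},
    {"hand": 1, "tx": 0, "ty": 0, "tz": 0, "wx": 0, "wy": 0, "wz": 0},
    {"hand": 1, "tx": 0, "ty": 0, "tz": 0, "wx": 0, "wy": 0, "wz": 0}
  ]
}}

```text
time: 58.18
tool_pos: [576.5, 214.4, 259.3]
tcp_rot: [-3.141, 0.0, -0.04]
contact_force: [-0.1, 1.1, 0.1]
grip_width: 0.2
```

```bash
python3 look.py wc1; python3 - <<'E'
from h import *
im=capture('scene')
cv2.imwrite('pics/s13.png',cv2.resize(im[150:400,260:560],None,fx=2.4,fy=2.4)[:,:,::-1])
E
```

```text
[576.46 214.35 259.32] [-3.14  0.   -0.04] [-0.12  1.1   0.06] 0.20211063586665143 58.1833
```

View pics/s13.png

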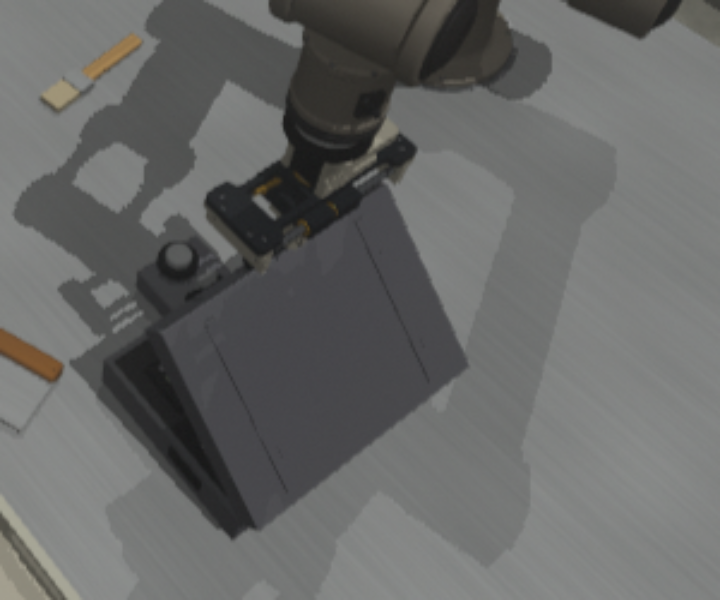

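Gripper is above the lid's front edge. Pressing it down along its arc.

Request:
{"op": "drive_tool", "data": {
  "deltas": [
    {"hand": 1, "tx": 0, "ty": -0.1, "tz": 0.4, "wx": 0, "wy": 0, "wz": 0},
    {"hand": 1, "tx": 0, "ty": -0.04, "tz": 0.3, "wx": 0, "wy": 0, "wz": 0},
    {"hand": 1, "tx": 0, "ty": 0, "tz": 0.2, "wx": 0, "wy": 0, "wz": 0},
    {"hand": 1, "tx": 0, "ty": 0.19, "tz": 0.18, "wx": 0, "wy": 0, "wz": 0},
    {"hand": 1, "tx": 0, "ty": 0.19, "tz": 0.18, "wx": 0, "wy": 0, "wz": 0},
    {"hand": 1, "tx": 0, "ty": 0.17, "tz": 0.2, "wx": 0, "wy": 0, "wz": 0},
    {"hand": 1, "tx": 0, "ty": 0.17, "tz": 0.2, "wx": 0, "wy": 0, "wz": 0},
    {"hand": 1, "tx": 0, "ty": 0.15, "tz": 0.21, "wx": 0, "wy": 0, "wz": 0},
    {"hand": 1, "tx": 0, "ty": 0.15, "tz": 0.21, "wx": 0, "wy": 0, "wz": 0},
    {"hand": 1, "tx": 0, "ty": 0.13, "tz": 0.22, "wx": 0, "wy": 0, "wz": 0},
    {"hand": 1, "tx": 0, "ty": 0.13, "tz": 0.22, "wx": 0, "wy": 0, "wz": 0}
  ]
}}

```text
time: 59.2
tool_pos: [575.0, 167.6, 157.7]
tcp_rot: [3.142, -0.0, -0.041]
contact_force: [0.3, 2.4, 1.5]
grip_width: 0.5
```

```bash
python3 - <<'E'
from h import *
im=capture('scene');o=get_obs();print(o['tool_pos'],o['contact_force'])
cv2.imwrite('pics/s14.png',cv2.resize(im[150:400,260:560],None,fx=2.4,fy=2.4)[:,:,::-1])
E
```

```text
[574.12 166.52 155.69] [ 0.06  0.62 -0.02]
```

View pics/s14.png

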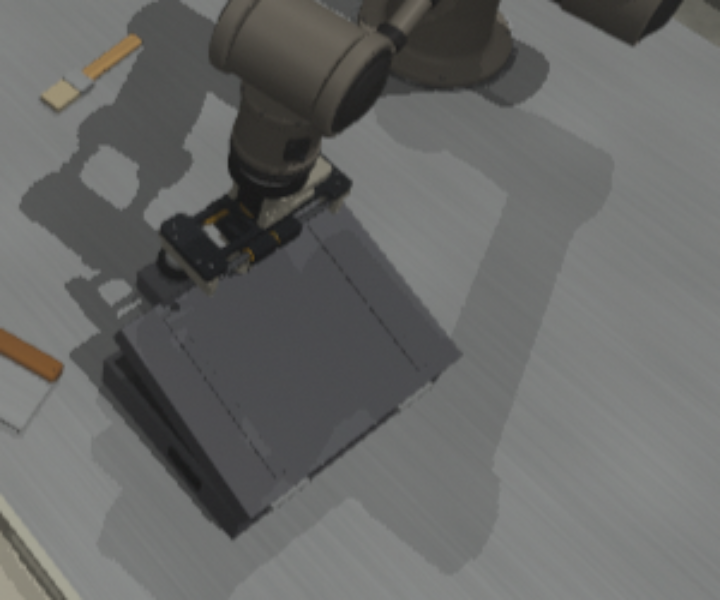

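The lid is following down, at about 0.3 rad.

Request:
{"op": "drive_tool", "data": {
  "deltas": [
    {"hand": 1, "tx": 0, "ty": 0.1, "tz": 0.22, "wx": 0, "wy": 0, "wz": 0},
    {"hand": 1, "tx": 0, "ty": 0.1, "tz": 0.23, "wx": 0, "wy": 0, "wz": 0},
    {"hand": 1, "tx": 0, "ty": 0.08, "tz": 0.24, "wx": 0, "wy": 0, "wz": 0},
    {"hand": 1, "tx": 0, "ty": 0.08, "tz": 0.25, "wx": 0, "wy": 0, "wz": 0},
    {"hand": 1, "tx": 0, "ty": 0.06, "tz": 0.2, "wx": 0, "wy": 0, "wz": 0},
    {"hand": 1, "tx": 0, "ty": 0.04, "tz": 0.15, "wx": 0, "wy": 0, "wz": 0},
    {"hand": 1, "tx": 0, "ty": 0, "tz": 0.12, "wx": 0, "wy": 0, "wz": 0},
    {"hand": 1, "tx": 0, "ty": 0, "tz": 0.06, "wx": 0, "wy": 0, "wz": 0},
    {"hand": 1, "tx": 0, "ty": 0, "tz": 0, "wx": 0, "wy": 0, "wz": 0}
  ]
}}

```text
time: 60.0
tool_pos: [573.8, 149.6, 98.7]
tcp_rot: [3.141, 0.002, -0.041]
contact_force: [-0.9, -0.2, -0.3]
grip_width: 0.5
```

Request:
{"op": "drive_tool", "data": {
  "deltas": [
    {"hand": 1, "tx": 0, "ty": 0, "tz": 0.06, "wx": 0, "wy": 0, "wz": 0},
    {"hand": 1, "tx": 0, "ty": 0, "tz": 0.06, "wx": 0, "wy": 0, "wz": 0},
    {"hand": 1, "tx": 0, "ty": 0, "tz": 0, "wx": 0, "wy": 0, "wz": 0},
    {"hand": 1, "tx": 0, "ty": 0, "tz": 0, "wx": 0, "wy": 0, "wz": 0}
  ]
}}

```text
time: 60.33
tool_pos: [574.4, 149.6, 95.0]
tcp_rot: [3.141, -0.0, -0.041]
contact_force: [0.4, -2.3, 4.0]
grip_width: 0.6
```

```bash
python3 look.py wc2; python3 - <<'E'
from h import *
im=capture('scene')
cv2.imwrite('pics/s15.png',cv2.resize(im[200:400,280:520],None,fx=3.2,fy=3)[:,:,::-1])
E
```

```text
[574.4  149.6   95.02] [ 3.14 -0.   -0.04] [ 0.4  -2.33  4.  ] 0.5606488674204999 60.3333
```

View pics/s15.png

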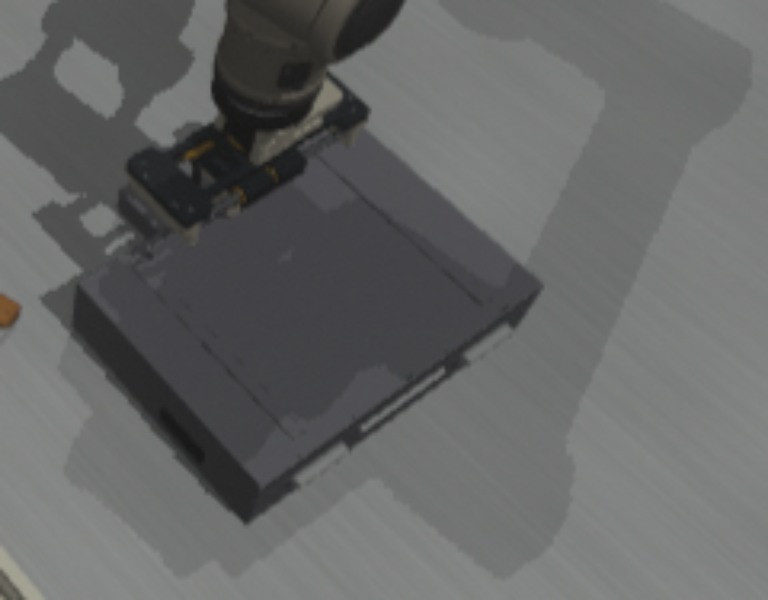

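View pics/wc2.png

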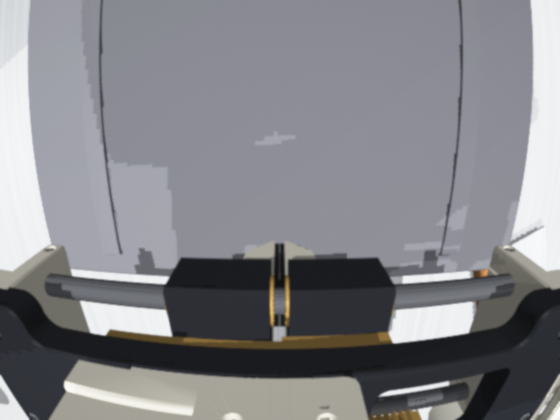

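The lid looks flat in both views. I'll press a little more to be sure the catch snaps.

Request:
{"op": "drive_tool", "data": {
  "deltas": [
    {"hand": 1, "tx": 0, "ty": 0, "tz": 0.05, "wx": 0, "wy": 0, "wz": 0},
    {"hand": 1, "tx": 0, "ty": 0, "tz": 0.05, "wx": 0, "wy": 0, "wz": 0},
    {"hand": 1, "tx": 0, "ty": 0, "tz": 0, "wx": 0, "wy": 0, "wz": 0},
    {"hand": 1, "tx": 0, "ty": 0, "tz": 0, "wx": 0, "wy": 0, "wz": 0}
  ]
}}

```text
time: 60.77
tool_pos: [574.7, 149.5, 91.4]
tcp_rot: [3.141, -0.001, -0.041]
contact_force: [-1.6, -4.4, 7.4]
grip_width: 0.4
```

Request:
{"op": "drive_tool", "data": {
  "deltas": [
    {"hand": 1, "tx": 0, "ty": 0, "tz": -0.1, "wx": 0, "wy": 0, "wz": 0},
    {"hand": 1, "tx": 0, "ty": 0, "tz": -0.1, "wx": 0, "wy": 0, "wz": 0},
    {"hand": 1, "tx": 0, "ty": 0, "tz": -0.1, "wx": 0, "wy": 0, "wz": 0},
    {"hand": 1, "tx": 0, "ty": 0, "tz": -0.2, "wx": 0, "wy": 0, "wz": 0},
    {"hand": 1, "tx": 0, "ty": 0, "tz": -0.3, "wx": 0, "wy": 0, "wz": 0},
    {"hand": 1, "tx": 0, "ty": 0, "tz": -0.5, "wx": 0, "wy": 0, "wz": 0},
    {"hand": 1, "tx": 0, "ty": 0, "tz": -0.5, "wx": 0, "wy": 0, "wz": 0},
    {"hand": 1, "tx": 0, "ty": 0, "tz": -0.5, "wx": 0, "wy": 0, "wz": 0},
    {"hand": 1, "tx": 0, "ty": 0, "tz": 0, "wx": 0, "wy": 0, "wz": 0},
    {"hand": 1, "tx": 0, "ty": 0, "tz": 0, "wx": 0, "wy": 0, "wz": 0}
  ]
}}

```text
time: 61.6
tool_pos: [574.6, 150.2, 183.8]
tcp_rot: [-3.141, -0.002, -0.04]
contact_force: [0.1, 0.0, -0.4]
grip_width: 0.5
```

```bash
python3 look.py wc3; python3 - <<'E'
from h import *
im=capture('scene')
cv2.imwrite('pics/s16.png',cv2.resize(im[200:400,280:520],None,fx=3.2,fy=3)[:,:,::-1])
E
```

```text
[574.61 150.16 183.84] [-3.14 -0.   -0.04] [ 0.1   0.   -0.39] 0.4751794023672968 61.6
```

View pics/s16.png

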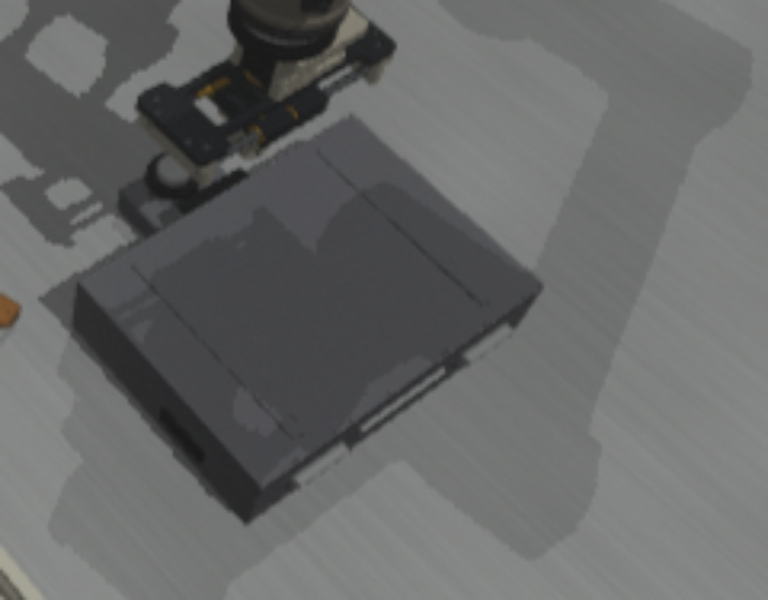

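View pics/wc3.png

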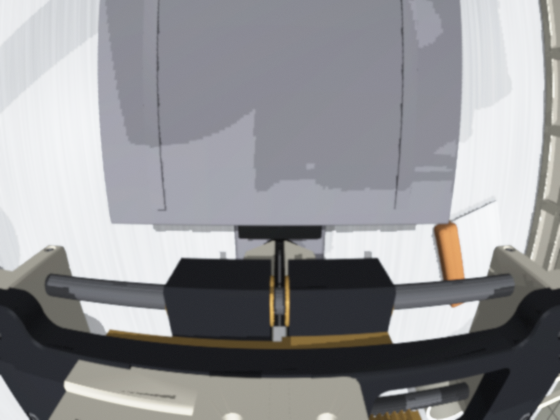

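```bash
python3 - <<'E'
from go import *
m=np.load('m_wc3.npy',allow_pickle=True).item()
for p in[(110,222),(280,224),(450,224)]:print(p,onplane('wrist',p,84,m))
t=capture('top');cv2.imwrite('pics/t16.png',cv2.resize(t[130:290,100:420],None,fx=2.5,fy=2.5,interpolation=2)[:,:,::-1])
E
```

```text
(110, 222) [425.7  143.63  84.  ]
(280, 224) [575.31 137.34  84.  ]
(450, 224) [726.38 129.3   84.  ]
```

View pics/t16.png

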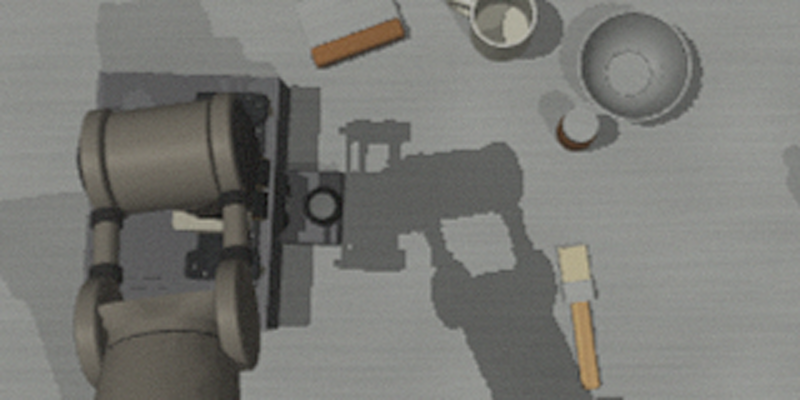

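The lid's corners match the first picture to within a pixel, so it is shut and holding. I'll back away and do a last check.

Request:
{"op": "drive_tool", "data": {
  "deltas": [
    {"hand": 1, "tx": 0, "ty": 0.4, "tz": -0.4, "wx": 0, "wy": 0, "wz": 0},
    {"hand": 1, "tx": 0, "ty": 0.8, "tz": -0.4, "wx": 0, "wy": 0, "wz": 0},
    {"hand": 1, "tx": 0, "ty": 0.9, "tz": -0.4, "wx": 0, "wy": 0, "wz": 0},
    {"hand": 1, "tx": 0, "ty": 0.9, "tz": -0.4, "wx": 0, "wy": 0, "wz": 0},
    {"hand": 1, "tx": 0, "ty": 0.9, "tz": 0, "wx": 0, "wy": 0, "wz": 0},
    {"hand": 1, "tx": 0, "ty": 0.9, "tz": 0, "wx": 0, "wy": 0, "wz": 0},
    {"hand": 1, "tx": 0, "ty": 0.4, "tz": 0, "wx": 0, "wy": 0, "wz": 0},
    {"hand": 1, "tx": 0, "ty": 0, "tz": 0, "wx": 0, "wy": 0, "wz": 0},
    {"hand": 1, "tx": 0, "ty": 0, "tz": 0, "wx": 0, "wy": 0, "wz": 0},
    {"hand": 1, "tx": 0, "ty": 0, "tz": 0, "wx": 0, "wy": 0, "wz": 0}
  ]
}}

```text
time: 62.58
tool_pos: [565.6, -57.1, 246.0]
tcp_rot: [-3.141, 0.002, -0.04]
contact_force: [0.5, 0.4, -0.3]
grip_width: 0.8
```

```bash
python3 - <<'E'
from h import *
im=capture('scene');o=get_obs();print(o['tool_pos'],o['contact_force'],o['time'])
a=cv2.resize(im[230:375,290:460],None,fx=2.3,fy=3,interpolation=2)[:,:,::-1]
b=cv2.resize(cv2.imread('pics/scene0.png')[230:375,290:460],None,fx=2.3,fy=3,interpolation=2)
cv2.imwrite('pics/cmp.png',np.hstack([b,a]))
E
```

```text
[565.66 -56.74 246.22] [ 0.34  0.5  -0.4 ] 62.6333
```

View pics/cmp.png

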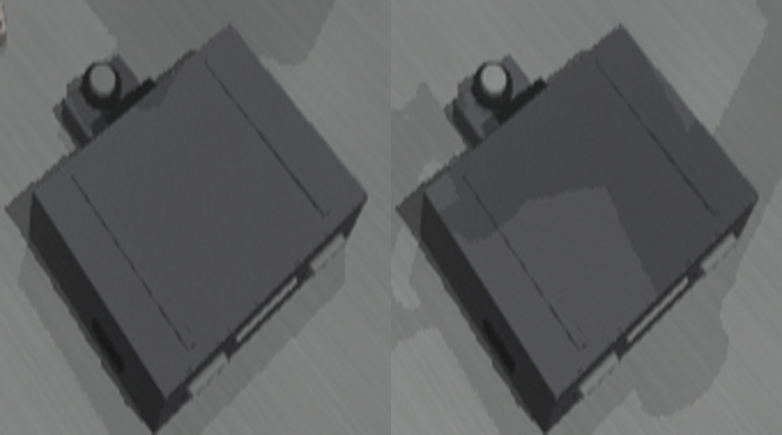

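Side by side, the lid looks the same as at the start: shut and still. Handing in.

```bash
python3 -c "
from plant import *
print(close_job())"
```

```text
the job is handed in; nothing more can be done
None
```

The job is handed in at about 63 s of the 210 s allowed; the interface reports no verdict. I pressed the release and pushed the lid back to its stop. Then I put the timer, thermometer, scale and check weight in their cutouts and brought the lid forward and pressed it shut.

- **Instruments seated:** presses from above, made before I closed the lid, read about 55 mm for the timer, thermometer and scale tops and 71 mm for the weight's bar. Those are the heights expected when they are fully down. The wrist view showed all four in their own cutouts.
- **Lid shut:** after I backed off, the last scene picture matches the first one, with the lid flat and staying shut against its spring. The gripper was clear of everything.
- **Other things on the table:** the jar, brush, mug, bowl and scraper looked unmoved in the last top view. The spray bottle was outside that crop; it looked unmoved in the full view before I closed the lid.

**Readings that disagreed:**
- While I was pressing the scale down in the grip, the force rose about 3 mm early. I released it and pressed it from above instead; it then read level at the middle and both ends.
- While I was pressing the lid shut, the tool went about 7 mm lower than the shut height with only 7 N of force. I took this as give in the lid, since the corners matched afterwards.
- The first button press stopped about 3.5 mm above the expected depth, but the lid was released.

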